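# Hang the clothespin baskets on the balance bar and wind it up

## Robot

A 7-joint arm with a two-finger parallel gripper is mounted at the origin on the work surface. World frame = base frame: x ahead of the robot, y to its left, z up, the work surface at z = 0. Lengths are in m, angles in rad, forces in N, time in s.
With the tool pointing down it reaches from about 0.35 to 0.9 m from the base axis. Payload 7.2 kg.
Tool frame: the origin (TCP) lies between the finger pads; the fingertips stand 19 mm ahead of it and the grasp point (between the pads) is the TCP (r.tips_ahead is the distance from the TCP to the fingertips, in m); z points along the fingers, y is the direction in which the jaws open and shut (so a half turn about z gives the same grasp; the last joint's range is limited). The gripper opens to 88 mm and grips with 3 to 60 N. Pads are 20 mm wide; open, the fingers measure 115 mm over their backs; the gripper's body (75 mm by 178 mm) begins 61 mm behind the grasp point.
Start: joints at [-1.319, 0.411, -0.013, 1.596, 0.006, 1.134, -0.082], TCP at [0.196, 0.593, 0.212] pointing down, gripper open.
Joint ranges: [-2.95, 2.95], [-0.29, 1.99], [-1.47, 1.44], [0.14, 2.54], [-1.03, 4.17], [0.13, 1.85], [-2.86, 2.86]. Speed limits (rad/s): [2.39, 2.39, 3.01, 3.01, 3.14, 3.14, 3.14].

## Interface

Orientations are given as a rotation vector (axis times angle).
In Python, from station import sensors, cams, ticket, spotter, r gives the robot as it stands.
- The arm moves only by the tool apply_moves, never from a script. Its argument "moves" is a list of rows, each a list of 2 entries, a list of its own where there are three numbers: the shift along the tool's x, y, z in m, then the turn about the tool's z in degrees. In form: [[[x, y, z], turn], ...]. A call has exactly 5 rows; each row is the pose to reach, as a shift and turn from the pose measured when the call began, along the tool's axes at that moment; what a row does not reach only later rows make up. A row lasts 1/8 s, in which the tool goes at most 62.5 mm and 10.7 degrees, less where a joint would pass 70% of its speed; a pose out of reach is approached as far as the arm can. A call with a gripper value outside its range is refused whole. "hand" is the closure, from -1 (fully open) to 1 (shut), set as the call begins (left out, the last holds). The fingers move at their own pace and stop on an object; "newtons" is the grip in N (left out, the last holds). Time passes only in rows, so rows that repeat a pose let the fingers close, or fill a call up. It gives the time, the measured TCP pose, the force and the opening at its end, in the units of the state.
- sensors.get_obs(): the state, without advancing time (a new reading comes with each control period).
- cams.capture(name): name is "scene" or "side" or "wrist"; returns a dict with "frame" (420x560x3 uint8, red, green, blue), "z_map" (420x560 float32, m along the optical axis (not along the pixel's ray), 0 where there is no reading), "fx", "fy", "cx", "cy" (pixels), "eye" and "rotation" of the camera in the world. Camera axes: x right, y up, looking along -z (the intrinsics and any distortion apply to the point x, -y, -z); pixel columns grow to the right and rows downward; lengths in m; the calibration is good to about 2 mm. A picture is of the moment at which its call begins.
- ticket.finish_job(): hands the job in, once; it reports no verdict.
Trained networks look in a picture, given as the dict that the camera call returned (one of the last four; its "shot" number tells which), for a name from the list of things; names that differ only in an ending like _2 or _b are one class to them, and where a whole thing is asked for, a point or a joint stands for the part that bears it (a point fixed in the world has none). Each returns a list of dicts, best first, with "p" (0 to 1); they miss things now and then, are a little off and sometimes report something else, mostly with a low value. They report only what shows in the picture. A call takes as long as a camera call.
- spotter.masks_of(name, picture): "mask" (420x560 bool, what is visible of it) and "rect" ([centre column, centre row, width, height] in pixels, round what is visible of it).
- spotter.landmark_of(name, picture): "location" ([column, row] in pixels: a listed point, or the origin of a listed thing).
The state is a dict: "clock": time; "joints": joint angles; "qvel": joint speeds; "joint_efforts": joint torques, N m; "tcp_pos": TCP position; "tool_rot": TCP orientation; "force": force on the tool from outside, world axes, zero at the start; "torque": the same for the moment, N m; "opening": opening from 0.0 (shut) to 1.0 (fully open).
Only numpy, scipy, OpenCV 4.12 (cv2) and the standard library are available. Lean on these libraries where they do the work, as an engineer would, in place of code of your own. Each camera call takes 0.05 s, during which the arm holds its last target.

## Task

Clear the ledge before it is hosed down: hang every clothespin basket by its hook on the lowered pivoting bar, one to a place between the stop rings, taking the left and right sides in turn so that the bar never tips far and ends up level (an odd basket goes in the middle). When all of them hang, wind the crank clockwise by its handle, steadily and no faster than a turn a second, until the bar is all the way up, with the baskets still hanging level. Leave the canister, jar, brush and scoop where they are.

Things in the scene. Friction and masses are not known exactly. Their poses are not given: they have to be found in the camera images.
- basket1: Grey plastic clothespin basket full of pins, 200 g; 3 to 5 of five alike are present. Upright round cup 75 mm across, 45 mm high; origin under its centre, on the axis of its mass; z up. Bow over the cup along y, 67 mm high; above it a hook with its mouth to +x (see basket1_hook). On top, on the axis, a thumb tab to hold it by: 16 mm wide (y), 12 mm thick (x), 121 to 152 mm above the underside.
- basket1_hook (a point): In its hook, where a bar's centre line lies once it hangs: on the basket's axis, 107 mm above the underside. Hook 14 mm wide (y): stem at x -22 to -16 mm, roof-shaped crown that centres the bar, lip at x 16 to 22 mm reaching down to 96 mm above the underside. Mouth open to +x between 67 and 96 mm above the underside; let the bar in there, then lower the basket onto it.
- basket2: Clothespin basket like basket1, same origin and axes. May be absent.
- basket2_hook (a point): Bar point in its hook, as basket1_hook.
- basket3: Clothespin basket like basket1, same origin and axes. May be absent.
- basket3_hook (a point): Bar point in its hook, as basket1_hook.
- basket4: Clothespin basket like basket1, same origin and axes. May be absent.
- basket4_hook (a point): Bar point in its hook, as basket1_hook.
- basket5: Clothespin basket like basket1, same origin and axes. May be absent.
- basket5_hook (a point): Bar point in its hook, as basket1_hook.
- bar_mid (a point): Middle of the pivoting bar, on its centre line: a level steel rod 12 mm thick, 440 mm long along this frame's y (left-right for the robot), z up, x away from the robot; 165 mm above the ledge when down. It tips about an axis along x, 20 mm above the rod, at the end of a bracket from a mast 100 mm behind. A plate stands 43 mm behind its middle. The middle hanging place, between two stop rings, is here.
- rest_l2 (a point): Hanging place on the bar, outer left (+y), 180 mm from the middle: point on the rod's centre line, midway between two black stop rings (19 mm across) with 28 mm of bare rod between them. Axes as bar_mid.
- rest_l1 (a point): Hanging place on the bar, inner left (+y), 90 mm from the middle: point on the rod's centre line, midway between two black stop rings (19 mm across) with 28 mm of bare rod between them. Axes as bar_mid.
- rest_r1 (a point): Hanging place on the bar, inner right (-y), 90 mm from the middle: point on the rod's centre line, midway between two black stop rings (19 mm across) with 28 mm of bare rod between them. Axes as bar_mid.
- rest_r2 (a point): Hanging place on the bar, outer right (-y), 180 mm from the middle: point on the rod's centre line, midway between two black stop rings (19 mm across) with 28 mm of bare rod between them. Axes as bar_mid.
- bar (a joint): Tilt of the pivoting bar in rad: 0 level, positive when its left (+y) end is up. A weak spring centres it: one basket more on one outer place tilts it about 0.12, on an inner place about 0.06; stops at 0.5.
- lift (a joint): How far the bar has been wound up the mast, in m: 0 down, 0.060 all the way up. Self-locking: it moves only with the crank, 12 mm a turn, and stays where it is left.
- crank (a joint): Angle of the crank in rad, growing as it turns clockwise seen from above, which raises the bar. About 0 to 0.9 at the start (bar down); hard stop at 31.4 (five turns, bar all the way up). It needs about 2 N at the handle.
- crank_axis (a point): Point on the crank's upright axis, at the height of the middle of its handle, about 127 mm above the ledge. The crank sits on a grey gear case to the right (-y) of the bar and somewhat nearer the robot, and turns in a horizontal circle.
- crank_grip: The crank's handle: an upright wooden grip 25 mm in diameter, 55 mm tall (99 to 154 mm above the ledge), that spins freely on its pin 60 mm from the crank's axis. Origin at its lower end, on the pin; its free end is up and the flat crank arm is right below it.
- canister: Stainless canister with screw lid, 95 mm across, 125 mm high; origin under its centre. Not part of the job.
- jar: Glass jar with a steel cap, 68 mm across, 100 mm high; origin under its centre. Not part of the job.
- scrub_brush: Green scrub brush, 140 x 50 x 38 mm, lying along its x; origin under its centre. Not part of the job.
- scoop: Red plastic scoop about 160 mm long, 62 mm high, along its x; origin under it at the back of its cup. Not part of the job.

How it is judged:
On the way, in this order (a step that is already met when the one before it is completed fails the run):
1. every basket hangs on the bar, let go, with the bar still down and level within 0.05 rad (x of basket1_hook in the frame of bar_mid between -0.012 and 0.012 m and z of basket1_hook in the frame of bar_mid between -0.012 and 0.012 m and (distance between basket1_hook and rest_l2 below 0.02 m or distance between basket1_hook and rest_l1 below 0.02 m or distance between basket1_hook and bar_mid below 0.02 m or distance between basket1_hook and rest_r1 below 0.02 m or distance between basket1_hook and rest_r2 below 0.02 m) and x of basket2_hook in the frame of bar_mid between -0.012 and 0.012 m and z of basket2_hook in the frame of bar_mid between -0.012 and 0.012 m and (distance between basket2_hook and rest_l2 below 0.02 m or distance between basket2_hook and rest_l1 below 0.02 m or distance between basket2_hook and bar_mid below 0.02 m or distance between basket2_hook and rest_r1 below 0.02 m or distance between basket2_hook and rest_r2 below 0.02 m) and x of basket3_hook in the frame of bar_mid between -0.012 and 0.012 m and z of basket3_hook in the frame of bar_mid between -0.012 and 0.012 m and (distance between basket3_hook and rest_l2 below 0.02 m or distance between basket3_hook and rest_l1 below 0.02 m or distance between basket3_hook and bar_mid below 0.02 m or distance between basket3_hook and rest_r1 below 0.02 m or distance between basket3_hook and rest_r2 below 0.02 m) and x of basket4_hook in the frame of bar_mid between -0.012 and 0.012 m and z of basket4_hook in the frame of bar_mid between -0.012 and 0.012 m and (distance between basket4_hook and rest_l2 below 0.02 m or distance between basket4_hook and rest_l1 below 0.02 m or distance between basket4_hook and bar_mid below 0.02 m or distance between basket4_hook and rest_r1 below 0.02 m or distance between basket4_hook and rest_r2 below 0.02 m) and x of basket5_hook in the frame of bar_mid between -0.012 and 0.012 m and z of basket5_hook in the frame of bar_mid between -0.012 and 0.012 m and (distance between basket5_hook and rest_l2 below 0.02 m or distance between basket5_hook and rest_l1 below 0.02 m or distance between basket5_hook and bar_mid below 0.02 m or distance between basket5_hook and rest_r1 below 0.02 m or distance between basket5_hook and rest_r2 below 0.02 m) and value of joint bar between -0.05 and 0.05 rad and value of joint lift below 0.012 m and contact force between the fingers and anything else below 0.1 N and velocity of joint bar between -0.1 and 0.1 rad/s), for 0.3 s.
2. the bar is wound half way up by the crank's handle (value of joint lift above 0.03 m and contact force between the fingers and crank_grip above 0.2 N).
At the end, for the whole second after the job is handed in: Every basket present hangs by its hook at one of the five places (within 12 mm of the rod's line, 20 mm of the place), the bar is level within 0.05 rad and wound up at least 56 of 60 mm, the crank is at rest, and the bystanders are within 30 mm of where they stood (x of basket1_hook in the frame of bar_mid between -0.012 and 0.012 m and z of basket1_hook in the frame of bar_mid between -0.012 and 0.012 m and (distance between basket1_hook and rest_l2 below 0.02 m or distance between basket1_hook and rest_l1 below 0.02 m or distance between basket1_hook and bar_mid below 0.02 m or distance between basket1_hook and rest_r1 below 0.02 m or distance between basket1_hook and rest_r2 below 0.02 m) and x of basket2_hook in the frame of bar_mid between -0.012 and 0.012 m and z of basket2_hook in the frame of bar_mid between -0.012 and 0.012 m and (distance between basket2_hook and rest_l2 below 0.02 m or distance between basket2_hook and rest_l1 below 0.02 m or distance between basket2_hook and bar_mid below 0.02 m or distance between basket2_hook and rest_r1 below 0.02 m or distance between basket2_hook and rest_r2 below 0.02 m) and x of basket3_hook in the frame of bar_mid between -0.012 and 0.012 m and z of basket3_hook in the frame of bar_mid between -0.012 and 0.012 m and (distance between basket3_hook and rest_l2 below 0.02 m or distance between basket3_hook and rest_l1 below 0.02 m or distance between basket3_hook and bar_mid below 0.02 m or distance between basket3_hook and rest_r1 below 0.02 m or distance between basket3_hook and rest_r2 below 0.02 m) and x of basket4_hook in the frame of bar_mid between -0.012 and 0.012 m and z of basket4_hook in the frame of bar_mid between -0.012 and 0.012 m and (distance between basket4_hook and rest_l2 below 0.02 m or distance between basket4_hook and rest_l1 below 0.02 m or distance between basket4_hook and bar_mid below 0.02 m or distance between basket4_hook and rest_r1 below 0.02 m or distance between basket4_hook and rest_r2 below 0.02 m) and x of basket5_hook in the frame of bar_mid between -0.012 and 0.012 m and z of basket5_hook in the frame of bar_mid between -0.012 and 0.012 m and (distance between basket5_hook and rest_l2 below 0.02 m or distance between basket5_hook and rest_l1 below 0.02 m or distance between basket5_hook and bar_mid below 0.02 m or distance between basket5_hook and rest_r1 below 0.02 m or distance between basket5_hook and rest_r2 below 0.02 m) and value of joint bar between -0.05 and 0.05 rad and value of joint lift above 0.056 m and velocity of joint crank below 0.1 rad/s and distance of each of canister, jar, scrub_brush, scoop from where it was at the start of the episode below 0.03 m); the robot touches nothing.
It fails at once if the bar tips more than 0.16 rad (9 degrees) (value of joint bar above 0.16 rad or value of joint bar below -0.16 rad).
It fails at once if the crank is spun faster than 7 rad/s (velocity of joint crank above 7 rad/s or velocity of joint crank below -7 rad/s).
It fails at once if the canister, jar, brush or scoop is moved more than 30 mm (distance of any of canister, jar, scrub_brush, scoop from where it was at the start of the episode above 0.03 m).
Of basket1, basket2, basket3, basket4, basket5 only 3 to 5 are there at a start; the rules pass over those that are not, and their reading is None.
At some moment in a run one of basket1, basket2, basket3, basket4, basket5 may be knocked a few centimetres aside while the robot is not near it.
Once in a run the grip may slacken for a moment while it holds something.
It also fails if it takes over 210 s, if anything falls off the work surface, if the arm or the gripper's body presses on something with over 40 N, if the wrist force passes 120 N, or if a joint passes its speed limit or range.

## Working session

There is one attempt and no reset: what is moved stays moved. The work goes in short steps, Python scripts to look and compute and a tool call to move; the robot and the scene stay as the last step left them, time stands still between calls to the robot, and variables do not carry over. Pictures are saved under pics/ and viewed, and the job is handed in when it is done.

Besides the shell and the picture viewer there is one more tool, called after "Request:" by a JSON object that holds its "fn" and its "kwargs". apply_moves: Moves the arm, as the interface text tells. Its arguments: {"type":"object","properties":{"moves":{"type":"array"},"hand":{"type":"number"},"newtons":{"type":"number"}},"required":["moves"]}

```bash
ls; mkdir -p pics; cat > h.py <<'E'
import numpy as np,cv2
from station import sensors, cams, ticket, spotter, r
from scipy.spatial.transform import Rotation as R
def cap(n,save=None):
    p=cams.capture(n)
    if save: cv2.imwrite('pics/'+save+'.png',p['frame'][:,:,::-1])
    return p
def cloud(p):
    z=p['z_map'].astype(float);v,u=np.mgrid[0:z.shape[0],0:z.shape[1]]
    x=(u-p['cx'])/p['fx']*z;y=(v-p['cy'])/p['fy']*z
    c=np.stack([x,-y,-z],-1)
    Rm=np.array(p['rotation'])
    if Rm.shape!=(3,3): Rm=R.from_rotvec(Rm).as_matrix()
    w=c@Rm.T+np.array(p['eye'])
    w[z<=0]=np.nan
    return w
def proj(p,X):
    Rm=np.array(p['rotation'])
    if Rm.shape!=(3,3): Rm=R.from_rotvec(Rm).as_matrix()
    c=(np.atleast_2d(X)-np.array(p['eye']))@Rm
    return np.stack([p['fx']*c[:,0]/-c[:,2]+p['cx'],p['fy']*-c[:,1]/-c[:,2]+p['cy']],-1)
E
python3 - <<'E'
from h import *
o=sensors.get_obs();print(o)
for n in ['scene','side','wrist']:
    p=cap(n,n+'0');print(n,{k:p[k] for k in p if k not in('frame','z_map')})
print(r.tips_ahead)
E
```

```text
pics
{'clock': 0.0, 'joints': array([-1.31921928,  0.41188172, -0.0127149 ,  1.59705955,  0.00555989,
        1.13427868, -0.08218979]), 'qvel': array([-8.98441843e-05, -7.16407613e-04, -6.95452110e-04,  1.10523065e-03,
       -3.05750823e-04, -7.93696775e-04, -8.26218907e-04]), 'joint_efforts': array([ 9.92487730e-04, -5.87954342e+01,  6.42008465e-01, -2.91085553e+01,
       -5.38798934e-02,  1.77672005e-02,  1.25179713e-04]), 'tcp_pos': array([0.19633299, 0.59280517, 0.21071404]), 'tool_rot': array([-5.00106639e-01, -3.10134954e+00,  2.48560811e-03]), 'force': array([-0.30776082,  0.43128598,  0.44760606]), 'torque': array([-0.02988502, -0.03511516, -0.00879726]), 'opening': 0.9988244511229422}
scene {'fx': 434.6525779296284, 'fy': 434.6525779296284, 'cx': 277.46907534048484, 'cy': 211.61244497778407, 'eye': array([0.98370991, 0.72272441, 0.95871804]), 'rotation': array([0.27915818, 1.02648797, 2.38967559]), 'shot': 1}
side {'fx': 468.64615349028946, 'fy': 468.64615349028946, 'cx': 285.89409385675935, 'cy': 205.16503807485847, 'eye': array([ 0.25602119, -1.0940621 ,  0.89906455]), 'rotation': array([ 0.97819656, -0.09914606, -0.23164605]), 'shot': 2}
wrist {'fx': 292.11154951815, 'fy': 292.11154951815, 'cx': 279.6838027712844, 'cy': 208.55765038440572, 'eye': array([0.12277204, 0.61762196, 0.38437265]), 'rotation': array([-0.24837929, -0.17738554,  1.2425556 ]), 'shot': 3}
0.019
```

View pics/scene0.png

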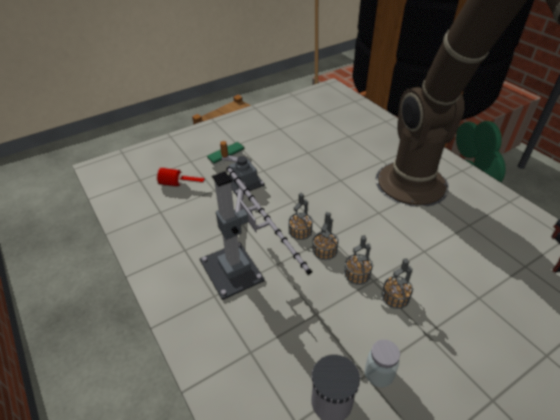

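View pics/side0.png

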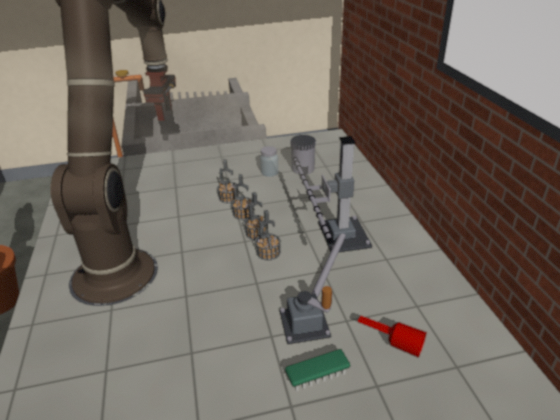

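View pics/wrist0.png

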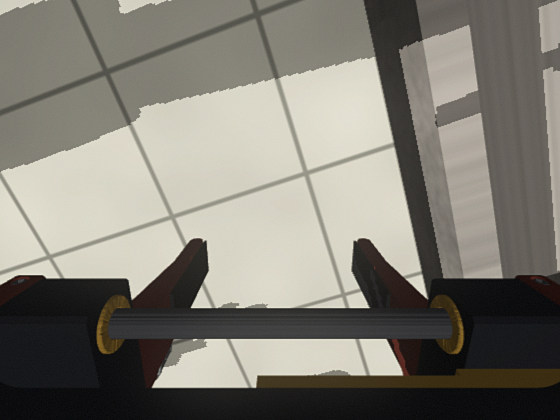

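Four baskets show in the scene view, at about (300,220), (325,240), (360,265) and (398,288). The bar runs from (230,172) to (308,270), and the crank is near (240,165). Next I measure them.

```bash
cat > m1.py <<'E'
from h import *
for cam in ['scene','side']:
    p=cap(cam);w=cloud(p)
    print('##',cam)
    for n in ['basket1','canister','jar','scrub_brush','scoop','crank_grip']:
        for d in spotter.masks_of(n,p):
            m=d['mask'];q=w[m];q=q[~np.isnan(q[:,0])]
            if d['p']<.3 or len(q)<5: continue
            print('mask',n,round(d['p'],2),np.round(d['rect']),'med',np.round(np.median(q,0),3),'z',np.round(np.percentile(q[:,2],[2,98]),3))
    for n in ['basket1','basket1_hook','bar_mid','rest_l2','rest_l1','rest_r1','rest_r2','crank_axis','crank_grip']:
        for d in spotter.landmark_of(n,p):
            if d['p']<.3: continue
            u,v=d['location'];iu,iv=int(round(u)),int(round(v))
            s=''
            # intersect ray with heights
            Rm=R.from_rotvec(p['rotation']).as_matrix()
            dr=Rm@np.array([(u-p['cx'])/p['fx'],-(v-p['cy'])/p['fy'],-1]);e=np.array(p['eye'])
            h={'basket1':0,'basket1_hook':.107,'crank_axis':.127,'crank_grip':.099}.get(n,.165)
            X=e+dr*(h-e[2])/dr[2]
            print('lm',n,round(d['p'],2),np.round([u,v],1),'at h',np.round(X,3))
E
python3 m1.py
```

```text
## scene
mask basket1 0.97 [323. 235.  24.  47.] med [0.439 0.089 0.044] z [0.001 0.145]
mask basket1 0.97 [360. 260.  28.  52.] med [0.416 0.208 0.044] z [0.002 0.15 ]
mask basket1 0.92 [396. 284.  29.  47.] med [0.383 0.321 0.045] z [0.002 0.148]
mask basket1 0.83 [300. 218.  23.  44.] med [ 0.453 -0.013  0.044] z [0.001 0.144]
mask canister 0.88 [334. 386.  48.  65.] med [0.695 0.454 0.125] z [0.017 0.128]
mask jar 0.86 [381. 364.  38.  49.] med [0.567 0.458 0.088] z [0.009 0.103]
mask scrub_brush 0.93 [224. 155.  35.  25.] med [ 0.458 -0.457  0.037] z [0.004 0.043]
mask scrub_brush 0.69 [268. 222.  88. 108.] med [0.59  0.012 0.172] z [-0.001  0.205]
mask scoop 0.61 [182. 178.  45.  22.] med [ 0.688 -0.424  0.042] z [0.001 0.062]
mask crank_grip 0.54 [224. 149.   8.  16.] med [ 0.518 -0.356  0.132] z [0.002 0.156]
lm basket1 0.96 [301.2 232.5] at h [ 0.448 -0.013  0.   ]
lm basket1 0.91 [393.  299.5] at h [0.384 0.318 0.   ]
lm basket1 0.75 [357.6 274.7] at h [0.409 0.204 0.   ]
lm basket1 0.72 [325.  250.2] at h [0.43  0.083 0.   ]
lm basket1 0.48 [225.1 160.5] at h [ 0.473 -0.46
[... 2204 characters left out ...]
165]
lm rest_l1 0.97 [298.9 164.2] at h [0.6   0.194 0.165]
lm rest_l1 0.77 [300.9 179.3] at h [0.581 0.1   0.165]
lm rest_r1 0.85 [324.  230.3] at h [ 0.57  -0.167  0.165]
lm rest_r1 0.8 [314.4 214.7] at h [ 0.567 -0.092  0.165]
lm rest_r1 0.45 [389.9 338.1] at h [ 0.588 -0.537  0.165]
lm rest_r2 0.85 [324.  230.3] at h [ 0.57  -0.167  0.165]
lm rest_r2 0.8 [314.4 214.7] at h [ 0.567 -0.092  0.165]
lm rest_r2 0.45 [389.9 338.1] at h [ 0.588 -0.537  0.165]
lm crank_axis 0.91 [304.5 289.7] at h [ 0.473 -0.326  0.127]
lm crank_axis 0.7 [323.1 229.8] at h [ 0.585 -0.116  0.127]
lm crank_grip 0.66 [311.6 194.5] at h [0.618 0.107 0.099]
lm crank_grip 0.51 [325.1 305.5] at h [ 0.513 -0.36   0.099]
```

```bash
cat >> h.py <<'E'
def tool():
    o=sensors.get_obs();return np.array(o['tcp_pos']),R.from_rotvec(o['tool_rot']),o
def yawof(Rt): # direction of tool x in world
    x=Rt.as_matrix()[:,0];return np.arctan2(x[1],x[0])
def plan(target,yaw=None):
    """tool shift and turn (deg) to reach world target with tool x at yaw (world, rad); jaw sym NOT applied"""
    t,Rt,o=tool();s=Rt.inv().apply(np.array(target)-t)
    M=Rt.as_matrix();turn=None
    if yaw is not None:
        d=yaw-yawof(Rt);d=(d+np.pi)%(2*np.pi)-np.pi
        turn=np.degrees(d)*np.sign(M[2,2])
    print('tcp',np.round(t,4),'yaw',round(np.degrees(yawof(Rt)),1),'shift',np.round(s,4),'turn',None if turn is None else round(turn,1),'j7',round(o['joints'][6],2),'open',round(o['opening'],3))
    return s,turn
E
python3 - <<'E'
from h import *
t,Rt,o=tool();print(np.round(Rt.as_matrix(),3))
p=cap('wrist');M=R.from_rotvec(p['rotation']).as_matrix();print(np.round(M,3),'cam in tool',Rt.inv().apply(p['eye']-t), 'look in tool',Rt.inv().apply(-M[:,2]))
plan([.40,.14,.33],np.pi)
E
```

```text
[[-0.949  0.314 -0.   ]
 [ 0.314  0.949 -0.   ]
 [ 0.    -0.    -1.   ]]
[[ 0.314 -0.911 -0.268]
 [ 0.949  0.301  0.089]
 [-0.    -0.282  0.959]] cam in tool [ 7.76372732e-02  1.16500205e-04 -1.73607595e-01] look in tool [-2.81819241e-01 -9.10201687e-06  9.59467516e-01]
tcp [0.1965 0.5933 0.2115] yaw 161.7 shift [-0.3357 -0.3663 -0.1185] turn -18.3 j7 -0.08 open 1.0
```

Request:
{"fn": "apply_moves", "kwargs": {"moves": [[[-0.03,-0.03,-0.03],-4],[[-0.06,-0.07,-0.06],-8],[[-0.1,-0.1,-0.08],-12],[[-0.13,-0.14,-0.1],-16],[[-0.17,-0.18,-0.118],-18]], "hand": -1, "newtons": 20}}

```text
clock: 2.42
tcp_pos: [0.3015, 0.3677, 0.3305]
tool_rot: [0.005, 3.141, 0.002]
force: [0.6, 0.1, 0.6]
opening: 0.997
```

```bash
python3 -c "
from h import *
plan([.40,.14,.33],np.pi)"
```

```text
tcp [0.3015 0.3677 0.3305] yaw 179.8 shift [-0.0992 -0.2274  0.0003] turn -0.2 j7 0.59 open 0.997
```

Request:
{"fn": "apply_moves", "kwargs": {"moves": [[[-0.02,-0.05,0],0],[[-0.04,-0.1,0],0],[[-0.07,-0.15,0],0],[[-0.09,-0.2,0],0],[[-0.1,-0.227,0],0]]}}

```text
clock: 3.05
tcp_pos: [0.4016, 0.1375, 0.3307]
tool_rot: [0.01, 3.14, 0.002]
force: [0.2, 1.1, 0.6]
opening: 1.004
```

```bash
python3 -c "
from h import *
p=cap('wrist','w1')
for n in ['basket1_hook','basket1']:
  for d in spotter.landmark_of(n,p): print(n,round(d['p'],2),np.round(d['location']))
w=cloud(p);np.save('w1.npy',w)
m=(w[...,2]>.1)&(w[...,2]<.16)&(w[...,0]<.53)&(w[...,0]>.3)
c,l,s,ce=cv2.connectedComponentsWithStats(m.astype(np.uint8))
for i in range(1,c):
  if s[i,4]>30: q=w[l==i]; print(s[i],np.round(ce[i]),np.round(q.mean(0),3),np.round(q.max(0),3),np.round(q.min(0),3))
"
```

```text
basket1_hook 0.81 [241. 208.]
basket1 0.91 [249. 186.]
basket1 0.78 [384. 151.]
basket1 0.71 [316. 174.]
basket1 0.68 [190. 192.]
[398 143  36  36 593] [415. 161.] [0.373 0.313 0.125] [0.398 0.328 0.154] [0.351 0.301 0.1  ]
[315 169  23  34 449] [327. 187.] [0.405 0.201 0.127] [0.431 0.215 0.154] [0.385 0.187 0.1  ]
[229 186  24  33 438] [239. 204.] [0.428 0.084 0.127] [0.454 0.098 0.155] [0.407 0.068 0.101]
[151 197  27  32 528] [165. 215.] [ 0.443 -0.018  0.127] [ 0.469 -0.011  0.154] [ 0.422 -0.028  0.1  ]
[478 257  20   6  63] [487. 260.] [0.526 0.452 0.101] [0.53  0.467 0.102] [0.521 0.439 0.1  ]
```

View pics/w1.png

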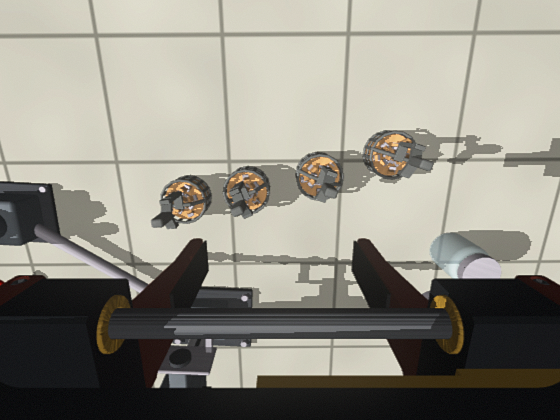

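```bash
cat > fit.py <<'E'
from h import *
import sys
def fit(w,c0):
    d=np.hypot(w[...,0]-c0[0],w[...,1]-c0[1])
    q=w[(d<.045)&(w[...,2]>.005)&(w[...,2]<.165)]
    tab=q[(q[:,2]>.147)]; 
    hk=q[(q[:,2]>.099)&(q[:,2]<.1215)]
    lo=q[(q[:,2]>.07)&(q[:,2]<.094)]
    rim=q[(q[:,2]>.035)&(q[:,2]<.05)]
    tc=(tab[:,:2].max(0)+tab[:,:2].min(0))/2
    rt=cv2.minAreaRect((hk[:,:2]*1e3).astype(np.float32)) if len(hk)>4 else None
    a=hk[:,:2]-hk[:,:2].mean(0);u,s,vt=np.linalg.svd(a,full_matrices=False);ax=vt[0]*np.sign(vt[0][0])
    print('tab n',len(tab),'mid',np.round(tc,4),'mean',np.round(tab[:,:2].mean(0),4),'ztop',round(tab[:,2].max(),4))
    print('  hook n',len(hk),'rect',[np.round(z,1) for z in rt],'pca yaw',round(np.degrees(np.arctan2(ax[1],ax[0])),1),'ctr',np.round(np.array(rt[0])/1e3,4))
    if len(lo): print('  lowstem n',len(lo),np.round(lo.mean(0)-[*tc,0],3))
    if len(rim):
        (cx,cy),rr=cv2.minEnclosingCircle((rim[:,:2]*1e3).astype(np.float32));print('  rim',np.round([cx,cy],1),round(rr,1))
if __name__=='__main__':
    w=np.load(sys.argv[1])
    for c in [(.443,-.018),(.428,.084),(.405,.201),(.373,.313)]: fit(w,c)
E
python3 fit.py w1.npy
python3 -c "
import cv2;a=cv2.imread('pics/w1.png')[120:240,140:450];cv2.imwrite('pics/w1c.png',cv2.resize(a,None,fx=2.5,fy=2.5,interpolation=2))"
```

```text
tab n 120 mid [ 0.4462 -0.0196] mean [ 0.4453 -0.0189] ztop 0.1541
  hook n 295 rect [array([445.8, -19.4]), array([46.2, 15.2]), np.float64(2.9)] pca yaw 5.8 ctr [ 0.4458 -0.0194]
  lowstem n 51 [-0.021  0.001  0.082]
  rim [446.  -19.9] 37.8
tab n 115 mid [0.4306 0.0831] mean [0.4301 0.0837] ztop 0.1546
  hook n 251 rect [array([431.1,  83.5]), array([46.5, 15. ]), np.float64(23.4)] pca yaw 24.9 ctr [0.4311 0.0835]
  lowstem n 29 [-0.02  -0.005  0.082]
  rim [430.9  83.4] 37.8
tab n 120 mid [0.4078 0.2013] mean [0.4072 0.201 ] ztop 0.1536
  hook n 269 rect [array([407.7, 200.8]), array([14.9, 46. ]), np.float64(71.0)] pca yaw -20.2 ctr [0.4077 0.2008]
  lowstem n 25 [-0.02   0.004  0.083]
  rim [408.1 201.1] 37.9
tab n 137 mid [0.3738 0.3141] mean [0.3735 0.3136] ztop 0.1541
  hook n 371 rect [array([373.8, 314.6]), array([15.2, 46.3]), np.float64(71.7)] pca yaw -16.6 ctr [0.3738 0.3146]
  lowstem n 37 [-0.019  0.001  0.083]
  rim [373.8 314.6] 37.9
```

View pics/w1c.png

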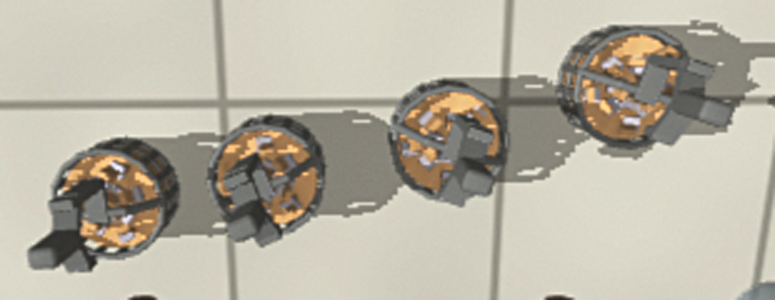

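Each basket shows clearly from above: tab and crown are resolved, and every mouth points towards +x within about 25°. Next I measure the bar, mast and crank.

```bash
python3 - <<'E'
from h import *
for cam in ['scene','side']:
    p=cap(cam,cam+'1');w=cloud(p).reshape(-1,3)
    m=(abs(w[:,1])<.25)&(w[:,0]>.55)&(w[:,0]<.8)
    q=w[m&(w[:,2]>.2)];print(cam,'above .2',len(q),np.round(q.min(0),3),np.round(q.max(0),3))
    m=(abs(w[:,1])<.24)&(w[:,0]>.54)&(w[:,0]<.62)&(w[:,2]>.15)&(w[:,2]<.18)
    q=w[m]
    for y in [-.18,-.09,.09,.18]:
        s=q[abs(q[:,1]-y)<.012]
        if len(s): print(y,len(s),np.round(s.mean(0),4),np.round(s.max(0),4))
    g=w[(w[:,0]>.38)&(w[:,0]<.6)&(w[:,1]<-.22)&(w[:,1]>-.42)&(w[:,2]>.1)]
    print('crank',np.round(np.c_[g.min(0),g.max(0)],3).tolist())
    top=g[(g[:,2]>.148)];print('grip top',len(top),np.round(top.mean(0),3))
plan([.52,0,.35],np.radians(180-3.8))
E
```

```text
scene above .2 1080 [ 0.622 -0.037  0.2  ] [0.709 0.047 0.338]
-0.18 36 [ 0.5759 -0.1823  0.1713] [ 0.5832 -0.169   0.1788]
-0.09 38 [ 0.581  -0.0936  0.1709] [ 0.588  -0.0796  0.177 ]
0.09 51 [0.5912 0.0875 0.1718] [0.5987 0.1009 0.1786]
0.18 58 [0.5962 0.1782 0.1718] [0.604  0.1916 0.1779]
crank [[0.46, 0.529], [-0.372, -0.299], [0.1, 0.157]]
grip top 30 [ 0.517 -0.36   0.153]
side above .2 804 [ 0.62  -0.044  0.2  ] [0.702 0.043 0.336]
-0.18 36 [ 0.57   -0.1836  0.1698] [ 0.5795 -0.1682  0.1763]
-0.09 27 [ 0.5744 -0.092   0.1708] [ 0.583  -0.079   0.1769]
0.09 22 [0.5845 0.0869 0.1698] [0.5949 0.1013 0.1758]
0.18 17 [0.5896 0.1775 0.1699] [0.5986 0.1917 0.1762]
crank [[0.458, 0.525], [-0.377, -0.304], [0.1, 0.157]]
grip top 69 [ 0.513 -0.365  0.152]
tcp [0.4005 0.1413 0.3303] yaw 179.9 shift [-0.1199 -0.141  -0.0198] turn 3.7 j7 1.1 open 1.0
```

Request:
{"fn": "apply_moves", "kwargs": {"moves": [[[-0.03,-0.035,-0.01],2],[[-0.06,-0.07,-0.02],3.7],[[-0.09,-0.105,-0.02],3.7],[[-0.12,-0.141,-0.02],3.7],[[-0.12,-0.141,-0.02],3.7]]}}

```text
clock: 3.92
tcp_pos: [0.5213, -0.0013, 0.3496]
tool_rot: [-0.109, -3.14, 0.001]
force: [-0.6, 1.1, -0.9]
opening: 1.003
```

```bash
python3 - <<'E'
from h import *
plan([.52,0,.35])
p=cap('wrist','w2')
w=cloud(p);np.save('w2.npy',w)
q=w.reshape(-1,3)
m=(abs(q[:,1])<.24)&(q[:,0]>.54)&(q[:,0]<.62)&(q[:,2]>.145)&(q[:,2]<.19)
q=q[m]
for y in np.arange(-.21,.22,.03):
    s=q[abs(q[:,1]-y)<.01]
    if len(s)>3: print(round(y,2),len(s),np.round(s.mean(0),4),'xr',np.round([s[:,0].min(),s[:,0].max()],4),'zmax',round(s[:,2].max(),4))
for n in ['rest_l1','rest_r2','bar_mid']:
  for d in spotter.landmark_of(n,p): print(n,round(d['p'],2),np.round(d['location']))
E
```

```text
tcp [ 0.5213 -0.0013  0.3496] yaw 176.0 shift [ 0.0014  0.0012 -0.0004] turn None j7 1.49 open 1.003
-0.21 164 [ 0.5692 -0.2095  0.172 ] xr [0.5628 0.5782] zmax 0.177
-0.18 198 [ 0.5709 -0.1819  0.1716] xr [0.563  0.5813] zmax 0.1778
-0.15 182 [ 0.5724 -0.1513  0.172 ] xr [0.5644 0.5837] zmax 0.1782
-0.12 127 [ 0.5738 -0.1204  0.1715] xr [0.5698 0.5807] zmax 0.1746
-0.09 166 [ 0.5761 -0.0914  0.1719] xr [0.5674 0.5854] zmax 0.1772
-0.06 173 [ 0.5776 -0.061   0.172 ] xr [0.5694 0.5879] zmax 0.178
-0.03 304 [ 0.5919 -0.0294  0.1716] xr [0.5746 0.6197] zmax 0.1743
0.0 187 [ 0.5889 -0.0012  0.1743] xr [0.5729 0.6199] zmax 0.1899
0.03 275 [0.5915 0.0321 0.1715] xr [0.5747 0.6198] zmax 0.1779
0.06 147 [0.5844 0.0597 0.1713] xr [0.5795 0.5918] zmax 0.1747
0.09 142 [0.586  0.0896 0.1721] xr [0.5778 0.5937] zmax 0.1764
0.12 156 [0.5877 0.1189 0.1722] xr [0.5795 0.5976] zmax 0.1775
0.15 153 [0.5897 0.1499 0.1711] xr [0.5847 0.5969] zmax 0.1745
0.18 133 [0.5909 0.1802 0.1718] xr [0.583  0.5989] zmax 0.1771
0.21 151 [0.5926 0.2093 0.1721] xr [0.5842 0.603 ] zmax 0.1768
rest_l1 0.96 [358. 233.]
rest_l1 0.81 [428. 232.]
rest_r2 0.73 [218. 233.]
rest_r2 0.71 [152. 235.]
rest_r2 0.71 [261. 122.]
bar_mid 0.71 [289. 235.]
bar_mid 0.52 [266. 125.]
```

View pics/w2.png

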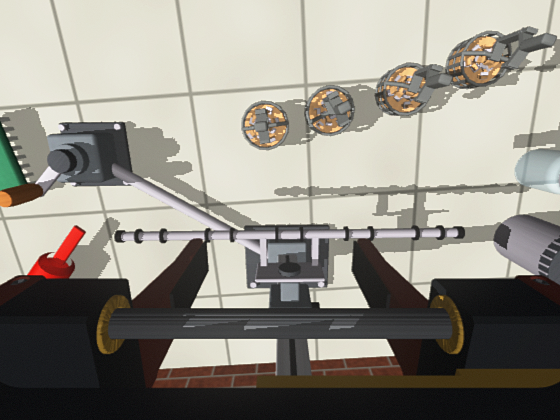

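```bash
python3 - <<'E'
from h import *
w=np.load('w2.npy')
for c,rw in [(152,235),(218,233),(289,235),(358,233),(428,232)]:
    s=w[rw-5:rw+6,c-3:c+4].reshape(-1,3);s=s[(s[:,2]>.155)&(s[:,2]<.18)];print(c,len(s),np.round(s.mean(0),4))
q=w.reshape(-1,3);q=q[(q[:,2]>.15)&(q[:,2]<.185)&(q[:,0]>.55)&(abs(q[:,0]-(.581+.053*q[:,1]))<.012)]
print(q[:,1].min(),q[:,1].max())
# ring width profile: count in bins of 3mm vs x-range
for y in np.arange(-.226,.24,.004):
    s=q[abs(q[:,1]-y)<.002]
    if len(s): print(round(y,3),'#'*int(1000*(s[:,0].max()-s[:,0].min())), end='\n')
E
```

```text
152 68 [ 0.5718 -0.1699  0.1714]
218 55 [ 0.576  -0.0847  0.1719]
289 62 [0.5816 0.0066 0.1719]
358 63 [0.5865 0.0951 0.1716]
428 63 [0.5913 0.1848 0.1715]
-0.218222445430148 0.22979234546285446
-0.218 ###############
-0.214 ############
-0.21 ###############
-0.206 ##########
-0.202 #########
-0.198 ##########
-0.194 ########
-0.19 ##################
-0.186 #################
-0.182 ###########
-0.178 ###########
-0.174 ###########
-0.17 ###########
-0.166 ###########
-0.162 ############
-0.158 ###################
-0.154 ###############
-0.15 #########
-0.146 #########
-0.142 #########
-0.138 #########
-0.134 #########
-0.13 ##########
-0.126 #########
-0.122 ##########
-0.118 ########
-0.114 #######
-0.11 ######
-0.106 ##########
-0.102 #################
-0.098 ##################
-0.094 ##########
-0.09 ##########
-0.086 ##########
-0.082 ###########
-0.078 ##########
-0.074 ##########
-0.07 ###############
-0.066 ##################
-0.062 ###########
-0.058 ###########
-0.054 ############
-0.05 #########
-0.046 #########
-0.042 #########
-0.038 #########
-0.034 #########
-0.03 ####
[... 519 characters left out ...]
#
0.082 ###############
0.086 #########
0.09 ##########
0.094 #########
0.098 #########
0.102 ##########
0.106 ##########
0.11 #################
0.114 ##################
0.118 ##########
0.122 ##########
0.126 ##########
0.13 ##########
0.134 ##########
0.138 ###########
0.142 ###########
0.146 ###########
0.15 ###########
0.154 ##########
0.158 ###########
0.162 ###########
0.166 ##################
0.17 ################
0.174 #########
0.178 #########
0.182 #########
0.186 #########
0.19 ##########
0.194 #########
0.198 ##################
0.202 ##################
0.206 ##########
0.21 ##########
0.214 ##########
0.218 ##########
0.222 ###############
0.226 ################
0.23 ############
```

```bash
python3 -c "
from h import *
plan([.431,.0835,.22],np.radians(203.4))"
```

```text
tcp [0.5197 0.0019 0.35  ] yaw 176.3 shift [0.0937 0.0754 0.1302] turn -27.1 j7 1.49 open 1.002
```

Request:
{"fn": "apply_moves", "kwargs": {"moves": [[[0.025,0.02,0.02],-8],[[0.05,0.04,0.05],-16],[[0.075,0.06,0.09],-24],[[0.0937,0.0754,0.13],-27.1],[[0.0937,0.0754,0.13],-27.1]], "hand": -0.2}}

```text
clock: 4.75
tcp_pos: [0.4279, 0.0851, 0.2186]
tool_rot: [0.644, -3.07, -0.003]
force: [1.0, 0.1, 0.6]
opening: 0.601
```

```bash
cat > look.py <<'E'
from h import *
import sys
from fit import fit
# look.py name cx cy : capture wrist and fit basket near cx cy
p=cap('wrist',sys.argv[1]);w=cloud(p);fit(w,(float(sys.argv[2]),float(sys.argv[3])))
E
python3 look.py w3 .431 .0835; python3 -c "
from h import *
plan([.431,.0835,.144],np.radians(203.4))"
```

```text
tab n 240 mid [0.4306 0.0832] mean [0.43   0.0827] ztop 0.1546
  hook n 353 rect [array([431.3,  83.3]), array([46.6, 15.6]), np.float64(23.4)] pca yaw 23.3 ctr [0.4313 0.0833]
  lowstem n 50 [-0.019 -0.009  0.083]
  rim [431.1  83.1] 37.6
tcp [0.4302 0.0844 0.2204] yaw -156.5 shift [-0.0004 -0.0013  0.0764] turn 0.1 j7 1.72 open 0.598
```

View pics/w3.png

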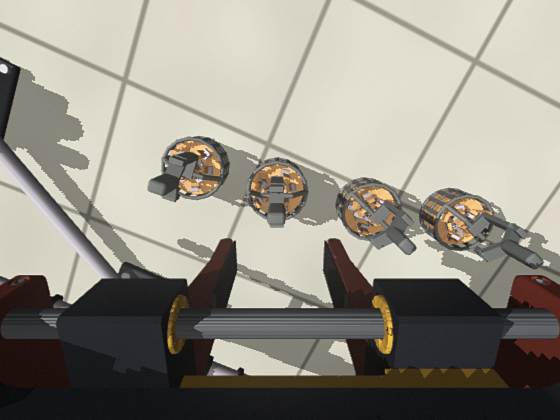

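Basket B (277,195) lies square between the fingers, so I go down and grip.

Request:
{"fn": "apply_moves", "kwargs": {"moves": [[[0,-0.001,0.03],0],[[0,-0.001,0.06],0],[[0,-0.001,0.076],0],[[0,-0.001,0.076],0],[[0,-0.001,0.076],0]]}}

```text
clock: 5.42
tcp_pos: [0.432, 0.0837, 0.146]
tool_rot: [-0.639, 3.074, 0.004]
force: [-0.6, 0.4, 0.2]
opening: 0.601
```

Request:
{"fn": "apply_moves", "kwargs": {"moves": [[[0,0,0],0],[[0,0,0],0],[[0,0,0],0],[[0,0,0],0],[[0,0,0],0]], "hand": 1, "newtons": 20}}

```text
clock: 6.05
tcp_pos: [0.4319, 0.0837, 0.1459]
tool_rot: [-0.639, 3.074, 0.004]
force: [0.7, -0.1, -0.4]
opening: 0.071
```

```bash
python3 -c "
from h import *
plan([.45,.0835,.228],np.radians(177))
cap('wrist','w4')"
```

```text
tcp [0.4319 0.0837 0.1459] yaw -156.5 shift [-0.0166 -0.0072 -0.0821] turn 26.5 j7 1.78 open 0.071
```

View pics/w4.png

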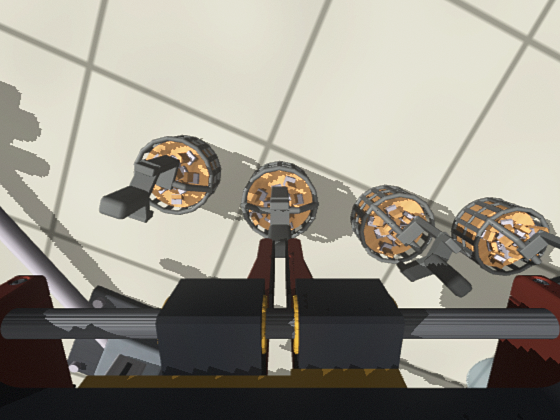

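```bash
python3 -c "
from h import *
p=cap('wrist','w5')
plan([.45,.0835,.228],np.radians(177))
cap('side','s5');cap('scene','c5')
import cv2
a=cv2.imread('pics/w5.png')[170:300,180:380];b=cv2.imread('pics/s5.png')[150:280,180:380]
cv2.imwrite('pics/x5.png',np.vstack([cv2.resize(a,None,fx=2.2,fy=2.2),cv2.resize(b,None,fx=2.2,fy=2.2)]))
"
```

```text
tcp [0.432  0.0837 0.1459] yaw -156.5 shift [-0.0166 -0.0072 -0.0821] turn 26.5 j7 1.78 open 0.009
```

View pics/x5.png

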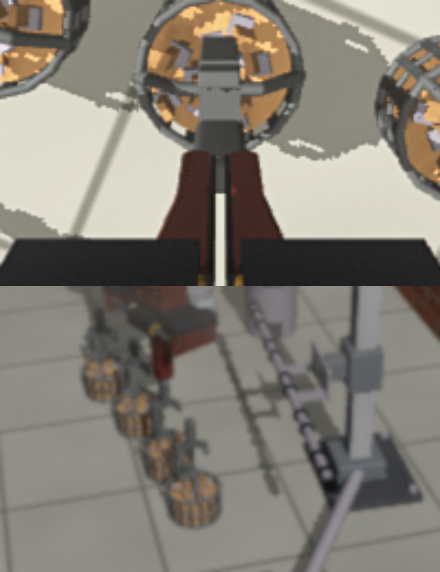

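```bash
python3 -c "
from h import *
p=cap('wrist');w=cloud(p)
t,Rt,o=tool()
print('proj tcp',proj(p,t),'tab top',proj(p,[.431,.0835,.152]),'tips',proj(p,t+[0,0,-.019]))
for (u,v) in [(265,245),(262,260),(295,245),(281,240),(280,250),(280,230),(280,220),(280,210),(280,200)]: print(u,v,np.round(w[v,u],4),'tool',np.round(Rt.inv().apply(w[v,u]-t),4))
fit_=__import__('fit').fit;fit_(w,(.431,.0835))
"
```

```text
proj tcp [[279.10679551 247.96730181]] tab top [[279.44211391 250.58237818]] tips [[279.13131068 236.8795132 ]]
265 245 [0.4246 0.0719 0.1674] tool [ 0.0114 -0.0079 -0.0216]
262 260 [0.4247 0.0712 0.1865] tool [ 0.0116 -0.0084 -0.0406]
295 245 [0.4177 0.0873 0.1678] tool [ 0.0116  0.009  -0.0219]
281 240 [0.4247 0.0818 0.1503] tool [ 0.0074  0.0012 -0.0044]
280 250 [0.4223 0.0801 0.1716] tool [ 0.0102  0.0006 -0.0257]
280 230 [0.425  0.0813 0.1326] tool [0.0074 0.0006 0.0133]
280 220 [0.4233 0.0806 0.1167] tool [0.0092 0.0006 0.0292]
280 210 [0.4173 0.078  0.1131] tool [0.0158 0.0006 0.0328]
280 200 [0.4106 0.0751 0.1118] tool [0.023  0.0006 0.034 ]
tab n 168 mid [0.4219 0.0793] mean [0.4218 0.0795] ztop 0.1649
  hook n 557 rect [array([417.9,  77.7]), array([18.4, 13.8]), np.float64(23.9)] pca yaw 24.2 ctr [0.4179 0.0777]
  lowstem n 114 [-0.011 -0.005  0.083]
  rim [431.   83.1] 38.0
```

```bash
python3 -c "
from h import *
p=cap('wrist');w=cloud(p)
t,Rt,o=tool();print(o['opening'],o['force'])
T=Rt.inv().apply((w-t).reshape(-1,3)).reshape(w.shape)
for v in (240,244,250,260,270):
  print(v,[(u,*np.round(T[v,u]*1e3).astype(int)) for u in range(244,318,4)])
"
```

```text
0.0030447632718906847 [-0.48703597  0.96609478  0.2383585 ]
240 [(244, np.int64(-55), np.int64(-42), np.int64(145)), (248, np.int64(-54), np.int64(-37), np.int64(145)), (252, np.int64(-55), np.int64(-32), np.int64(146)), (256, np.int64(-54), np.int64(-28), np.int64(145)), (260, np.int64(-55), np.int64(-23), np.int64(146)), (264, np.int64(12), np.int64(-9), np.int64(-15)), (268, np.int64(12), np.int64(-6), np.int64(-15)), (272, np.int64(12), np.int64(-4), np.int64(-15)), (276, np.int64(12), np.int64(-2), np.int64(-16)), (280, np.int64(7), np.int64(1), np.int64(-5)), (284, np.int64(11), np.int64(3), np.int64(-14)), (288, np.int64(12), np.int64(5), np.int64(-14)), (292, np.int64(11), np.int64(8), np.int64(-14)), (296, np.int64(-55), np.int64(19), np.int64(146)), (300, np.int64(-55), np.int64(24), np.int64(145)), (304, np.int64(-55), np.int64(29), np.int64(145)), (308, np.int64(-55), np.int64(34), np.int64(145)), (312, np.int64(-55), np.int64(38), np.int64(146)), (316, np.int64(-55), np.int64(43), np.int64(145))]
244 [(244, np.int64(-60), np.int64(-42), np.int64(145)), (248, np.int64(-60
[... 3083 characters left out ...]
, (264, np.int64(12), np.int64(-7), np.int64(-51)), (268, np.int64(12), np.int64(-5), np.int64(-51)), (272, np.int64(12), np.int64(-3), np.int64(-51)), (276, np.int64(10), np.int64(-1), np.int64(-49)), (280, np.int64(10), np.int64(1), np.int64(-48)), (284, np.int64(11), np.int64(2), np.int64(-51)), (288, np.int64(11), np.int64(4), np.int64(-51)), (292, np.int64(12), np.int64(6), np.int64(-51)), (296, np.int64(12), np.int64(8), np.int64(-52)), (300, np.int64(11), np.int64(10), np.int64(-51)), (304, np.int64(-94), np.int64(30), np.int64(146)), (308, np.int64(-94), np.int64(35), np.int64(146)), (312, np.int64(-94), np.int64(39), np.int64(145)), (316, np.int64(-94), np.int64(44), np.int64(146))]
```

```bash
python3 -c "
from h import *
t,Rt,o=tool()
p=cap('wrist');w=cloud(p)
T=Rt.inv().apply((w-t).reshape(-1,3)).reshape(w.shape)
for u in (268,290): print(u,[(v,*np.round(T[v,u]*1e3).astype(int).tolist()) for v in range(222,246,2)])
for c in ('side','scene'):
  p=cap(c);w=cloud(p);T=Rt.inv().apply((w-t).reshape(-1,3))
  m=(abs(T[:,0])<.02)&(abs(T[:,1])<.03)&(T[:,2]>-.07)&(T[:,2]<.03)
  q=T[m];col=p['frame'].reshape(-1,3)[m]
  red=col[:,0]>1.8*col[:,1]
  print(c,len(q),'red',red.sum(), 'red zmax',np.sort(q[red][:,2])[-6:] if red.any() else None)
  for i in np.argsort(q[:,2])[::4]: print(np.round(q[i]*1e3).astype(int),col[i],end=';')
"
```

```text
268 [(222, -21, -12, 113), (224, -23, -12, 112), (226, -26, -12, 113), (228, -27, -12, 111), (230, -31, -12, 117), (232, -9223372036854775808, -9223372036854775808, -9223372036854775808), (234, 5, -8, 12), (236, 5, -7, 8), (238, 12, -7, -12), (240, 11, -6, -14), (242, 12, -6, -18), (244, 12, -6, -21)]
290 [(222, -17, 11, 101), (224, -19, 11, 101), (226, -21, 11, 100), (228, 5, 8, 24), (230, 5, 8, 19), (232, 6, 7, 14), (234, 6, 7, 10), (236, 6, 7, 6), (238, 11, 7, -11), (240, 12, 6, -15), (242, 12, 6, -17), (244, 11, 6, -20)]
side 212 red 59 red zmax [-0.02284405 -0.02139075 -0.02137143 -0.02087271 -0.01974267 -0.0194508 ]
[ 11 -12 -70] [49 32 28];[ 12  -8 -69] [55 37 32];[ 11   4 -66] [61 46 43];[ 12  -2 -66] [57 39 36];[ 13   8 -65] [83 72 67];[ 11   4 -63] [64 47 42];[  5 -12 -61] [49 33 28];[ 13   7 -59] [97 89 84];[  5 -12 -58] [48 30 25];[ 13  -2 -56] [61 37 31];[ 10   7 -54] [78 59 54];[ -4  -9 -53] [46 31 29];[  0  -9 -51] [41 21 20];[ 14  -3 -50] [58 38 30];[  0  -8 -47] [41 20 20];[ -6 -10 -46] [52 40 35];[  4  -8 -45] [45 20 21];[ 13  10 -43] [83 75 69];[ 12   1 -41] [64 37
[... 1747 characters left out ...]
9   9 -25] [115 111 103];[  6   8 -24] [77 69 63];[-13  -9 -22] [111 104  95];[-12   3 -21] [45 23 18];[  3  10 -19] [112 107 100];[-11  -7 -18] [71 55 49];[-14   7 -17] [52 38 35];[-11   0 -15] [48 36 34];[-10  -4 -12] [66 58 54];[ 0  6 -5] [93 91 84];[-7  7 -4] [59 59 57];[-7  7  0] [58 59 56];[-5  1  1] [50 48 47];[-3  3  6] [50 50 49];[-3  6  7] [53 54 53];[-4 -2 11] [52 53 52];[-5  1 12] [47 48 47];[-5 -8 13] [118 117 110];[-5  8 16] [44 45 44];[-6 -1 19] [49 51 50];[-8  0 22] [54 54 54];[-4 -5 23] [67 68 65];[-10   5  25] [60 62 61];[18  2 26] [108 108 103];[-5  6 28] [52 53 53];[17  3 29] [83 83 80];[-15   2  30] [85 88 87];<string>:6: RuntimeWarning: invalid value encountered in cast
```

All three cameras agree that the fingers closed above the tab. The real fingertips end about 12 mm behind the reported TCP instead of 19 mm ahead of it. I'll allow for that 31 mm offset from here on, so I open the hand and go 33 mm lower.

Request:
{"fn": "apply_moves", "kwargs": {"moves": [[[0,0,0],0],[[0,0,0],0],[[0,0,0],0],[[0,0,0],0],[[0,0,0],0]], "hand": -0.2}}

```text
clock: 7.12
tcp_pos: [0.432, 0.0837, 0.146]
tool_rot: [-0.639, 3.074, 0.004]
force: [0.5, 0.3, -0.4]
opening: 0.537
```

Request:
{"fn": "apply_moves", "kwargs": {"moves": [[[0,0,0.005],0],[[0,0,0.02],0],[[0,0,0.033],0],[[0,0,0.033],0],[[0,0,0.033],0]]}}

```text
clock: 7.75
tcp_pos: [0.4321, 0.0837, 0.113]
tool_rot: [-0.639, 3.074, 0.003]
force: [0.8, 0.4, -0.2]
opening: 0.602
```

Request:
{"fn": "apply_moves", "kwargs": {"moves": [[[0,0,0],0],[[0,0,0],0],[[0,0,0],0],[[0,0,0],0],[[0,0,0],0]], "hand": 1, "newtons": 25}}

```text
clock: 8.38
tcp_pos: [0.4322, 0.0837, 0.1131]
tool_rot: [-0.639, 3.074, 0.003]
force: [-0.1, 0.6, 1.4]
opening: 0.182
```

```bash
python3 -c "
from h import *
cap('wrist','w6')
plan([.45,.0835,.195],np.radians(177))"
```

```text
tcp [0.4322 0.0837 0.1131] yaw -156.5 shift [-0.0164 -0.0072 -0.0819] turn 26.5 j7 1.81 open 0.178
```

View pics/w6.png

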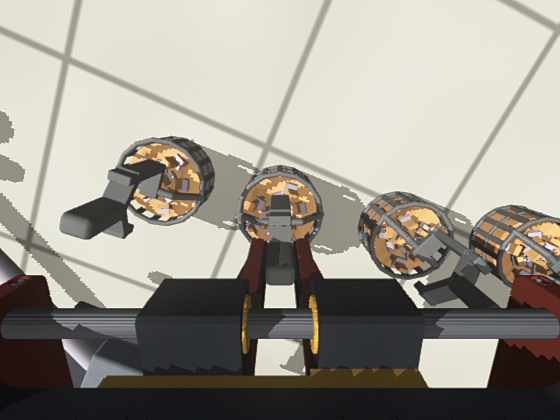

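Opening 0.18 (16 mm) means the tab is held at (280,260). I lift it and turn it to the bar's yaw.

Request:
{"fn": "apply_moves", "kwargs": {"moves": [[[0,0,-0.03],0],[[0,0,-0.06],5],[[0,0,-0.083],12],[[0,0,-0.083],20],[[0,0,-0.083],26.5]]}}

```text
clock: 9.05
tcp_pos: [0.4319, 0.0835, 0.1962]
tool_rot: [0.089, 3.139, 0.004]
force: [-0.2, -0.4, -1.5]
opening: 0.181
```

```bash
python3 -c "
from h import *
plan([.535,.0959,.1966],np.radians(177))
plan([.5878,.0959,.1966],np.radians(177))"
```

```text
tcp [0.4319 0.0835 0.1962] yaw 176.8 shift [-0.1023  0.0182 -0.0003] turn -0.2 j7 1.28 open 0.181
tcp [0.4319 0.0835 0.1962] yaw 176.8 shift [-0.155   0.0212 -0.0002] turn -0.2 j7 1.28 open 0.181
```

Request:
{"fn": "apply_moves", "kwargs": {"moves": [[[-0.03,0.006,0],0],[[-0.06,0.012,0],0],[[-0.085,0.016,0],0],[[-0.1,0.018,0],0],[[-0.1,0.018,0],0]]}}

```text
clock: 9.68
tcp_pos: [0.5328, 0.0956, 0.1958]
tool_rot: [0.09, 3.14, 0.003]
force: [0.2, 0.1, -2.1]
opening: 0.184
```

```bash
python3 -c "
from h import *
for c in ('wrist','side','scene'): cap(c,c+'7')
import cv2
b=cv2.imread('pics/side7.png')[120:270,200:400];a=cv2.imread('pics/scene7.png')[150:300,200:400]
cv2.imwrite('pics/x7.png',np.hstack([cv2.resize(a,None,fx=2,fy=2),cv2.resize(b,None,fx=2,fy=2)]))
plan([.5878,.0959,.1966],np.radians(177))"
```

```text
tcp [0.5318 0.0956 0.1962] yaw 176.7 shift [-0.0559  0.0034 -0.0004] turn -0.3 j7 1.4 open 0.179
```

View pics/x7.png

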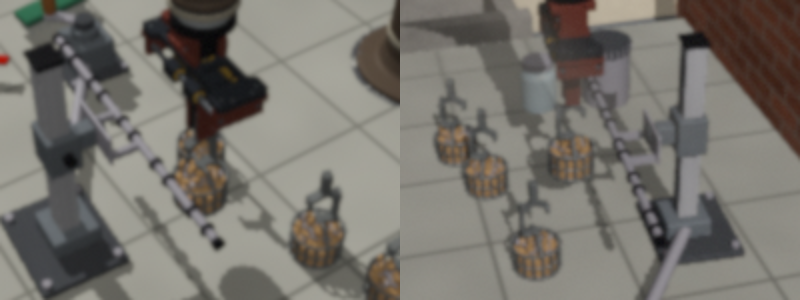

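View pics/wrist7.png

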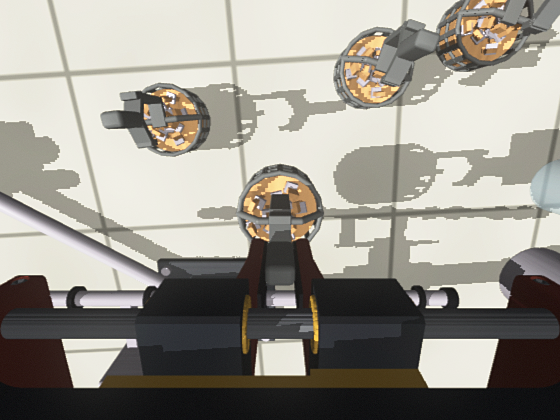

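```bash
python3 - <<'E'
from h import *
t,Rt,o=tool()
for c in ('wrist','side','scene'):
    p=cap(c);w=cloud(p).reshape(-1,3)
    d=np.hypot(w[:,0]-t[0],w[:,1]-t[1]);q=w[(d<.042)&(w[:,2]>.06)&(w[:,2]<.133)]
    print(c,len(q),'z',np.round(np.percentile(q[:,2],[1,99]),4))
    rim=q[(q[:,2]>.118)]
    if len(rim)>5:
        (cx,cy),rr=cv2.minEnclosingCircle((rim[:,:2]*1e3).astype(np.float32));print('  rim',np.round([cx,cy],1),round(rr,1))
E
```

```text
wrist 3602 z [0.0876 0.1319]
  rim [529.2  96.2] 37.9
side 442 z [0.083  0.1322]
  rim [528.7  95.4] 39.5
scene 494 z [0.086  0.1321]
  rim [531.7  97.3] 38.4
```

Rim centre, underside and yaw are as planned, so I bring the bar into the mouth.

Request:
{"fn": "apply_moves", "kwargs": {"moves": [[[-0.015,0.001,0],0],[[-0.03,0.002,0],0],[[-0.045,0.003,0],0],[[-0.057,0.003,0],0],[[-0.057,0.003,0],0]]}}

```text
clock: 10.6
tcp_pos: [0.5901, 0.0952, 0.1961]
tool_rot: [0.09, 3.14, 0.004]
force: [-0.1, -0.2, -1.3]
opening: 0.181
```

```bash
python3 - <<'E'
from h import *
for c in ('wrist','side','scene'): cap(c,c+'8')
import cv2
b=cv2.imread('pics/side8.png')[120:270,200:400];a=cv2.imread('pics/scene8.png')[150:300,200:400]
cv2.imwrite('pics/x8.png',np.hstack([cv2.resize(a,None,fx=2,fy=2),cv2.resize(b,None,fx=2,fy=2)]))
plan([.5878,.0959,.170],np.radians(177))
print(sensors.get_obs()['force'])
E
```

```text
tcp [0.5888 0.0955 0.1964] yaw 176.8 shift [0.001  0.0002 0.0264] turn -0.2 j7 1.45 open 0.179
[-1.15326804  0.13927224 -1.12555736]
```

View pics/x8.png

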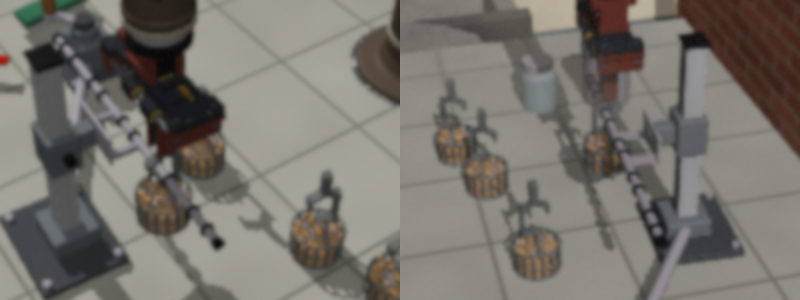

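Request:
{"fn": "apply_moves", "kwargs": {"moves": [[[0,0,0.006],0],[[0,0,0.012],0],[[0,0,0.018],0],[[0,0,0.024],0],[[0,0,0.024],0]]}}

```text
clock: 11.38
tcp_pos: [0.5887, 0.0955, 0.1719]
tool_rot: [-0.089, -3.14, -0.004]
force: [0.8, 0.1, -2.5]
opening: 0.182
```

Request:
{"fn": "apply_moves", "kwargs": {"moves": [[[0,0,0.001],0],[[0,0,0.003],0],[[0,0,0.005],0],[[0,0,0.006],0],[[0,0,0.006],0]]}}

```text
clock: 12.0
tcp_pos: [0.589, 0.0953, 0.166]
tool_rot: [0.089, 3.14, 0.004]
force: [1.8, -2.4, 0.9]
opening: 0.183
```

```bash
cat > bar.py <<'E'
from h import *
import sys
def tilt(p):
    w=cloud(p).reshape(-1,3)
    x0=.583+.053*(w[:,1]-.006)
    m=(abs(w[:,0]-x0)<.014)&(abs(w[:,1]-.006)<.225)&(abs(w[:,1]-.006)>.115)&(w[:,2]>.14)&(w[:,2]<.20)
    q=w[m]
    for s in (1,-1):
        a=q[s*(q[:,1]-.006)>0]
        f=[]
        if len(a)<5: continue
        # near ends & between places
        for lo,hi in ((.115,.155),(.205,.225)):
            b=a[(s*(a[:,1]-.006)>lo)&(s*(a[:,1]-.006)<hi)]
            if len(b)>4: f.append((round(b[:,1].mean(),3),round(float(np.median(b[:,2])),4),len(b)))
        print('L' if s>0 else 'R',f)
if __name__=='__main__':
    for c in ('side','scene'):
        p=cap(c,c+sys.argv[1] if len(sys.argv)>1 else None);print(c);tilt(p)
E
python3 bar.py 9;python3 -c "
from h import *
plan([.5878,.0959,.170],np.radians(177));print(sensors.get_obs()['force'])
import cv2
b=cv2.imread('pics/side9.png')[120:270,200:400];a=cv2.imread('pics/scene9.png')[150:300,200:400]
cv2.imwrite('pics/x9.png',np.hstack([cv2.resize(a,None,fx=2,fy=2),cv2.resize(b,None,fx=2,fy=2)]))
"
```

```text
side
L [(np.float64(0.143), 0.1585, 10), (np.float64(0.22), 0.1551, 12)]
R [(np.float64(-0.13), 0.1823, 36), (np.float64(-0.213), 0.1876, 44)]
scene
L [(np.float64(0.141), 0.1607, 70), (np.float64(0.222), 0.1546, 53)]
R [(np.float64(-0.128), 0.1825, 44), (np.float64(-0.209), 0.189, 25)]
tcp [0.589  0.0954 0.1661] yaw 176.7 shift [ 0.0013  0.0005 -0.0039] turn -0.3 j7 1.46 open 0.177
[ 2.49121186 -2.50436705  0.50426956]
```

View pics/x9.png

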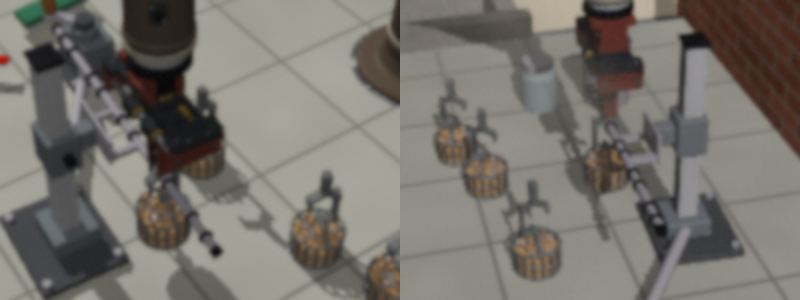

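Request:
{"fn": "apply_moves", "kwargs": {"moves": [[[0,0,-0.001],0],[[0,0,-0.002],0],[[0,0,-0.002],0],[[0,0,-0.002],0],[[0,0,-0.002],0]]}}

```text
clock: 12.72
tcp_pos: [0.5891, 0.0957, 0.1681]
tool_rot: [0.089, 3.14, 0.005]
force: [1.9, 0.3, 0.4]
opening: 0.179
```

Request:
{"fn": "apply_moves", "kwargs": {"moves": [[[0,0,0],0],[[0,0,0],0],[[0,0,0],0],[[0,0,0],0],[[0,0,0],0]], "hand": 0.1}}

```text
clock: 13.35
tcp_pos: [0.589, 0.0957, 0.1681]
tool_rot: [0.089, 3.14, 0.005]
force: [-0.1, 0.5, -0.1]
opening: 0.452
```

Request:
{"fn": "apply_moves", "kwargs": {"moves": [[[0,0,-0.015],0],[[0,0,-0.04],0],[[0,0,-0.07],0],[[0,0,-0.1],0],[[0,0,-0.1],0]]}}

```text
clock: 13.98
tcp_pos: [0.5904, 0.0953, 0.2715]
tool_rot: [0.089, 3.135, 0.007]
force: [0.9, -0.0, -0.7]
opening: 0.448
```

```bash
python3 bar.py 10;python3 -c "
from h import *
import cv2
cap('wrist','w10')
b=cv2.imread('pics/side10.png')[120:270,200:400];a=cv2.imread('pics/scene10.png')[150:300,200:400]
cv2.imwrite('pics/x10.png',np.hstack([cv2.resize(a,None,fx=2,fy=2),cv2.resize(b,None,fx=2,fy=2)]))
plan([.446,-.0195,.26],np.radians(182.9))
"
```

```text
side
L [(np.float64(0.144), 0.1613, 17), (np.float64(0.222), 0.1582, 14)]
R [(np.float64(-0.128), 0.1802, 36), (np.float64(-0.214), 0.1843, 42)]
scene
L [(np.float64(0.141), 0.1625, 72), (np.float64(0.222), 0.1571, 51)]
R [(np.float64(-0.129), 0.1804, 46), (np.float64(-0.209), 0.1877, 28)]
tcp [0.5885 0.0954 0.2676] yaw 176.8 shift [ 0.1358 -0.1228  0.0073] turn -6.1 j7 1.42 open 0.452
```

View pics/x10.png

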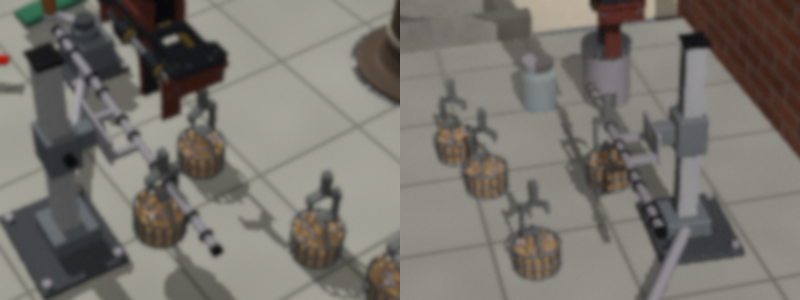

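View pics/w10.png

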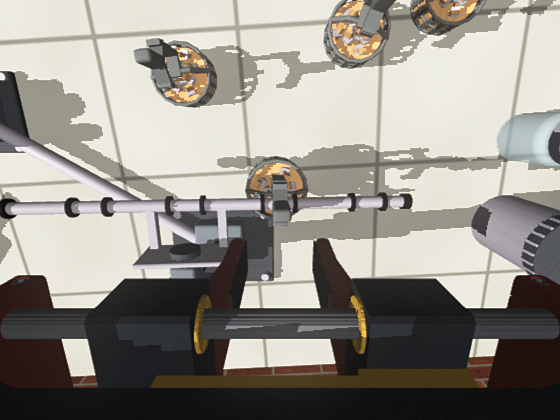

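Basket B hangs at l1 (wrist image 275,195), and the bar is tilted about 0.07. Next is basket A, which goes to r2.

Request:
{"fn": "apply_moves", "kwargs": {"moves": [[[0.03,-0.02,0],-2],[[0.065,-0.05,0.01],-4],[[0.1,-0.09,0.03],-6],[[0.136,-0.123,0.055],-6],[[0.136,-0.123,0.055],-6]], "hand": -0.2}}

```text
clock: 14.75
tcp_pos: [0.4414, -0.0217, 0.2101]
tool_rot: [0.07, -3.135, -0.005]
force: [-1.1, 0.4, 0.4]
opening: 0.603
```

```bash
python3 look.py w11 .446 -.0195;  python3 -c "
from h import *
plan([.446,-.0195,.113],np.radians(182.9))"
```

```text
tab n 251 mid [ 0.446 -0.02 ] mean [ 0.4449 -0.0201] ztop 0.1542
  hook n 336 rect [array([445.9, -19.7]), array([45.9, 13.7]), np.float64(5.0)] pca yaw 5.7 ctr [ 0.4459 -0.0197]
  lowstem n 54 [-0.022 -0.002  0.082]
  rim [446.2 -20. ] 37.9
tcp [ 0.444  -0.0202  0.2114] yaw -177.4 shift [-0.0023  0.0003  0.0984] turn -0.3 j7 1.62 open 0.601
```

Request:
{"fn": "apply_moves", "kwargs": {"moves": [[[-0.002,0,0.03],-2],[[-0.002,0,0.06],-2],[[-0.002,0,0.085],-2],[[-0.002,0,0.098],-2],[[-0.002,0,0.098],-2]]}}

```text
clock: 15.42
tcp_pos: [0.4459, -0.0195, 0.1129]
tool_rot: [0.128, -3.135, -0.004]
force: [-0.2, 0.3, 0.3]
opening: 0.603
```

Request:
{"fn": "apply_moves", "kwargs": {"moves": [[[0,0,0],0],[[0,0,0],0],[[0,0,0],0],[[0,0,0],0],[[0,0,0],0]], "hand": 1}}

```text
clock: 16.05
tcp_pos: [0.446, -0.0193, 0.1131]
tool_rot: [0.128, -3.136, -0.005]
force: [-0.3, 0.2, 2.2]
opening: 0.183
```

```bash
python3 -c "
from h import *
plan([.505,-.0195,.209],np.radians(177))"
```

```text
tcp [ 0.446  -0.0193  0.1131] yaw -175.3 shift [-0.0585 -0.0047 -0.0961] turn 7.7 j7 1.76 open 0.183
```

Request:
{"fn": "apply_moves", "kwargs": {"moves": [[[0,0,-0.03],0],[[0,0,-0.06],3],[[0,0,-0.09],7.7],[[0,0,-0.097],7.7],[[0,0,-0.097],7.7]]}}

```text
clock: 16.68
tcp_pos: [0.4461, -0.0195, 0.2096]
tool_rot: [-0.079, -3.137, -0.005]
force: [-0.1, -0.3, -2.1]
opening: 0.18
```

```bash
python3 -c "
from h import *
plan([.518,-.175,.2096],np.radians(177))"
```

```text
tcp [ 0.4461 -0.0195  0.2096] yaw 177.1 shift [-0.0796 -0.1517 -0.0008] turn 0.1 j7 1.53 open 0.18
```

Request:
{"fn": "apply_moves", "kwargs": {"moves": [[[-0.03,-0.02,0],0],[[-0.055,-0.055,0],0],[[-0.075,-0.1,0],0],[[-0.08,-0.14,0],0],[[-0.08,-0.152,0],0]]}}

```text
clock: 17.3
tcp_pos: [0.5172, -0.1782, 0.207]
tool_rot: [-0.084, -3.134, -0.003]
force: [0.4, 0.7, -1.6]
opening: 0.18
```

```bash
python3 bar.py 12;python3 - <<'E'
from h import *
t,Rt,o=tool()
for c in ('wrist','side','scene'):
    p=cap(c,c+'12');w=cloud(p).reshape(-1,3)
    d=np.hypot(w[:,0]-t[0],w[:,1]-t[1]);q=w[(d<.042)&(w[:,2]>.06)&(w[:,2]<.146)]
    print(c,len(q),'z',np.round(np.percentile(q[:,2],[1,99]),4))
    rim=q[(q[:,2]>.132)]
    if len(rim)>5:
        (cx,cy),rr=cv2.minEnclosingCircle((rim[:,:2]*1e3).astype(np.float32));print('  rim',np.round([cx,cy],1),round(rr,1))
plan([.5735,-.175,.2096],np.radians(177))
E
```

```text
side
R [(np.float64(-0.129), 0.1829, 35), (np.float64(-0.214), 0.188, 43)]
scene
L [(np.float64(0.137), 0.161, 93), (np.float64(0.222), 0.1538, 52)]
R [(np.float64(-0.129), 0.1833, 48), (np.float64(-0.209), 0.1908, 27)]
wrist 3639 z [0.099  0.1455]
  rim [ 516.2 -176.2] 37.9
side 646 z [0.0946 0.1456]
  rim [ 517.3 -175.2] 38.9
scene 387 z [0.0957 0.1456]
  rim [ 519.1 -173.1] 38.3
tcp [ 0.5182 -0.1736  0.2082] yaw 177.2 shift [-0.0553  0.0013 -0.0016] turn 0.2 j7 1.96 open 0.181
```

View pics/wrist12.png

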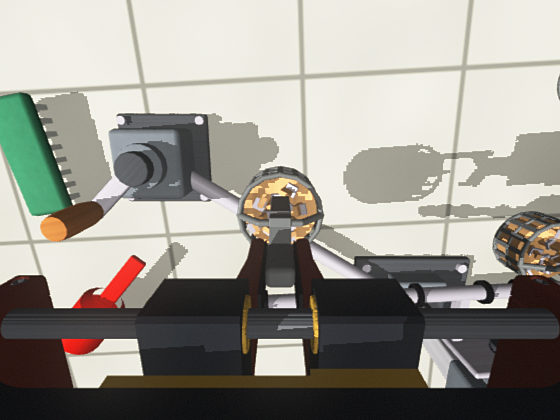

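```bash
python3 bar.py 13; python3 - <<'E'
from h import *
import cv2
b=cv2.imread('pics/side13.png')[120:270,200:400];a=cv2.imread('pics/scene13.png')[150:300,200:400]
cv2.imwrite('pics/x13.png',np.hstack([cv2.resize(a,None,fx=2,fy=2),cv2.resize(b,None,fx=2,fy=2)]))
E
```

```text
side
R [(np.float64(-0.13), 0.1821, 36), (np.float64(-0.213), 0.1878, 42)]
scene
L [(np.float64(0.14), 0.1618, 75), (np.float64(0.223), 0.1559, 51)]
R [(np.float64(-0.129), 0.1823, 45), (np.float64(-0.209), 0.1882, 28)]
```

View pics/x13.png

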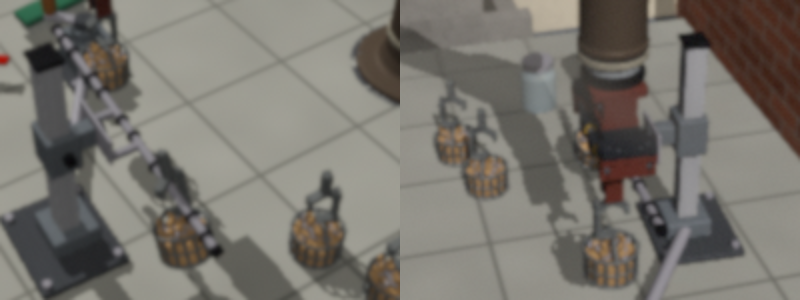

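```bash
python3 - <<'E'
from h import *
import cv2
p=cap('scene','c14')
a=cv2.imread('pics/c14.png')[180:310,230:360]
b=cv2.imread('pics/scene10.png')[180:310,230:360]
cv2.imwrite('pics/x14.png',np.hstack([cv2.resize(z,None,fx=3,fy=3,interpolation=2) for z in (b,a)]))
w=cloud(p).reshape(-1,3)
q=w[(w[:,0]>.53)&(w[:,0]<.64)&(w[:,1]>.03)&(w[:,1]<.2)&(w[:,2]>.03)]
for z in np.arange(.04,.22,.01):
    s=q[abs(q[:,2]-z)<.005]
    if len(s): print(round(z,2),len(s),np.round(s.mean(0),3),np.round(np.percentile(s[:,1],[3,97]),3))
E
```

```text
0.06 18 [0.619 0.14  0.063] [0.122 0.161]
0.07 90 [0.603 0.157 0.07 ] [0.126 0.169]
0.08 73 [0.606 0.15  0.08 ] [0.104 0.168]
0.09 140 [0.604 0.14  0.09 ] [0.1   0.165]
0.1 175 [0.598 0.131 0.1  ] [0.095 0.162]
0.11 125 [0.598 0.136 0.109] [0.101 0.16 ]
0.12 36 [0.59  0.119 0.122] [0.106 0.135]
0.13 18 [0.583 0.125 0.128] [0.115 0.139]
0.14 11 [0.573 0.115 0.14 ] [0.109 0.12 ]
0.15 27 [0.586 0.142 0.151] [0.108 0.198]
0.16 223 [0.597 0.132 0.161] [0.04  0.193]
0.17 208 [0.597 0.076 0.169] [0.034 0.124]
0.18 35 [0.604 0.093 0.179] [0.033 0.119]
0.19 31 [0.602 0.095 0.19 ] [0.034 0.117]
0.2 40 [0.611 0.079 0.2  ] [0.033 0.115]
0.21 26 [0.594 0.101 0.207] [0.036 0.112]
```

View pics/x14.png

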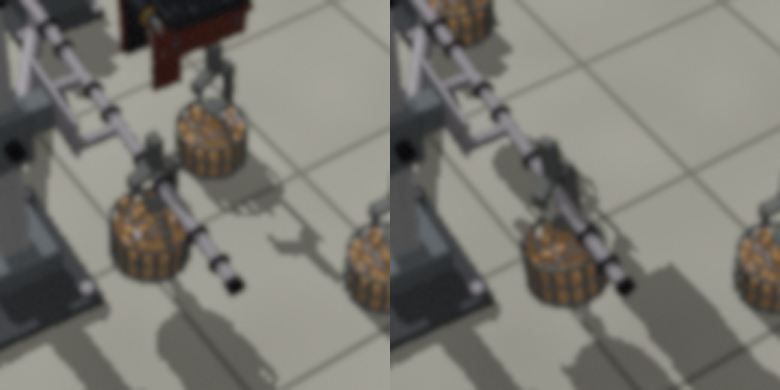

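```bash
cat > cup.py <<'E'
from h import *
def cup(p,y0,y1,zlo=.05,zhi=.115):
    w=cloud(p).reshape(-1,3)
    q=w[(w[:,0]>.53)&(w[:,0]<.66)&(w[:,1]>y0)&(w[:,1]<y1)&(w[:,2]>zlo)&(w[:,2]<zhi)]
    t=w[(w[:,0]>.55)&(w[:,0]<.63)&(w[:,1]>y0)&(w[:,1]<y1)&(w[:,2]>.187)&(w[:,2]<.225)]
    return np.round(q.mean(0),3),len(q),'tab',np.round(t.mean(0),3),len(t)
if __name__=='__main__':
    for i in range(5):
        p=cap('scene');print(round(sensors.get_obs()['clock'],2),*cup(p,.06,.2))
E
python3 cup.py
```

```text
17.75 [0.602 0.121 0.088] 617 tab [0.592 0.115 0.201] 59
17.8 [0.604 0.103 0.089] 584 tab [0.592 0.121 0.2  ] 55
17.85 [0.607 0.092 0.09 ] 508 tab [0.591 0.125 0.198] 49
17.9 [0.607 0.09  0.091] 481 tab [0.591 0.127 0.199] 46
17.95 [0.607 0.094 0.09 ] 523 tab [0.591 0.125 0.2  ] 50
```

The hung basket at l1 has been knocked and is swinging along the bar. I hold still and let it settle.

Request:
{"fn": "apply_moves", "kwargs": {"moves": [[[0,0,0],0],[[0,0,0],0],[[0,0,0],0],[[0,0,0],0],[[0,0,0],0]]}}

```text
clock: 18.58
tcp_pos: [0.5184, -0.175, 0.209]
tool_rot: [-0.079, -3.137, -0.005]
force: [-1.2, 0.2, -1.9]
opening: 0.181
```

Request:
{"fn": "apply_moves", "kwargs": {"moves": [[[0,0,0],0],[[0,0,0],0],[[0,0,0],0],[[0,0,0],0],[[0,0,0],0]]}}

```text
clock: 19.2
tcp_pos: [0.5185, -0.175, 0.209]
tool_rot: [-0.078, -3.137, -0.005]
force: [0.4, -0.3, -2.2]
opening: 0.177
```

Request:
{"fn": "apply_moves", "kwargs": {"moves": [[[0,0,0],0],[[0,0,0],0],[[0,0,0],0],[[0,0,0],0],[[0,0,0],0]]}}

```text
clock: 19.82
tcp_pos: [0.5184, -0.175, 0.209]
tool_rot: [-0.079, -3.137, -0.005]
force: [-0.4, 0.7, -2.4]
opening: 0.183
```

```bash
python3 cup.py; python3 bar.py
```

```text
19.88 [0.599 0.129 0.088] 612 tab [0.593 0.112 0.2  ] 59
19.93 [0.597 0.137 0.09 ] 609 tab [0.593 0.109 0.2  ] 64
19.98 [0.596 0.139 0.091] 601 tab [0.593 0.108 0.2  ] 60
20.02 [0.597 0.137 0.091] 609 tab [0.593 0.109 0.2  ] 63
20.07 [0.599 0.131 0.089] 619 tab [0.592 0.111 0.2  ] 61
side
R [(np.float64(-0.129), 0.1821, 34), (np.float64(-0.213), 0.1881, 42)]
scene
L [(np.float64(0.137), 0.1619, 92), (np.float64(0.222), 0.1544, 51)]
R [(np.float64(-0.128), 0.1829, 46), (np.float64(-0.21), 0.1906, 28)]
```

Request:
{"fn": "apply_moves", "kwargs": {"moves": [[[-0.015,0.001,0],0],[[-0.03,0.001,0],0],[[-0.045,0.001,0],0],[[-0.056,0.001,0],0],[[-0.056,0.001,0],0]]}}

```text
clock: 20.8
tcp_pos: [0.5751, -0.1768, 0.2083]
tool_rot: [-0.078, -3.136, -0.004]
force: [0.5, -0.1, -2.3]
opening: 0.177
```

```bash
python3 bar.py 15; python3 - <<'E'
from h import *
import cv2
plan([.5748,-.175,.2096],np.radians(177));print(tool()[2]['force'])
p=cap('wrist','w15')
b=cv2.imread('pics/side15.png')[150:270,260:380];a=cv2.imread('pics/scene15.png')[140:260,190:310]
cv2.imwrite('pics/x15.png',np.hstack([cv2.resize(z,None,fx=3,fy=3,interpolation=2) for z in (a,b)]))
E
```

```text
side
L [(np.float64(0.144), 0.1562, 5), (np.float64(0.221), 0.1535, 12)]
R [(np.float64(-0.122), 0.1814, 21), (np.float64(-0.21), 0.1793, 74)]
scene
L [(np.float64(0.136), 0.1616, 95), (np.float64(0.222), 0.1546, 51)]
R [(np.float64(-0.133), 0.1817, 67), (np.float64(-0.211), 0.1921, 14)]
tcp [ 0.5741 -0.177   0.2085] yaw 177.1 shift [-0.0006  0.0021 -0.0011] turn 0.1 j7 1.97 open 0.182
[ 0.38309333  0.2991042  -1.87800414]
```

View pics/x15.png

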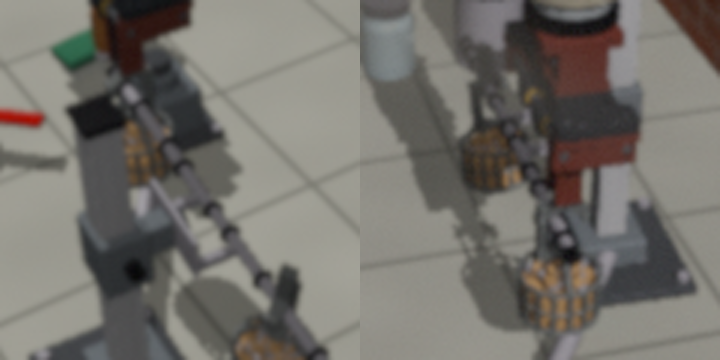

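View pics/w15.png

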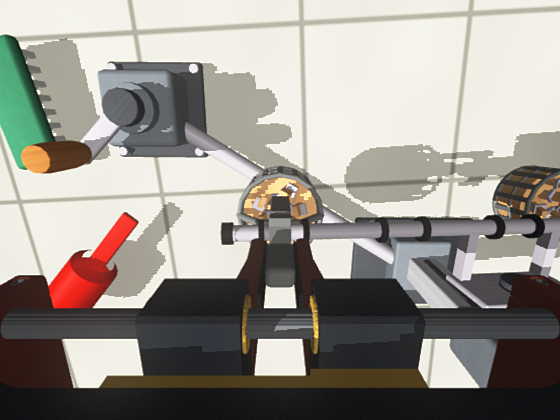

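```bash
python3 - <<'E'
from h import *
p=cap('wrist');w=cloud(p);t,Rt,o=tool();print(t)
for u in (228,240,250,255,260,305,312,318,325,385,425,493,540):
    v=int(233-(u-228)*.02)
    s=w[v-12:v+13,u];s=s[(s[:,0]>.54)&(s[:,2]>.165)&(s[:,2]<.2)]
    print(u,np.round(s.mean(0),3) if len(s) else None)
print(np.round(proj(p,[[.573,-.191,.179],[.5745,-.157,.177],[.5735,-.1737,.178]]),1))
im=cv2.imread('pics/w15.png')[190:300,200:360];cv2.imwrite('pics/x16.png',cv2.resize(im,None,fx=4,fy=4,interpolation=2))
E
```

```text
[ 0.57393328 -0.17697451  0.20880431]
228 [ 0.569 -0.213  0.191]
240 [ 0.57  -0.205  0.189]
250 [ 0.57  -0.198  0.189]
255 [ 0.569 -0.194  0.189]
260 [ 0.567 -0.19   0.19 ]
305 [ 0.569 -0.159  0.188]
312 [ 0.572 -0.153  0.184]
318 [ 0.573 -0.149  0.184]
325 [ 0.573 -0.144  0.184]
385 [ 0.575 -0.1    0.183]
425 [ 0.576 -0.07   0.18 ]
493 [ 0.58  -0.014  0.173]
540 [0.581 0.021 0.174]
[[260.4 231.6]
 [306.  230.3]
 [283.7 230.6]]
```

View pics/x16.png

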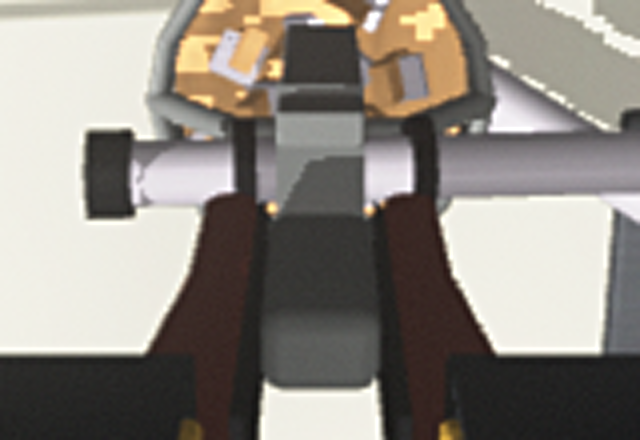

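The hook sits between the r2 rings but 3 mm too far towards -y. I correct that and lower it slowly.

Request:
{"fn": "apply_moves", "kwargs": {"moves": [[[0,0.003,0.004],0],[[0,0.003,0.009],0],[[0,0.003,0.014],0],[[0,0.003,0.02],0],[[0,0.003,0.02],0]]}}

```text
clock: 21.62
tcp_pos: [0.5737, -0.1738, 0.1881]
tool_rot: [-0.079, -3.136, -0.006]
force: [-0.1, -0.1, -2.3]
opening: 0.179
```

Request:
{"fn": "apply_moves", "kwargs": {"moves": [[[0,0,0.003],0],[[0,0,0.006],0],[[0,0,0.009],0],[[0,0,0.012],0],[[0,0,0.015],0]]}}

```text
clock: 22.25
tcp_pos: [0.5736, -0.1736, 0.173]
tool_rot: [-0.079, -3.136, -0.006]
force: [-1.2, 1.2, -0.1]
opening: 0.182
```

```bash
python3 bar.py 17; python3 - <<'E'
from h import *
t,Rt,o=tool();print(t,o['force'],o['opening']);cap('wrist','w17')
im=cv2.imread('pics/w17.png')[150:300,200:360];cv2.imwrite('pics/x17.png',cv2.resize(im,None,fx=3.5,fy=3.5,interpolation=2))
E
```

```text
side
L [(np.float64(0.147), 0.1682, 8), (np.float64(0.224), 0.1708, 16)]
R [(np.float64(-0.122), 0.169, 13), (np.float64(-0.212), 0.1696, 42)]
scene
L [(np.float64(0.138), 0.172, 81), (np.float64(0.224), 0.1716, 56)]
R [(np.float64(-0.129), 0.1713, 44), (np.float64(-0.211), 0.1683, 11)]
[ 0.57342784 -0.1736269   0.17275971] [-0.44042337 -0.54463532 -0.69107427] 0.17782352665216777
```

View pics/x17.png

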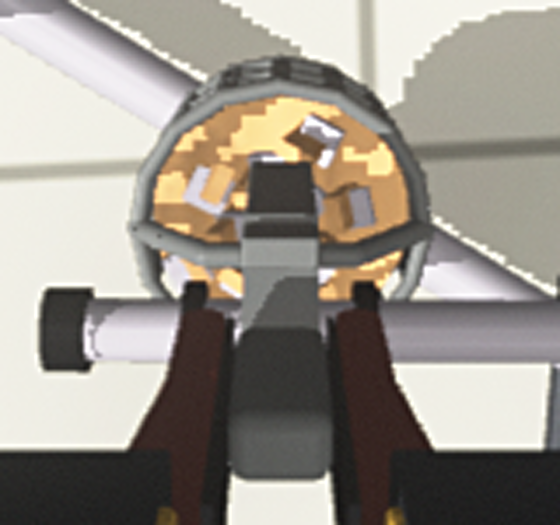

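The bar is level now and the hook is centred, so I keep lowering.

Request:
{"fn": "apply_moves", "kwargs": {"moves": [[[0,0,0.003],0],[[0,0,0.006],0],[[0,0,0.008],0],[[0,0,0.01],0],[[0,0,0.01],0]]}}

```text
clock: 23.02
tcp_pos: [0.5734, -0.1735, 0.1628]
tool_rot: [-0.079, -3.135, -0.006]
force: [-0.6, 1.2, -0.4]
opening: 0.177
```

```bash
python3 bar.py; python3 cup.py;python3 - <<'E'
from h import *
for i in range(3):
    t,Rt,o=tool();print(t,o['force'],o['opening'])
E
```

```text
side
L [(np.float64(0.144), 0.175, 9), (np.float64(0.222), 0.1836, 15)]
R [(np.float64(-0.119), 0.1624, 13), (np.float64(-0.211), 0.1582, 43)]
scene
L [(np.float64(0.138), 0.1796, 85), (np.float64(0.223), 0.183, 53)]
R [(np.float64(-0.128), 0.1645, 42), (np.float64(-0.209), 0.1589, 6)]
23.18 [0.605 0.128 0.097] 488 tab [0.59  0.116 0.207] 92
23.23 [0.604 0.128 0.097] 500 tab [0.592 0.116 0.207] 98
23.27 [0.603 0.129 0.097] 493 tab [0.592 0.116 0.207] 95
23.32 [0.603 0.129 0.097] 491 tab [0.592 0.116 0.207] 93
23.38 [0.603 0.129 0.097] 487 tab [0.592 0.116 0.206] 93
[ 0.57342932 -0.17362663  0.16303133] [-0.9689928   1.03227699 -0.43893869] 0.17893675293131225
[ 0.57342932 -0.17362663  0.16303133] [-0.9689928   1.03227699 -0.43893869] 0.17893675293131225
[ 0.57342932 -0.17362663  0.16303133] [-0.9689928   1.03227699 -0.43893869] 0.17893675293131225
```

Request:
{"fn": "apply_moves", "kwargs": {"moves": [[[0,0,0.001],0],[[0,0,0.002],0],[[0,0,0.002],0],[[0,0,0.002],0],[[0,0,0.002],0]]}}

```text
clock: 24.0
tcp_pos: [0.5734, -0.1737, 0.161]
tool_rot: [-0.079, -3.135, -0.006]
force: [-1.1, 1.9, 0.7]
opening: 0.18
```

Request:
{"fn": "apply_moves", "kwargs": {"moves": [[[0,0,0],0],[[0,0,0],0],[[0,0,0],0],[[0,0,0],0],[[0,0,0],0]], "hand": 0.1}}

```text
clock: 24.62
tcp_pos: [0.5734, -0.1737, 0.161]
tool_rot: [-0.079, -3.135, -0.006]
force: [-0.2, 0.8, 0.6]
opening: 0.445
```

Request:
{"fn": "apply_moves", "kwargs": {"moves": [[[0,0,-0.015],0],[[0,0,-0.04],0],[[0,0,-0.07],0],[[0,0,-0.1],0],[[0,0,-0.12],0]]}}

```text
clock: 25.25
tcp_pos: [0.5744, -0.1746, 0.2838]
tool_rot: [-0.08, -3.138, -0.005]
force: [0.3, -0.6, 0.4]
opening: 0.446
```

```bash
python3 bar.py 18; python3 - <<'E'
from h import *
cap('wrist','w18')
a=cv2.imread('pics/scene18.png')[140:300,190:350];b=cv2.imread('pics/side18.png')[130:290,230:390]
cv2.imwrite('pics/x18.png',np.hstack([cv2.resize(z,None,fx=2.5,fy=2.5,interpolation=2) for z in (a,b)]))
plan([.50,.1,.33],np.radians(177))
E
```

```text
side
L [(np.float64(0.143), 0.1756, 9), (np.float64(0.221), 0.1838, 14)]
R [(np.float64(-0.127), 0.1647, 41), (np.float64(-0.211), 0.159, 44)]
scene
L [(np.float64(0.139), 0.1794, 76), (np.float64(0.224), 0.1831, 52)]
R [(np.float64(-0.129), 0.1652, 41), (np.float64(-0.208), 0.1626, 17)]
tcp [ 0.5745 -0.1744  0.2825] yaw 177.1 shift [ 0.0885  0.2705 -0.0463] turn 0.1 j7 1.94 open 0.447
```

View pics/x18.png

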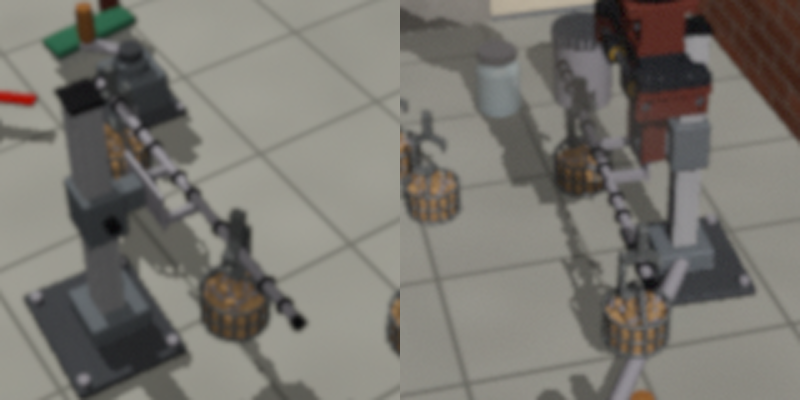

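View pics/w18.png

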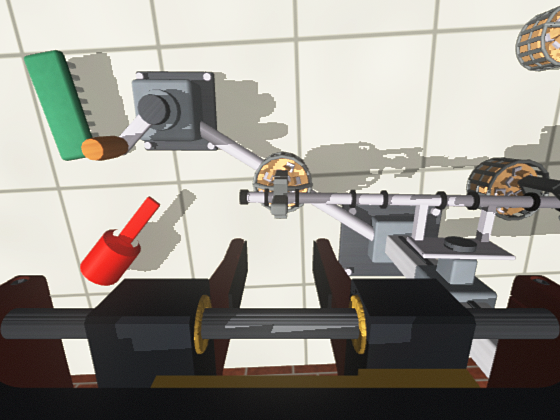

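Request:
{"fn": "apply_moves", "kwargs": {"moves": [[[0.02,0.055,-0.03],0],[[0.04,0.11,-0.047],0],[[0.06,0.165,-0.047],0],[[0.08,0.22,-0.047],0],[[0.088,0.27,-0.047],0]]}}

```text
clock: 26.02
tcp_pos: [0.4989, 0.1015, 0.3302]
tool_rot: [-0.078, -3.137, -0.006]
force: [1.1, -0.4, 0.2]
opening: 0.452
```

```bash
python3 - <<'E'
from h import *
from fit import fit
p=cap('wrist','w19');w=cloud(p)
for c in [(.4078,.201),(.3738,.3146)]: fit(w,c)
q=w.reshape(-1,3);q=q[(q[:,0]>.55)&(q[:,0]<.64)&(q[:,1]>.05)&(q[:,1]<.17)]
for a,b in ((.205,.23),(.18,.2),(.1,.118)):
    s=q[(q[:,2]>a)&(q[:,2]<b)]
    if len(s): print(a,len(s),np.round(s.mean(0),3),np.round(s.min(0),3),np.round(s.max(0),3))
plan([.4078,.201,.21],np.radians(180-19))
E
```

```text
tab n 150 mid [0.4081 0.2011] mean [0.4081 0.2007] ztop 0.154
  hook n 339 rect [array([408.1, 200.9]), array([14.9, 46.2]), np.float64(71.9)] pca yaw -17.6 ctr [0.4081 0.2009]
  lowstem n 24 [-0.018  0.001  0.082]
  rim [408.2 201.3] 37.7
tab n 180 mid [0.374  0.3144] mean [0.3742 0.3135] ztop 0.1539
  hook n 462 rect [array([373.9, 314.7]), array([15.6, 46.1]), np.float64(72.7)] pca yaw -15.5 ctr [0.3739 0.3147]
  lowstem n 84 [-0.017  0.002  0.081]
  rim [373.9 314.4] 37.8
0.205 218 [0.585 0.113 0.217] [0.579 0.105 0.205] [0.594 0.121 0.223]
0.18 297 [0.581 0.109 0.186] [0.566 0.079 0.18 ] [0.607 0.17  0.2  ]
0.1 1041 [0.581 0.114 0.108] [0.553 0.076 0.1  ] [0.626 0.15  0.118]
tcp [0.4981 0.1092 0.3296] yaw 177.6 shift [0.0935 0.0872 0.1206] turn 16.6 j7 1.29 open 0.449
```

View pics/w19.png

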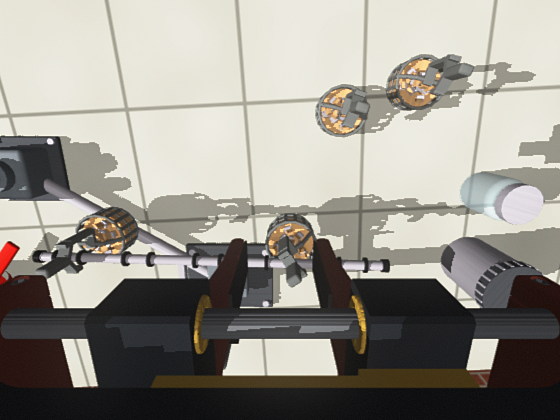

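```bash
python3 - <<'E'
from h import *
im=cv2.imread('pics/w19.png')[200:310,220:400];cv2.imwrite('pics/x19.png',cv2.resize(im,None,fx=4.4,fy=4.4,interpolation=2))
E
```

View pics/x19.png

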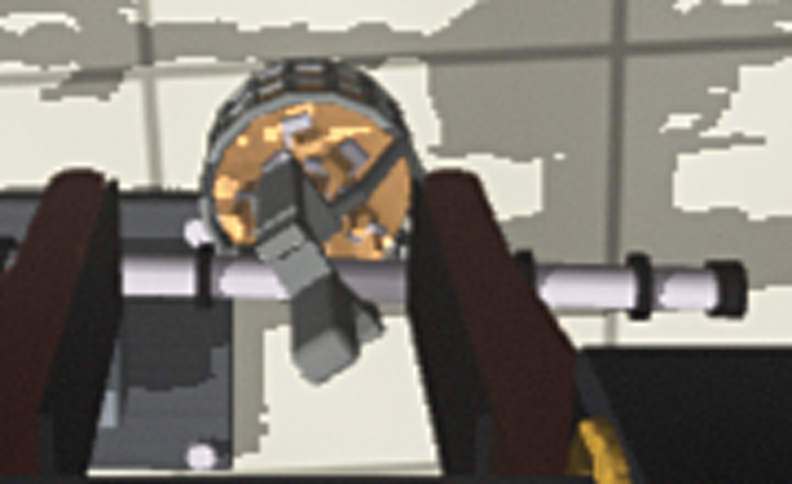

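The knock left the l1 basket turned and pushed against the outer ring, with its tab near y=0.113 instead of 0.096. I'll regrip it and slide it back under load, without lifting, so the bar stays near level.

```bash
cat > hung.py <<'E'
from h import *
import sys
def hung(w,c,zt):
    d=np.hypot(w[...,0]-c[0],w[...,1]-c[1])
    q=w[(d<.035)&(w[...,2]>.1)]
    tab=q[q[:,2]>zt-.006]
    r1=cv2.minAreaRect((tab[:,:2]*1e3).astype(np.float32))
    hk=q[(q[:,2]>zt-.054)&(q[:,2]<zt-.031)]
    # crown: exclude rod-only points by using those above rod top (roof crown)
    cr=q[(q[:,2]>zt-.0405)&(q[:,2]<zt-.031)]
    print('ztop',np.round(np.sort(q[:,2])[-5:],4)); print('tab',len(tab),[np.round(z,1) for z in r1])
    if len(cr)>5:
        print('crown',len(cr),[np.round(z,1) for z in cv2.minAreaRect((cr[:,:2]*1e3).astype(np.float32))])
        a=cr[:,:2]-cr[:,:2].mean(0);u,s,vt=np.linalg.svd(a,full_matrices=False);v=vt[0]*np.sign(vt[0][0]);print(' pca',np.degrees(np.arctan2(v[1],v[0])))
if __name__=='__main__':
    p=cap('wrist');w=cloud(p);hung(w,(float(sys.argv[1]),float(sys.argv[2])),float(sys.argv[3]))
E
python3 hung.py .585 .113 .223
```

```text
ztop [0.2221 0.2222 0.2223 0.2223 0.2224]
tab 146 [array([586.8, 112.3]), array([11.1, 16.4]), np.float64(31.3)]
crown 182 [array([584.4, 111.3]), array([36.8, 14.7]), np.float64(35.9)]
 pca 43.70282289376461
```

```bash
python3 -c "
from h import *
plan([.5865,.1123,.25],np.radians(213))"
```

```text
tcp [0.4987 0.106  0.3295] yaw 177.6 shift [-0.0878  0.0096  0.0791] turn -35.4 j7 1.3 open 0.448
```

Request:
{"fn": "apply_moves", "kwargs": {"moves": [[[-0.03,0.003,0],-10],[[-0.06,0.006,0.02],-20],[[-0.088,0.01,0.05],-30],[[-0.088,0.01,0.079],-35.4],[[-0.088,0.01,0.079],-35.4]]}}

```text
clock: 26.75
tcp_pos: [0.5852, 0.1115, 0.2472]
tool_rot: [0.888, -3.004, -0.008]
force: [-0.4, 0.2, -0.5]
opening: 0.451
```

```bash
python3 hung.py .5865 .1123 .222; python3 -c "
from h import *
plan([.5865,.1123,.181],np.radians(213));cap('wrist','w20')"
```

```text
ztop [0.38   0.38   0.3801 0.3801 0.3804]
tab 24118 [array([578.2, 107. ]), array([41.3, 62.6]), np.float64(33.3)]
crown 312 [array([586.1, 118.7]), array([52.3, 20.6]), np.float64(57.8)]
 pca 42.79518640888279
tcp [0.5861 0.1118 0.2492] yaw -147.2 shift [-0.0009 -0.0003  0.0682] turn -0.2 j7 2.01 open 0.452
```

View pics/w20.png

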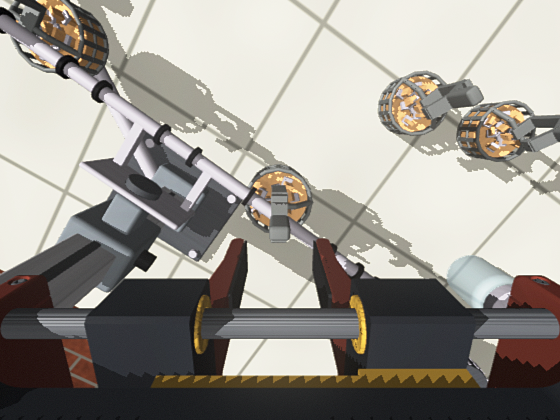

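```bash
python3 - <<'E'
from h import *
for c in ('scene','side'):
    p=cap(c);w=cloud(p).reshape(-1,3)
    for lo,hi in ((.2,.25),(.25,.29),(.29,.34)):
        q=w[(w[:,0]>.6)&(w[:,0]<.75)&(abs(w[:,1])<.06)&(w[:,2]>lo)&(w[:,2]<hi)]
        if len(q): print(c,lo,len(q),np.round(np.percentile(q,2,axis=0),3),np.round(np.percentile(q,98,axis=0),3))
E
```

```text
scene 0.2 484 [ 0.628 -0.023  0.2  ] [0.708 0.036 0.248]
scene 0.25 205 [ 0.674 -0.012  0.251] [0.703 0.019 0.289]
scene 0.29 393 [ 0.671 -0.016  0.291] [0.704 0.021 0.335]
side 0.2 355 [ 0.624 -0.029  0.201] [0.699 0.031 0.248]
side 0.25 175 [ 0.666 -0.019  0.251] [0.697 0.015 0.289]
side 0.29 264 [ 0.666 -0.02   0.291] [0.698 0.017 0.334]
```

The mast is clear of the body by more than 35 mm, so I go down and regrip.

Request:
{"fn": "apply_moves", "kwargs": {"moves": [[[-0.001,0,0.02],0],[[-0.001,0,0.04],0],[[-0.001,0,0.058],0],[[-0.001,0,0.068],0],[[-0.001,0,0.068],0]]}}

```text
clock: 27.58
tcp_pos: [0.5877, 0.1134, 0.1833]
tool_rot: [0.889, -3.011, -0.009]
force: [0.8, -0.1, -0.1]
opening: 0.451
```

Request:
{"fn": "apply_moves", "kwargs": {"moves": [[[0,0,0],0],[[0,0,0],0],[[0,0,0],0],[[0,0,0],0],[[0,0,0],0]], "hand": 1}}

```text
clock: 28.2
tcp_pos: [0.588, 0.1133, 0.1835]
tool_rot: [0.889, -3.012, -0.009]
force: [2.0, -0.8, -0.2]
opening: 0.179
```

```bash
python3 bar.py 21;python3 -c "
from h import *
plan([.589,.0965,.179],np.radians(177));cap('wrist','w21');print(tool()[2]['force'])
im=cv2.imread('pics/w21.png')[150:300,200:360];cv2.imwrite('pics/x21.png',cv2.resize(im,None,fx=3.5,fy=3.5,interpolation=2))
"
```

```text
side
L [(np.float64(0.224), 0.1809, 9)]
R [(np.float64(-0.128), 0.165, 40), (np.float64(-0.211), 0.1591, 45)]
scene
L [(np.float64(0.138), 0.1785, 86), (np.float64(0.224), 0.1821, 54)]
R [(np.float64(-0.129), 0.1658, 40), (np.float64(-0.208), 0.1635, 20)]
tcp [0.588  0.1133 0.1834] yaw -147.1 shift [ 0.0083 -0.0147  0.0043] turn 35.9 j7 2.04 open 0.185
[ 1.65467074 -0.51261054 -0.26123504]
```

View pics/x21.png

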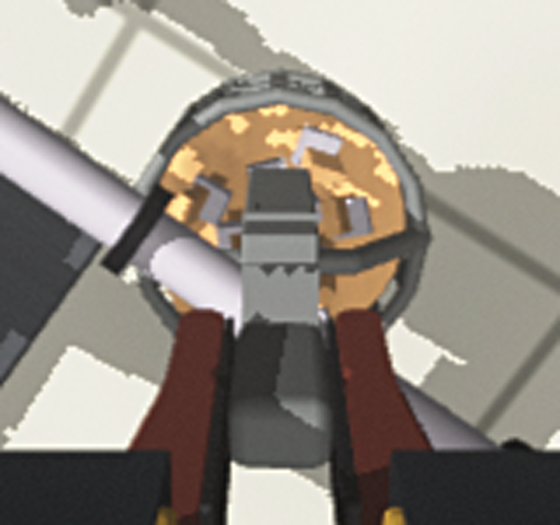

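Request:
{"fn": "apply_moves", "kwargs": {"moves": [[[0.001,-0.002,0],9],[[0.002,-0.004,0],18],[[0.004,-0.008,0],27],[[0.006,-0.011,0],35.9],[[0.008,-0.0147,0],35.9]]}}

```text
clock: 28.98
tcp_pos: [0.5885, 0.0971, 0.1829]
tool_rot: [-0.079, -3.136, -0.008]
force: [-0.2, 0.9, -0.8]
opening: 0.179
```

```bash
python3 bar.py 22;python3 -c "
from h import *
plan([.589,.0965,.179],np.radians(177));cap('wrist','w22');print(tool()[2]['force'])
im=cv2.imread('pics/w22.png')[150:300,200:360];cv2.imwrite('pics/x22.png',cv2.resize(im,None,fx=3.5,fy=3.5,interpolation=2))
"
```

```text
side
L [(np.float64(0.146), 0.1807, 8), (np.float64(0.223), 0.1887, 16)]
R [(np.float64(-0.126), 0.1603, 40), (np.float64(-0.211), 0.1522, 44)]
scene
L [(np.float64(0.141), 0.1832, 66), (np.float64(0.224), 0.1899, 50)]
R [(np.float64(-0.129), 0.1602, 39), (np.float64(-0.209), 0.1556, 13)]
tcp [0.5887 0.0962 0.183 ] yaw 177.2 shift [-0.0003  0.0003  0.004 ] turn 0.2 j7 1.51 open 0.18
[-1.1055766  -1.76630927 -0.83428245]
```

View pics/x22.png

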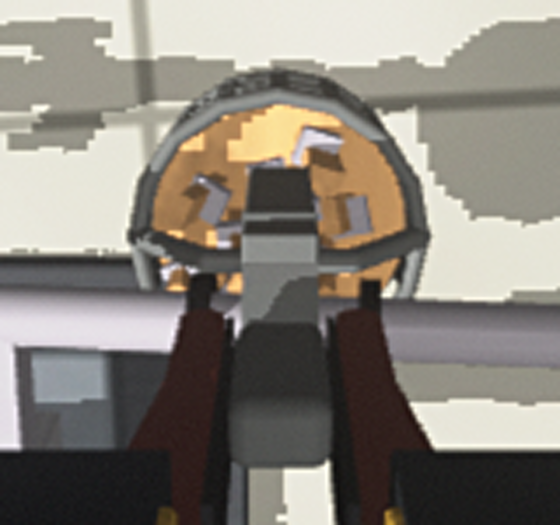

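The basket is square and centred between the l1 rings. I lower 5 mm and release.

Request:
{"fn": "apply_moves", "kwargs": {"moves": [[[0,0,0.001],0],[[0,0,0.002],0],[[0,0,0.003],0],[[0,0,0.004],0],[[0,0,0.004],0]]}}

```text
clock: 29.75
tcp_pos: [0.5886, 0.0961, 0.179]
tool_rot: [-0.078, -3.136, -0.007]
force: [-0.7, -1.8, 1.4]
opening: 0.182
```

Request:
{"fn": "apply_moves", "kwargs": {"moves": [[[0,0,0],0],[[0,0,0],0],[[0,0,0],0],[[0,0,0],0],[[0,0,0],0]], "hand": 0.2}}

```text
clock: 30.38
tcp_pos: [0.5887, 0.0962, 0.179]
tool_rot: [-0.078, -3.136, -0.007]
force: [-0.4, 0.3, 0.4]
opening: 0.402
```

Request:
{"fn": "apply_moves", "kwargs": {"moves": [[[0,0,-0.015],0],[[0,0,-0.04],0],[[0,0,-0.07],0],[[0.02,0,-0.1],0],[[0.05,0,-0.12],0]]}}

```text
clock: 31.0
tcp_pos: [0.5396, 0.0977, 0.3015]
tool_rot: [-0.079, -3.139, -0.007]
force: [-0.7, 0.4, -0.0]
opening: 0.403
```

```bash
python3 bar.py 23;python3 -c "
from h import *
plan([.4081,.201,.21],np.radians(180-18));cap('wrist','w23')
im=cv2.imread('pics/w23.png')[150:300,180:380];cv2.imwrite('pics/x23.png',cv2.resize(im,None,fx=3.5,fy=3.5,interpolation=2))
"; python3 hung.py .588 .096 .218
```

```text
side
L [(np.float64(0.143), 0.179, 25), (np.float64(0.223), 0.1845, 17)]
R [(np.float64(-0.128), 0.1629, 39), (np.float64(-0.211), 0.1571, 44)]
scene
L [(np.float64(0.141), 0.1798, 65), (np.float64(0.223), 0.1834, 54)]
R [(np.float64(-0.128), 0.1641, 42), (np.float64(-0.209), 0.1597, 18)]
tcp [0.5386 0.0981 0.3027] yaw 177.2 shift [0.1354 0.0957 0.0935] turn 15.2 j7 1.39 open 0.401
ztop [0.2182 0.2182 0.2183 0.2184 0.2185]
tab 198 [array([589.4,  95. ]), array([15.7, 12.2]), np.float64(86.7)]
crown 464 [array([581.6, 103. ]), array([55.3, 29.1]), np.float64(82.2)]
 pca 71.04754479657358
```

View pics/x23.png

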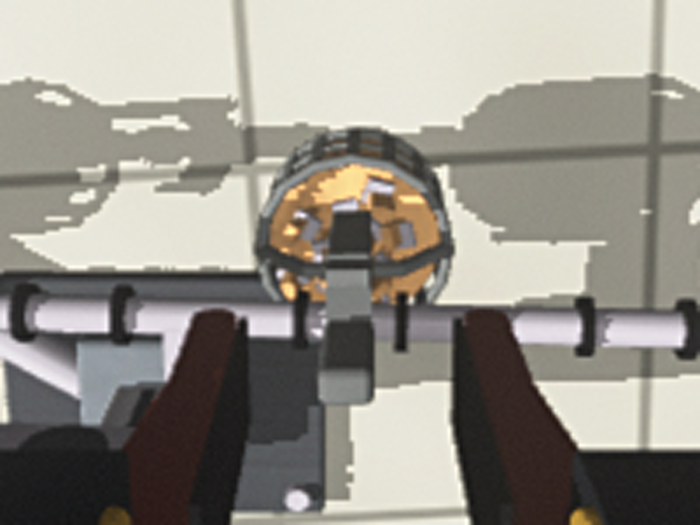

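l1 is right again, hanging square between its rings, and the tilt is about 0.058. Basket C goes to l2.

Request:
{"fn": "apply_moves", "kwargs": {"moves": [[[0.03,0.02,0],4],[[0.065,0.045,0],8],[[0.1,0.07,0.03],12],[[0.13,0.09,0.07],15],[[0.1354,0.0957,0.0935],15.2]], "hand": -0.2}}

```text
clock: 31.82
tcp_pos: [0.4067, 0.2023, 0.2057]
tool_rot: [-0.488, -3.098, -0.006]
force: [0.9, 0.5, -0.3]
opening: 0.602
```

```bash
python3 look.py w24 .408 .201; python3 -c "
from h import *
plan([.4082,.201,.113],np.radians(180-18))"
```

```text
tab n 260 mid [0.4076 0.2019] mean [0.4066 0.202 ] ztop 0.154
  hook n 363 rect [array([407.7, 201.3]), array([14.3, 46.7]), np.float64(70.1)] pca yaw -18.5 ctr [0.4077 0.2013]
  lowstem n 64 [-0.021  0.007  0.083]
  rim [407.9 201.6] 37.8
tcp [0.4058 0.2018 0.2036] yaw 162.1 shift [-0.0032 -0.0001  0.0905] turn 0.1 j7 0.78 open 0.602
```

Request:
{"fn": "apply_moves", "kwargs": {"moves": [[[-0.002,0,0.03],1],[[-0.002,0,0.06],1],[[-0.002,0,0.08],1],[[-0.002,0,0.0905],1],[[-0.002,0,0.0905],1]]}}

```text
clock: 32.5
tcp_pos: [0.4075, 0.2011, 0.1128]
tool_rot: [-0.515, -3.092, -0.001]
force: [-0.5, -0.4, 0.3]
opening: 0.601
```

Request:
{"fn": "apply_moves", "kwargs": {"moves": [[[0,0,0],0],[[0,0,0],0],[[0,0,0],0],[[0,0,0],0],[[0,0,0],0]], "hand": 1}}

```text
clock: 33.12
tcp_pos: [0.4076, 0.2013, 0.1129]
tool_rot: [-0.515, -3.092, -0.001]
force: [0.1, -0.1, 1.0]
opening: 0.18
```

```bash
python3 -c "
from h import *
plan([.408,.2013,.2065],np.radians(177))"
```

```text
tcp [0.4076 0.2013 0.1129] yaw 161.1 shift [ 0.0003  0.0001 -0.0936] turn -15.9 j7 0.86 open 0.18
```

Request:
{"fn": "apply_moves", "kwargs": {"moves": [[[0,0,-0.03],0],[[0,0,-0.06],-4],[[0,0,-0.085],-9],[[0,0,-0.094],-15.9],[[0,0,-0.094],-15.9]]}}

```text
clock: 33.75
tcp_pos: [0.4084, 0.2012, 0.2073]
tool_rot: [-0.083, -3.134, -0.004]
force: [-0.3, -0.1, -2.3]
opening: 0.18
```

```bash
python3 -c "
from h import *
plan([.53,.1857,.207],np.radians(177))"; python3 bar.py
```

```text
tcp [0.4084 0.2012 0.2073] yaw 177.0 shift [-0.1223 -0.009  -0.0005] turn -0.0 j7 1.03 open 0.18
side
L [(np.float64(0.146), 0.1776, 26), (np.float64(0.222), 0.1833, 16)]
R [(np.float64(-0.128), 0.1634, 39), (np.float64(-0.212), 0.157, 42)]
scene
L [(np.float64(0.141), 0.1793, 65), (np.float64(0.223), 0.1832, 57)]
R [(np.float64(-0.129), 0.1644, 42), (np.float64(-0.208), 0.1611, 18)]
```

Request:
{"fn": "apply_moves", "kwargs": {"moves": [[[-0.035,-0.003,0],0],[[-0.07,-0.006,0],0],[[-0.1,-0.008,0],0],[[-0.122,-0.008,0],0],[[-0.122,-0.008,0],0]]}}

```text
clock: 34.48
tcp_pos: [0.5298, 0.1854, 0.204]
tool_rot: [-0.091, -3.131, 0.001]
force: [-0.5, -0.2, -2.5]
opening: 0.183
```

```bash
cat > ap.py <<'E'
from h import *
import sys
tag,u0,v0,u1,v1=sys.argv[1],*map(int,sys.argv[2:6])
t,Rt,o=tool();print(np.round(t,4),np.round(o['force'],2),round(o['opening'],3))
p=cap('wrist','w'+tag)
im=cv2.imread('pics/w'+tag+'.png')[v0:v1,u0:u1];f=min(800/(u1-u0),600/(v1-v0));cv2.imwrite('pics/x'+tag+'.png',cv2.resize(im,None,fx=f,fy=f,interpolation=2))
w=cloud(p).reshape(-1,3);x0=.583+.053*(w[:,1]-.006)
q=w[(abs(w[:,0]-x0)<.016)&(w[:,2]>.14)&(w[:,2]<.2)]
for y in np.arange(-.24,.24,.02):
    s=q[abs(q[:,1]-y)<.004]
    if len(s)>8: print(round(y,2),np.round(s.mean(0),3),end=' ')
E
python3 ap.py 25 150 150 410 310
```

```text
[0.5298 0.1854 0.204 ] [-0.48 -0.21 -2.48] 0.183
-0.0 [0.579 0.    0.17 ] 0.02 [0.579 0.021 0.173] 0.04 [0.581 0.04  0.172] 0.06 [0.582 0.06  0.173] 0.18 [0.588 0.18  0.179]
```

View pics/x25.png

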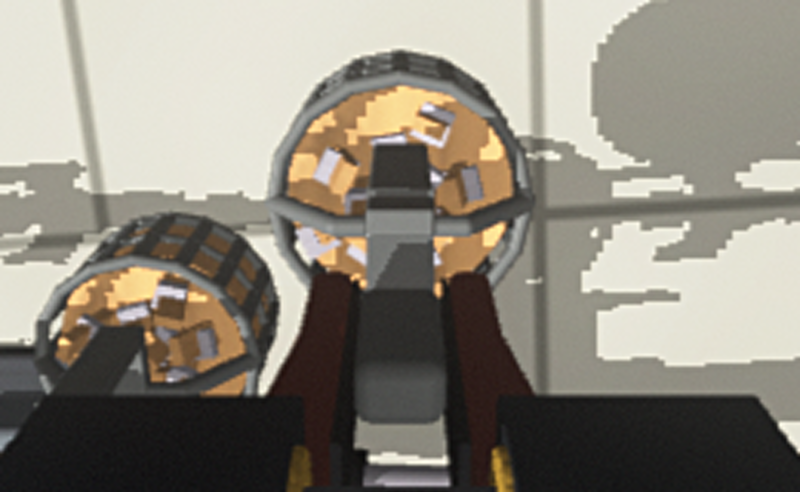

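Request:
{"fn": "apply_moves", "kwargs": {"moves": [[[-0.016,0.001,0],0],[[-0.032,0.002,0],0],[[-0.048,0.003,0],0],[[-0.063,0.004,0],0],[[-0.063,0.004,0],0]]}}

```text
clock: 35.15
tcp_pos: [0.5929, 0.1857, 0.2032]
tool_rot: [-0.091, -3.131, 0.002]
force: [0.4, 0.1, -1.4]
opening: 0.178
```

```bash
python3 ap.py 26 150 150 410 310
```

```text
[0.5929 0.1857 0.2032] [ 0.43  0.09 -1.35] 0.178
-0.02 [ 0.586 -0.022  0.169] -0.0 [ 0.581 -0.     0.171] 0.02 [0.582 0.021 0.174] 0.04 [0.589 0.04  0.173] 0.06 [0.585 0.06  0.175] 0.08 [0.583 0.081 0.177] 0.1 [0.586 0.102 0.184] 0.12 [0.588 0.12  0.178] 0.14 [0.589 0.14  0.179] 0.16 [0.59  0.16  0.171] 0.18 [0.591 0.177 0.178] 0.2 [0.59  0.2   0.168] 0.22 [0.594 0.22  0.181]
```

View pics/x26.png

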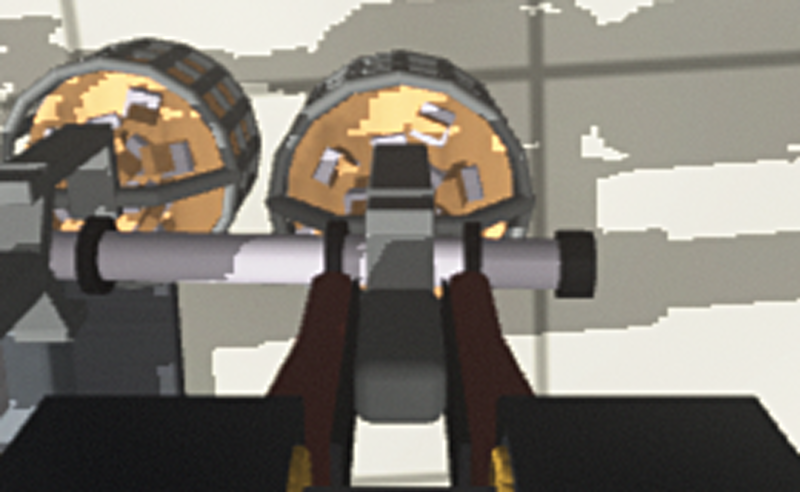

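The hook is centred between the l2 rings, so I lower it.

Request:
{"fn": "apply_moves", "kwargs": {"moves": [[[0,0,0.004],0],[[0,0,0.009],0],[[0,0,0.014],0],[[0,0,0.019],0],[[0,0,0.021],0]]}}

```text
clock: 35.83
tcp_pos: [0.5917, 0.1858, 0.1817]
tool_rot: [-0.09, -3.13, 0.002]
force: [-0.1, -0.6, -1.7]
opening: 0.184
```

Request:
{"fn": "apply_moves", "kwargs": {"moves": [[[0,0,0.003],0],[[0,0,0.006],0],[[0,0,0.009],0],[[0,0,0.012],0],[[0,0,0.014],0]]}}

```text
clock: 36.45
tcp_pos: [0.5918, 0.1855, 0.1677]
tool_rot: [-0.091, -3.13, 0.002]
force: [1.3, -1.8, -0.4]
opening: 0.181
```

```bash
python3 bar.py 27;python3 ap.py 27 150 150 410 310
```

```text
side
L [(np.float64(0.146), 0.1669, 20)]
R [(np.float64(-0.128), 0.1754, 36), (np.float64(-0.213), 0.1769, 38)]
scene
L [(np.float64(0.139), 0.1669, 59), (np.float64(0.223), 0.1642, 54)]
R [(np.float64(-0.129), 0.1765, 45), (np.float64(-0.21), 0.1797, 24)]
[0.5918 0.1856 0.1677] [ 0.94 -0.62  0.07] 0.184
0.02 [0.582 0.022 0.171] 0.04 [0.59  0.041 0.17 ] 0.06 [0.584 0.06  0.17 ] 0.08 [0.583 0.081 0.17 ] 0.1 [0.586 0.101 0.179] 0.12 [0.588 0.12  0.168] 0.14 [0.589 0.14  0.167] 0.16 [0.59  0.16  0.166] 0.18 [0.584 0.18  0.182] 0.2 [0.582 0.2   0.184] 0.22 [0.593 0.22  0.165]
```

View pics/x27.png

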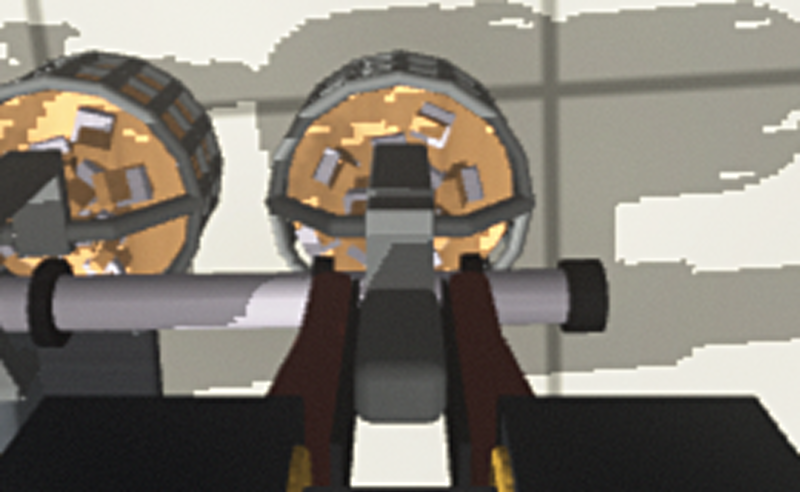

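Request:
{"fn": "apply_moves", "kwargs": {"moves": [[[0,0,0.002],0],[[0,0,0.004],0],[[0,0,0.006],0],[[0,0,0.007],0],[[0,0,0.007],0]]}}

```text
clock: 37.22
tcp_pos: [0.5918, 0.1856, 0.1607]
tool_rot: [-0.091, -3.13, 0.002]
force: [1.6, -0.9, 0.1]
opening: 0.182
```

Request:
{"fn": "apply_moves", "kwargs": {"moves": [[[0,0,0],0],[[0,0,0],0],[[0,0,0],0],[[0,0,0],0],[[0,0,0],0]], "hand": 0.2}}

```text
clock: 37.85
tcp_pos: [0.5917, 0.1856, 0.1607]
tool_rot: [-0.091, -3.13, 0.002]
force: [1.2, 0.2, 0.3]
opening: 0.395
```

Request:
{"fn": "apply_moves", "kwargs": {"moves": [[[0,0,-0.015],0],[[0,0,-0.04],0],[[0,0,-0.07],0],[[0.02,0,-0.1],0],[[0.05,0,-0.13],0]]}}

```text
clock: 38.48
tcp_pos: [0.5431, 0.1883, 0.2931]
tool_rot: [-0.092, -3.131, 0.002]
force: [0.2, -0.6, 0.5]
opening: 0.4
```

```bash
python3 bar.py 28;python3 ap.py 28 100 110 460 310; python3 -c "
from h import *
plan([.3739,.3145,.205],np.radians(180-18))"
```

```text
side
L [(np.float64(0.142), 0.1631, 18), (np.float64(0.222), 0.1566, 8)]
R [(np.float64(-0.13), 0.1802, 35), (np.float64(-0.214), 0.1838, 45)]
scene
L [(np.float64(0.141), 0.1626, 69), (np.float64(0.222), 0.1574, 55)]
R [(np.float64(-0.129), 0.1803, 45), (np.float64(-0.209), 0.1859, 24)]
[0.5429 0.1892 0.2958] [-0.23  0.24 -0.03] 0.4
-0.1 [ 0.575 -0.099  0.179] -0.08 [ 0.577 -0.08   0.177] -0.06 [ 0.578 -0.06   0.176] -0.04 [ 0.579 -0.04   0.175] -0.02 [ 0.58  -0.02   0.173] -0.0 [ 0.581 -0.     0.172] 0.02 [0.582 0.021 0.171] 0.04 [0.59  0.04  0.169] 0.06 [0.584 0.06  0.168] 0.08 [0.585 0.08  0.168] 0.1 [0.585 0.101 0.177] 0.12 [0.588 0.12  0.164] 0.14 [0.586 0.14  0.16 ] 0.16 [0.59  0.16  0.161] 0.18 [0.587 0.181 0.176] 0.2 [0.592 0.2   0.16 ] 0.22 [0.592 0.22  0.158] tcp [0.5434 0.1891 0.2939] yaw 176.7 shift [0.1758 0.1154 0.0903] turn 14.7 j7 1.24 open 0.398
```

View pics/x28.png

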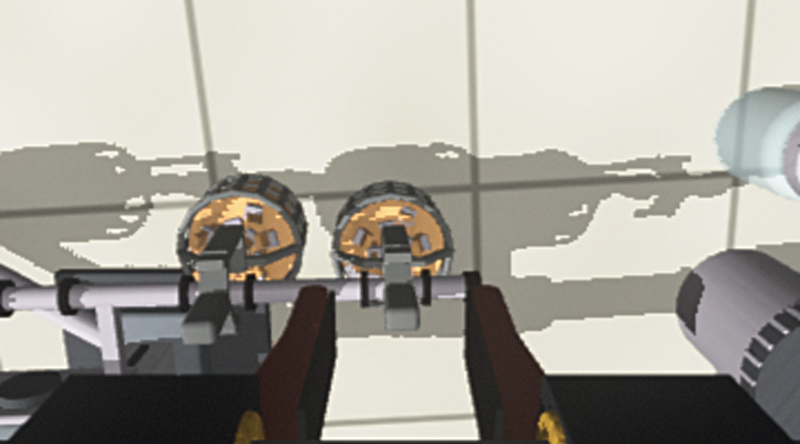

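Both left baskets hang square (245,230 and 392,230), and the tilt is about 0.065. The last one, basket D, goes to r1.

Request:
{"fn": "apply_moves", "kwargs": {"moves": [[[0.035,0.02,0],4],[[0.08,0.045,0],8],[[0.12,0.075,0.03],12],[[0.16,0.1,0.06],14.7],[[0.1758,0.1154,0.09],14.7]], "hand": -0.2}}

```text
clock: 39.25
tcp_pos: [0.3719, 0.316, 0.204]
tool_rot: [-0.487, -3.096, -0.002]
force: [0.1, -1.1, 0.2]
opening: 0.6
```

```bash
python3 look.py w29 .374 .3145; python3 -c "
from h import *
plan([.3739,.3145,.113],np.radians(180-18))"
```

```text
tab n 277 mid [0.3733 0.3154] mean [0.3726 0.3157] ztop 0.1539
  hook n 368 rect [array([373.4, 315.9]), array([14.7, 45.8]), np.float64(73.4)] pca yaw -17.3 ctr [0.3734 0.3159]
  lowstem n 56 [-0.021  0.006  0.083]
  rim [373.6 315.3] 38.1
tcp [0.3692 0.3164 0.2004] yaw 162.3 shift [-0.006   0.      0.0874] turn 0.3 j7 0.56 open 0.597
```

Request:
{"fn": "apply_moves", "kwargs": {"moves": [[[-0.004,0,0.03],0],[[-0.005,0,0.06],0],[[-0.005,0,0.08],0],[[-0.005,0,0.0874],0],[[-0.005,0,0.0874],0]]}}

```text
clock: 39.92
tcp_pos: [0.3736, 0.3144, 0.113]
tool_rot: [-0.483, -3.093, 0.006]
force: [-0.3, 0.1, 0.0]
opening: 0.599
```

Request:
{"fn": "apply_moves", "kwargs": {"moves": [[[0,0,0],0],[[0,0,0],0],[[0,0,0],0],[[0,0,0],0],[[0,0,0],0]], "hand": 1}}

```text
clock: 40.55
tcp_pos: [0.3736, 0.3144, 0.1132]
tool_rot: [-0.483, -3.093, 0.006]
force: [0.4, -0.8, 2.7]
opening: 0.186
```

```bash
python3 -c "
from h import *
plan([.374,.3145,.202],np.radians(177))"
```

```text
tcp [0.3736 0.3144 0.1132] yaw 162.3 shift [ 0.0005 -0.0002 -0.0888] turn -14.7 j7 0.64 open 0.186
```

Request:
{"fn": "apply_moves", "kwargs": {"moves": [[[0,0,-0.03],0],[[0,0,-0.06],-4],[[0,0,-0.08],-9],[[0,0,-0.09],-14.7],[[0,0,-0.09],-14.7]]}}

```text
clock: 41.18
tcp_pos: [0.3747, 0.3147, 0.2035]
tool_rot: [-0.084, -3.13, 0.002]
force: [0.0, -0.1, -2.0]
opening: 0.177
```

```bash
python3 -c "
from h import *
plan([.47,.09,.204],np.radians(177))"
```

```text
tcp [0.3747 0.3147 0.2035] yaw 176.9 shift [-0.1072 -0.2192 -0.0012] turn -0.1 j7 0.82 open 0.177
```

Request:
{"fn": "apply_moves", "kwargs": {"moves": [[[-0.02,-0.045,0],0],[[-0.045,-0.095,0],0],[[-0.07,-0.145,0],0],[[-0.095,-0.195,0],0],[[-0.107,-0.219,0],0]]}}

```text
clock: 41.8
tcp_pos: [0.4702, 0.0869, 0.2022]
tool_rot: [-0.094, -3.129, 0.004]
force: [-0.6, 1.4, -2.5]
opening: 0.184
```

```bash
python3 -c "
from h import *
plan([.518,-.083,.204],np.radians(177))"; python3 bar.py
```

```text
tcp [0.4702 0.0869 0.2022] yaw 176.6 shift [-0.058  -0.1668 -0.002 ] turn -0.4 j7 1.36 open 0.184
side
L [(np.float64(0.141), 0.1633, 18), (np.float64(0.22), 0.1587, 8)]
R [(np.float64(-0.129), 0.1801, 35), (np.float64(-0.212), 0.1832, 46)]
scene
L [(np.float64(0.141), 0.1627, 69), (np.float64(0.223), 0.1589, 53)]
R [(np.float64(-0.127), 0.1804, 45), (np.float64(-0.21), 0.1856, 22)]
```

Request:
{"fn": "apply_moves", "kwargs": {"moves": [[[-0.01,-0.04,-0.001],0],[[-0.025,-0.085,-0.002],0],[[-0.042,-0.13,-0.002],0],[[-0.058,-0.16,-0.002],0],[[-0.058,-0.167,-0.002],0]]}}

```text
clock: 42.52
tcp_pos: [0.5181, -0.0846, 0.2034]
tool_rot: [-0.102, -3.128, 0.006]
force: [-0.3, 0.1, -2.3]
opening: 0.178
```

```bash
python3 ap.py 30 150 130 410 310;python3 -c "
from h import *
plan([.579,-.0845,.204],np.radians(177))"; 
```

```text
[ 0.5181 -0.0846  0.2034] [-0.32  0.08 -2.32] 0.178
-0.22 [ 0.563 -0.217  0.184] -0.2 [ 0.566 -0.2    0.183] -0.1 [ 0.572 -0.098  0.178] -0.08 [ 0.575 -0.08   0.177] 0.02 [0.579 0.02  0.171] 0.04 [0.584 0.04  0.169] 0.06 [0.584 0.06  0.168] 0.08 [0.584 0.078 0.167] 0.1 [0.577 0.097 0.168] tcp [ 0.5175 -0.0843  0.2033] yaw 176.3 shift [-0.0614  0.0038 -0.0014] turn -0.7 j7 1.78 open 0.185
```

View pics/w30.png

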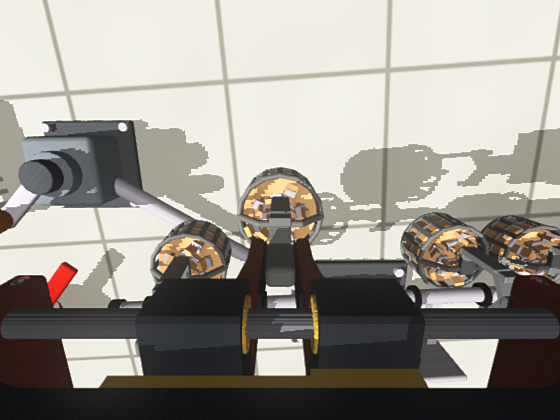

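Request:
{"fn": "apply_moves", "kwargs": {"moves": [[[-0.015,0.001,0],-0.3],[[-0.03,0.002,0],-0.7],[[-0.045,0.003,0],-0.7],[[-0.061,0.004,-0.001],-0.7],[[-0.061,0.004,-0.001],-0.7]]}}

```text
clock: 43.2
tcp_pos: [0.5798, -0.0837, 0.2031]
tool_rot: [-0.08, -3.128, 0.007]
force: [0.3, 0.2, -2.1]
opening: 0.181
```

```bash
python3 ap.py 31 150 150 410 310
```

```text
[ 0.5798 -0.0837  0.2031] [ 0.31  0.17 -2.07] 0.181
-0.22 [ 0.569 -0.217  0.188] -0.2 [ 0.57  -0.2    0.185] -0.18 [ 0.565 -0.179  0.186] -0.16 [ 0.572 -0.159  0.184] -0.14 [ 0.573 -0.14   0.181] -0.12 [ 0.574 -0.12   0.179] -0.1 [ 0.574 -0.1    0.171] -0.06 [ 0.578 -0.06   0.165] -0.04 [ 0.579 -0.04   0.174] -0.02 [ 0.58  -0.02   0.173] -0.0 [0.581 0.    0.172] 0.02 [0.582 0.02  0.171] 0.04 [0.588 0.04  0.17 ] 0.06 [0.585 0.06  0.168] 0.08 [0.585 0.078 0.167] 0.1 [0.583 0.099 0.177] 0.12 [0.587 0.121 0.164]
```

View pics/x31.png

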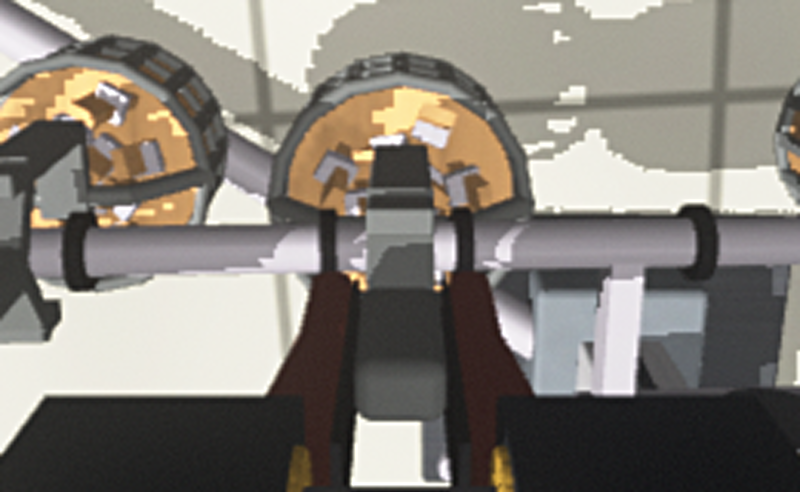

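Centred between the r1 rings, so I lower until the bar is level.

Request:
{"fn": "apply_moves", "kwargs": {"moves": [[[0,0,0.005],0],[[0,0,0.01],0],[[0,0,0.015],0],[[0,0,0.02],0],[[0,0,0.023],0]]}}

```text
clock: 43.88
tcp_pos: [0.5784, -0.0841, 0.1797]
tool_rot: [-0.081, -3.127, 0.007]
force: [-0.3, -0.3, -2.0]
opening: 0.182
```

Request:
{"fn": "apply_moves", "kwargs": {"moves": [[[0,0,0.003],0],[[0,0,0.005],0],[[0,0,0.007],0],[[0,0,0.009],0],[[0,0,0.01],0]]}}

```text
clock: 44.5
tcp_pos: [0.5784, -0.0837, 0.1698]
tool_rot: [-0.081, -3.127, 0.006]
force: [-0.5, 2.4, 3.1]
opening: 0.179
```

```bash
python3 bar.py 32;python3 ap.py 32 150 150 410 310
```

```text
side
L [(np.float64(0.142), 0.1754, 19), (np.float64(0.223), 0.1782, 8)]
R [(np.float64(-0.128), 0.1671, 39), (np.float64(-0.211), 0.1623, 45)]
scene
L [(np.float64(0.141), 0.1763, 66), (np.float64(0.224), 0.179, 57)]
R [(np.float64(-0.134), 0.167, 29), (np.float64(-0.209), 0.1651, 19)]
[ 0.5784 -0.0838  0.1698] [-0.33  2.54  2.09] 0.183
-0.22 [ 0.57  -0.217  0.166] -0.2 [ 0.569 -0.2    0.165] -0.18 [ 0.566 -0.178  0.179] -0.16 [ 0.571 -0.159  0.168] -0.14 [ 0.573 -0.14   0.167] -0.12 [ 0.574 -0.12   0.167] -0.1 [ 0.568 -0.099  0.178] -0.08 [ 0.571 -0.08   0.181] -0.06 [ 0.578 -0.06   0.169] -0.04 [ 0.579 -0.04   0.17 ] -0.02 [ 0.58 -0.02  0.17] -0.0 [0.581 0.    0.171] 0.02 [0.582 0.021 0.172] 0.04 [0.589 0.04  0.172] 0.06 [0.584 0.06  0.173] 0.08 [0.585 0.079 0.174]
```

Pushed about 3 mm too far (tilt +0.035). I ease up and release.

Request:
{"fn": "apply_moves", "kwargs": {"moves": [[[0,0,-0.001],0],[[0,0,-0.002],0],[[0,0,-0.003],0],[[0,0,-0.003],0],[[0,0,-0.003],0]]}}

```text
clock: 45.28
tcp_pos: [0.5783, -0.0844, 0.1727]
tool_rot: [-0.081, -3.127, 0.007]
force: [-0.8, -0.4, -0.5]
opening: 0.179
```

Request:
{"fn": "apply_moves", "kwargs": {"moves": [[[0,0,0],0],[[0,0,0],0],[[0,0,0],0],[[0,0,0],0],[[0,0,0],0]], "hand": 0.2}}

```text
clock: 45.9
tcp_pos: [0.5784, -0.0843, 0.1728]
tool_rot: [-0.081, -3.127, 0.007]
force: [-0.1, 0.2, -0.6]
opening: 0.402
```

Request:
{"fn": "apply_moves", "kwargs": {"moves": [[[0,0,-0.015],0],[[0,0,-0.04],0],[[0,0,-0.07],0],[[0.02,0,-0.1],0],[[0.05,0,-0.15],0]]}}

```text
clock: 46.52
tcp_pos: [0.5296, -0.0809, 0.3244]
tool_rot: [-0.081, -3.125, 0.008]
force: [1.2, 0.7, 0.6]
opening: 0.402
```

```bash
python3 bar.py 33;python3 ap.py 33 0 80 560 310
```

```text
side
L [(np.float64(0.143), 0.1704, 21), (np.float64(0.222), 0.1714, 8)]
R [(np.float64(-0.128), 0.1715, 39), (np.float64(-0.213), 0.1702, 41)]
scene
L [(np.float64(0.141), 0.1715, 68), (np.float64(0.225), 0.1717, 55)]
R [(np.float64(-0.129), 0.1718, 42), (np.float64(-0.209), 0.1723, 24)]
[ 0.5306 -0.0828  0.3296] [ 0.95 -1.   -0.19] 0.403
-0.22 [ 0.569 -0.217  0.173] -0.2 [ 0.57  -0.2    0.172] -0.18 [ 0.565 -0.179  0.181] -0.16 [ 0.572 -0.159  0.173] -0.14 [ 0.573 -0.14   0.171] -0.12 [ 0.574 -0.12   0.172] -0.1 [ 0.575 -0.1    0.173] -0.08 [ 0.571 -0.08   0.182] -0.06 [ 0.578 -0.06   0.172] -0.04 [ 0.579 -0.04   0.172] -0.02 [ 0.581 -0.02   0.172] -0.0 [ 0.582 -0.     0.172] 0.02 [0.582 0.02  0.172] 0.04 [0.588 0.04  0.172] 0.06 [0.585 0.06  0.172] 0.08 [0.585 0.079 0.172] 0.1 [0.581 0.099 0.181] 0.12 [0.588 0.12  0.171] 0.14 [0.589 0.14  0.171] 0.16 [0.59  0.16  0.171] 0.18 [0.59  0.18  0.179] 0.2 [0.588 0.201 0.172] 0.22 [0.593 0.221 0.171]
```

View pics/x33.png

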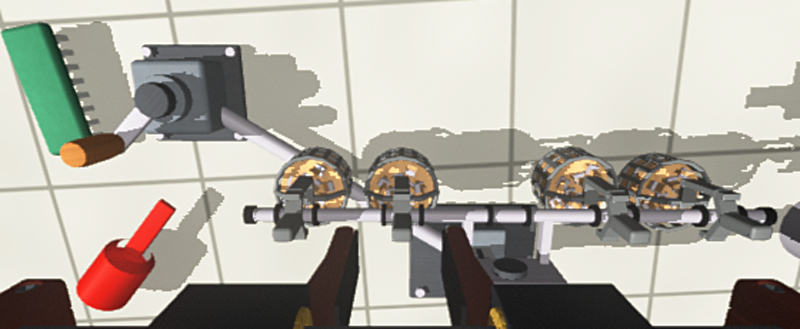

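All four hang and the bar is level. Next I check the hook positions and measure the crank.

```bash
cat > chk.py <<'E'
from h import *
def chk(dz=0,src='wrist'):
    p=cap(src);w=cloud(p).reshape(-1,3);ax=np.array([.053,.9986])
    q=w[(abs(w[:,0]-.583-.053*(w[:,1]-.006))<.03)&(w[:,2]>.2+dz)&(w[:,2]<.225+dz)]
    for n,s in (('l2',.18),('l1',.09),('r1',-.09),('r2',-.18)):
        c=np.array([.583,.006])+s*ax
        a=q[np.hypot(q[:,0]-c[0],q[:,1]-c[1])<.035]
        a=a[a[:,2]>a[:,2].max()-.006] if len(a) else a
        if len(a): m=(a[:,:2].max(0)+a[:,:2].min(0))/2;print(n,len(a),'tab off',np.round((m-c)*1e3,1),'ztop',round(a[:,2].max(),4))
if __name__=='__main__':
    import sys
    chk(float(sys.argv[1]) if len(sys.argv)>1 else 0, sys.argv[2] if len(sys.argv)>2 else 'wrist')
E
python3 chk.py; python3 - <<'E'
from h import *
for c in ('wrist','side','scene'):
    p=cap(c);w=cloud(p);q=w.reshape(-1,3)
    g=q[(q[:,0]>.38)&(q[:,0]<.6)&(q[:,1]<-.24)&(q[:,1]>-.45)&(q[:,2]>.06)]
    b=0.002 if c=='wrist' else 0
    top=g[(g[:,2]>.147+b)]
    if len(top): print(c,'grip top',len(top),np.round((top.min(0)+top.max(0))/2,4),np.round(top.min(0),3),np.round(top.max(0),3))
    hub=g[(g[:,2]>.075)&(g[:,2]<.135)&(np.hypot(g[:,0]-.477,g[:,1]+.33)<.03)]
    print(' hub',len(hub),np.round(hub.min(0),3),np.round(hub.max(0),3))
    for n in ('crank_axis','crank_grip'):
        for d in spotter.landmark_of(n,p)[:2]:
            u,v=d['location'];Rm=R.from_rotvec(p['rotation']).as_matrix();dr=Rm@np.array([(u-p['cx'])/p['fx'],-(v-p['cy'])/p['fy'],-1]);e=np.array(p['eye'])
            h=.127 if n=='crank_axis' else .099
            print(' ',n,round(d['p'],2),np.round(e+dr*(h-e[2])/dr[2],4))
E
```

```text
l2 168 tab off [-2.   0.6] ztop 0.2132
l1 164 tab off [ 1.4 -0.6] ztop 0.2132
r1 147 tab off [-0.6 -0.3] ztop 0.2139
r2 154 tab off [-0.5 -0.7] ztop 0.2135
wrist grip top 312 [ 0.5135 -0.3636  0.1526] [ 0.502 -0.375  0.149] [ 0.525 -0.352  0.156]
 hub 1065 [ 0.452 -0.354  0.078] [ 0.505 -0.301  0.103]
  crank_axis 0.59 [ 0.4734 -0.3151  0.127 ]
  crank_axis 0.16 [ 0.5109 -0.3469  0.127 ]
  crank_grip 0.58 [ 0.514  -0.3682  0.099 ]
side grip top 72 [ 0.5122 -0.3625  0.1516] [ 0.501 -0.375  0.147] [ 0.523 -0.35   0.156]
 hub 325 [ 0.451 -0.353  0.075] [ 0.504 -0.3    0.104]
  crank_axis 0.62 [ 0.4741 -0.3246  0.127 ]
  crank_axis 0.19 [0.558  0.0113 0.127 ]
  crank_grip 0.72 [ 0.5167 -0.3661  0.099 ]
scene grip top 32 [ 0.5179 -0.3621  0.1531] [ 0.507 -0.375  0.148] [ 0.529 -0.35   0.158]
 hub 146 [ 0.455 -0.347  0.075] [ 0.506 -0.3    0.105]
  crank_axis 0.65 [ 0.4706 -0.3321  0.127 ]
  crank_axis 0.59 [ 0.5575 -0.0382  0.127 ]
  crank_grip 0.47 [ 0.5104 -0.3723  0.099 ]
  crank_grip 0.41 [0.6082 0.2043 0.099 ]
```

```bash
python3 - <<'E'
from h import *
p=cap('wrist');w=cloud(p);q=w.reshape(-1,3)
g=q[(q[:,0]>.42)&(q[:,0]<.56)&(q[:,1]<-.26)&(q[:,1]>-.40)&(q[:,2]>.06)]
for z in np.arange(.06,.16,.005):
    s=g[abs(g[:,2]-z)<.0025]
    if len(s)>10: print(round(z,3),len(s),np.round(s.min(0),3),np.round(s.max(0),3))
s=g[(g[:,2]>.097)&(g[:,2]<.107)&(g[:,0]<.497)]
(cx,cy),r_=cv2.minEnclosingCircle((s[:,:2]*1e3).astype(np.float32));print('hubtop',len(s),cx,cy,r_)
gr=np.array([.5135,-.3636]);print('dist',np.hypot(*(gr*1e3-[cx,cy])))
im=cv2.imread('pics/w33.png')[90:220,20:200];cv2.imwrite('pics/x34.png',cv2.resize(im,None,fx=4.4,fy=4.4,interpolation=2))
E
```

```text
0.06 112 [ 0.435 -0.353  0.06 ] [ 0.513 -0.279  0.062]
0.065 1341 [ 0.435 -0.356  0.063] [ 0.513 -0.28   0.067]
0.07 149 [ 0.441 -0.35   0.068] [ 0.509 -0.284  0.072]
0.075 62 [ 0.452 -0.311  0.073] [ 0.497 -0.295  0.077]
0.08 210 [ 0.452 -0.333  0.078] [ 0.498 -0.294  0.082]
0.085 190 [ 0.452 -0.334  0.083] [ 0.498 -0.295  0.087]
0.09 66 [ 0.458 -0.363  0.088] [ 0.525 -0.301  0.092]
0.095 368 [ 0.458 -0.365  0.093] [ 0.524 -0.301  0.097]
0.1 546 [ 0.458 -0.357  0.098] [ 0.521 -0.301  0.102]
0.105 40 [ 0.468 -0.362  0.103] [ 0.523 -0.303  0.107]
0.11 32 [ 0.502 -0.362  0.108] [ 0.524 -0.352  0.112]
0.115 47 [ 0.502 -0.362  0.113] [ 0.525 -0.351  0.117]
0.12 50 [ 0.502 -0.362  0.118] [ 0.525 -0.351  0.122]
0.125 56 [ 0.502 -0.366  0.123] [ 0.526 -0.35   0.127]
0.13 56 [ 0.502 -0.369  0.128] [ 0.525 -0.351  0.132]
0.135 52 [ 0.502 -0.361  0.133] [ 0.526 -0.351  0.137]
0.14 61 [ 0.502 -0.362  0.138] [ 0.526 -0.351  0.142]
0.145 78 [ 0.502 -0.368  0.143] [ 0.526 -0.35   0.147]
0.15 83 [ 0.502 -0.374  0.148] [ 0.525 -0.351  0.152]
0.155 254 [ 0.504 -0.375  0.153] [ 0.525 -0.351  0.156]
hubtop 550 481.5732421875 -326.8016662597656 28.036603927612305
dist 48.71791488226584
```

View pics/x34.png

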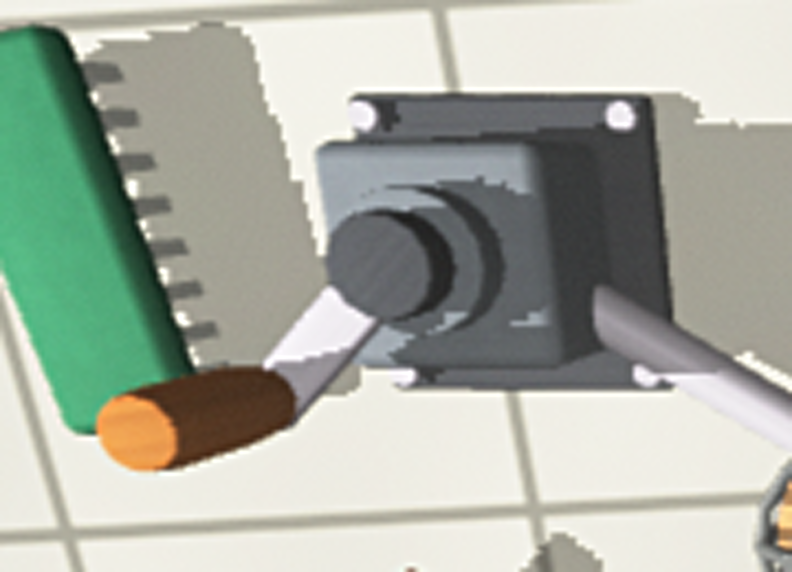

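```bash
python3 -c "
from h import *
plan([.5135,-.3636,.24],np.radians(75))"
```

```text
tcp [ 0.5304 -0.0812  0.323 ] yaw 177.0 shift [ 0.001  -0.2825  0.0845] turn 102.0 j7 1.72 open 0.402
```

Request:
{"fn": "apply_moves", "kwargs": {"moves": [[[0,-0.05,-0.01],10],[[0,-0.11,-0.01],20],[[0,-0.17,-0.01],30],[[0,-0.23,-0.01],40],[[0,-0.28,-0.01],50]]}}

```text
clock: 47.85
tcp_pos: [0.5156, -0.363, 0.3344]
tool_rot: [-1.405, -2.798, 0.017]
force: [0.8, 1.5, 0.5]
opening: 0.396
```

Request:
{"fn": "apply_moves", "kwargs": {"moves": [[[0,0,0],10],[[0,0,0],20],[[0,0,0],30],[[0,0,0],40],[[0,0,0],50]]}}

```text
clock: 48.48
tcp_pos: [0.5157, -0.363, 0.3341]
tool_rot: [-2.466, -1.938, 0.024]
force: [0.2, -0.3, -0.3]
opening: 0.402
```

```bash
python3 -c "
from h import *
plan([.5135,-.3636,.22],np.radians(75))
t,Rt,o=tool();print(o['joints'])
cap('wrist','w35')"
```

```text
tcp [ 0.5157 -0.363   0.3341] yaw 76.3 shift [-0.0002 -0.0004  0.1142] turn 1.3 j7 0.73 open 0.402
[-0.17677765  0.54917675  1.15402155  1.43841384 -0.48476777  1.47812812
  0.72817194]
```

View pics/w35.png

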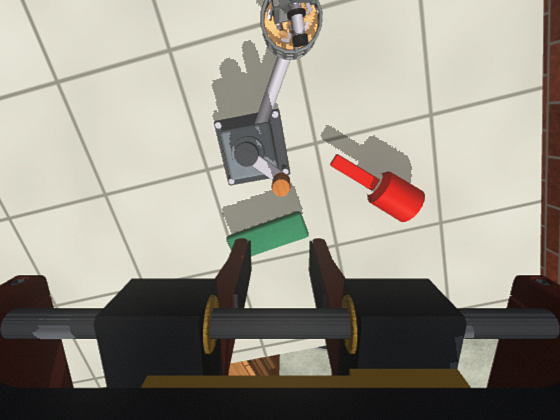

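```bash
cat > crank.py <<'E'
from h import *
def crank(p):
    w=cloud(p).reshape(-1,3)
    g=w[(w[:,0]>.38)&(w[:,0]<.58)&(w[:,1]<-.23)&(w[:,1]>-.42)]
    top=g[(g[:,2]>.152)&(g[:,2]<.16)];(cx,cy),rr=cv2.minEnclosingCircle((top[:,:2]*1e3).astype(np.float32));print('grip',len(top),np.round([cx,cy,rr],1))
    hub=g[(g[:,2]>.098)&(g[:,2]<.107)];m=np.hypot(hub[:,0]-.475,hub[:,1]+.318)<.025
    h=hub[m];print('hub',len(h),np.round([h[:,0].min(),h[:,0].max(),h[:,1].min(),h[:,1].max()],4))
    d=g[(g[:,2]>.074)&(g[:,2]<.09)];d=d[np.hypot(d[:,0]-.475,d[:,1]+.318)<.03];print('disc',np.round([d[:,0].min(),d[:,0].max(),d[:,1].min(),d[:,1].max()],4))
    b=g[(g[:,2]>.06)&(g[:,2]<.069)];r_=cv2.minAreaRect((b[:,:2]*1e3).astype(np.float32));print('box',r_)
    return cx,cy
if __name__=='__main__':
    crank(cap('wrist'))
E
python3 crank.py
```

```text
grip 237 [ 513.9 -363.3   11. ]
hub 460 [ 0.4585  0.4917 -0.3346 -0.3019]
disc [ 0.4514  0.4986 -0.3421 -0.2946]
box ((474.6726379394531, -318.22406005859375), (75.7455062866211, 76.10519409179688), 86.73231506347656)
```

Request:
{"fn": "apply_moves", "kwargs": {"moves": [[[0,0,0.04],1.3],[[0,0,0.08],1.3],[[0,0,0.114],1.3],[[0,0,0.114],1.3],[[0,0,0.114],1.3]]}}

```text
clock: 49.2
tcp_pos: [0.5143, -0.3641, 0.2213]
tool_rot: [-2.483, -1.918, 0.025]
force: [0.7, -0.1, 0.7]
opening: 0.397
```

```bash
python3 -c "
from h import *
plan([.5139,-.3633,.106],np.radians(75))"
```

```text
tcp [ 0.5143 -0.3641  0.2213] yaw 75.4 shift [0.0018 0.0009 0.1152] turn 0.4 j7 0.78 open 0.397
```

Request:
{"fn": "apply_moves", "kwargs": {"moves": [[[0.001,0,0.03],0.4],[[0.002,0.001,0.06],0.4],[[0.002,0.001,0.09],0.4],[[0.002,0.001,0.115],0.4],[[0.002,0.001,0.115],0.4]], "hand": -0.2}}

```text
clock: 49.82
tcp_pos: [0.5142, -0.3631, 0.1064]
tool_rot: [-2.488, -1.91, 0.025]
force: [0.4, 0.5, 0.7]
opening: 0.599
```

```bash
python3 -c "
from h import *
plan([.5139,-.3633,.106],np.radians(75));print(tool()[2]['force'])
cap('wrist','w36')"
```

```text
tcp [ 0.5142 -0.3631  0.1064] yaw 75.0 shift [-0.0003 -0.0002  0.0004] turn 0.0 j7 0.85 open 0.599
[0.3646574  0.50038953 0.70512313]
```

View pics/w36.png

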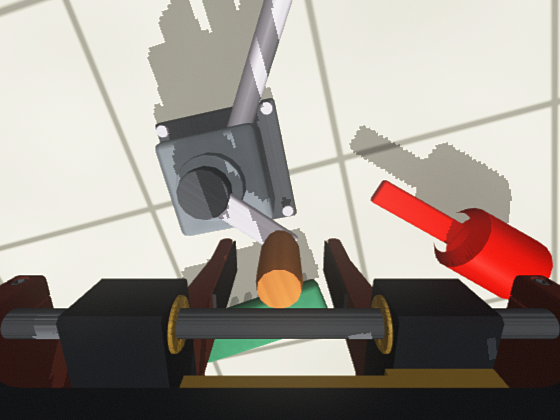

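The handle (280,270) sits between the fingers, so I close gently.

Request:
{"fn": "apply_moves", "kwargs": {"moves": [[[0,0,0],0],[[0,0,0],0],[[0,0,0],0],[[0,0,0],0],[[0,0,0],0]], "hand": 1, "newtons": 15}}

```text
clock: 50.5
tcp_pos: [0.5148, -0.3638, 0.108]
tool_rot: [-2.49, -1.911, 0.024]
force: [-1.0, 1.8, 6.1]
opening: 0.277
```

```bash
cat > rows.py <<'E'
from h import *
import sys
step=float(sys.argv[1]); n=int(sys.argv[2]) if len(sys.argv)>2 else 5
C=np.array([.475,-.3183]);rad=.0597;Z=.106
t,Rt,o=tool();a=np.arctan2(t[1]-C[1],t[0]-C[0])
print('ang',round(np.degrees(a),1),'rad',round(np.hypot(*(t[:2]-C)),4),'z',round(t[2],4),'F',np.round(o['force'],1),'open',round(o['opening'],3),'yaw',round(np.degrees(yawof(Rt)),1),'j',np.round(o['joints'],2))
out=[]
dyaw=(75-np.degrees(yawof(Rt)));dt=-dyaw
for i in range(5):
    b=a-np.radians(step)*min(i+1,n)
    X=np.array([*(C+rad*np.array([np.cos(b),np.sin(b)])),Z])
    s=Rt.inv().apply(X-t);out.append([[round(float(v),4) for v in s],round(float(dt),1)])
print(out)
E
python3 rows.py 10
```

```text
ang -48.9 rad 0.0605 z 0.108 F [-1.   1.8  6.1] open 0.277 yaw 75.0 j [-0.11  0.73  1.    1.73 -0.67  1.08  0.85]
[[[-0.0077, -0.0071, 0.0022], -0.0], [[-0.0145, -0.015, 0.0023], -0.0], [[-0.0199, -0.0239, 0.0025], -0.0], [[-0.0236, -0.0336, 0.0026], -0.0], [[-0.0256, -0.0438, 0.0028], -0.0]]
```

Request:
{"fn": "apply_moves", "kwargs": {"moves": [[[-0.0077,-0.0071,0],0],[[-0.0145,-0.015,0],0],[[-0.0199,-0.0239,0],0],[[-0.0236,-0.0336,0],0],[[-0.0256,-0.0438,0],0]]}}

```text
clock: 51.12
tcp_pos: [0.4642, -0.3781, 0.1084]
tool_rot: [-2.492, -1.909, 0.026]
force: [2.5, -3.5, -5.7]
opening: 0.278
```

```bash
sed -i 's/Z=.106/Z=.108/' rows.py; python3 rows.py 16; python3 crank.py 2>&1 | head -3; python3 bar.py
```

```text
ang -100.2 rad 0.0608 z 0.1084 F [ 2.5 -3.5 -5.7] open 0.278 yaw 74.9 j [-0.08  0.68  1.02  1.81 -0.65  1.04  0.92]
[[[0.002, -0.0167, 0.0005], -0.1], [[0.0074, -0.0324, 0.0007], -0.1], [[0.017, -0.046, 0.0007], -0.1], [[0.0299, -0.0564, 0.0007], -0.1], [[0.0452, -0.0629, 0.0006], -0.1]]
grip 1834 [ 467.2 -367.8   22.7]
hub 2320 [ 0.4579  0.4913 -0.3346 -0.3016]
disc [ 0.4511  0.4983 -0.3408 -0.2945]
side
R [(np.float64(-0.214), 0.1734, 34)]
scene
L [(np.float64(0.141), 0.1734, 67), (np.float64(0.224), 0.1731, 57)]
R [(np.float64(-0.129), 0.1734, 39), (np.float64(-0.208), 0.1753, 22)]
```

Request:
{"fn": "apply_moves", "kwargs": {"moves": [[[0.002,-0.0167,0],0],[[0.0074,-0.0324,0],0],[[0.017,-0.046,0],0],[[0.0299,-0.0564,0],0],[[0.0452,-0.0629,0],0]]}}

```text
clock: 51.9
tcp_pos: [0.4145, -0.317, 0.1084]
tool_rot: [-2.491, -1.907, 0.026]
force: [6.5, -2.6, -9.4]
opening: 0.276
```

```bash
python3 rows.py 20
```

```text
ang 178.7 rad 0.0605 z 0.1084 F [ 6.5 -2.6 -9.4] open 0.276 yaw 74.9 j [-0.23  0.58  1.08  2.   -0.61  0.95  0.9 ]
[[[0.0209, -0.0006, 0.0002], -0.1], [[0.0408, 0.0051, -0.0001], -0.1], [[0.0575, 0.0174, -0.0004], -0.1], [[0.0691, 0.0346, -0.0008], -0.1], [[0.0741, 0.0547, -0.0011], -0.1]]
```

Request:
{"fn": "apply_moves", "kwargs": {"moves": [[[0.0209,-0.0006,0.001],0],[[0.0408,0.0051,0.001],0],[[0.0575,0.0174,0.001],0],[[0.0691,0.0346,0.001],0],[[0.0741,0.0547,0.001],0]]}}

```text
clock: 52.52
tcp_pos: [0.4878, -0.26, 0.1077]
tool_rot: [-2.492, -1.908, 0.024]
force: [-4.4, -5.8, 14.5]
opening: 0.274
```

```bash
python3 rows.py 20; python3 bar.py 40; python3 -c "
from h import *
cap('wrist','w40')
a=cv2.imread('pics/scene40.png')[100:300,170:370];b=cv2.imread('pics/side40.png')[130:330,200:400]
cv2.imwrite('pics/x40.png',np.hstack([cv2.resize(z,None,fx=2,fy=2,interpolation=2) for z in (a,b)]))"
```

```text
ang 77.6 rad 0.0597 z 0.1077 F [-4.4 -5.8 14.5] open 0.274 yaw 74.9 j [-0.35  0.63  1.07  1.92 -0.65  1.    0.75]
[[[-0.0026, 0.0206, -0.0005], -0.1], [[-0.0121, 0.039, -0.0006], -0.1], [[-0.0274, 0.053, -0.0006], -0.1], [[-0.0465, 0.061, -0.0005], -0.1], [[-0.0672, 0.062, -0.0003], -0.1]]
side
R [(np.float64(-0.135), 0.179, 27)]
scene
L [(np.float64(0.141), 0.1798, 66), (np.float64(0.224), 0.1795, 59)]
R [(np.float64(-0.128), 0.1798, 40), (np.float64(-0.21), 0.1808, 23)]
```

View pics/x40.png

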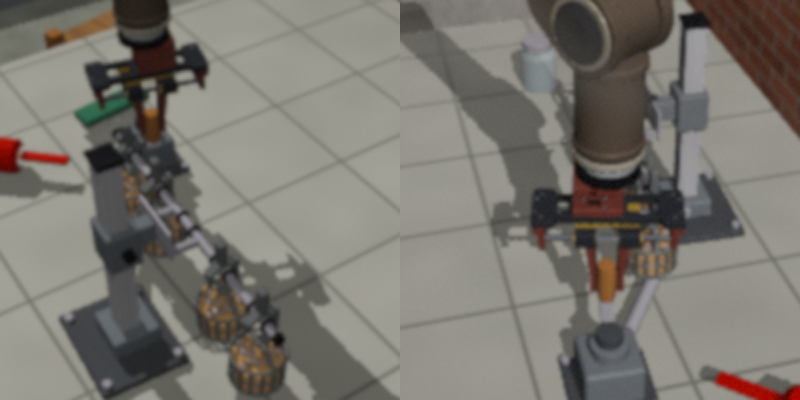

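Request:
{"fn": "apply_moves", "kwargs": {"moves": [[[-0.0026,0.0206,-0.0005],0],[[-0.0121,0.039,-0.0005],0],[[-0.0274,0.053,-0.0005],0],[[-0.0465,0.061,-0.0005],0],[[-0.0672,0.062,-0.0005],0]]}}

```text
clock: 53.3
tcp_pos: [0.531, -0.3402, 0.1079]
tool_rot: [-2.488, -1.909, 0.022]
force: [-4.3, 5.0, 1.0]
opening: 0.278
```

```bash
python3 rows.py 20
```

```text
ang -21.4 rad 0.0602 z 0.1079 F [-4.3  5.   1. ] open 0.278 yaw 75.0 j [-0.15  0.74  1.    1.72 -0.68  1.09  0.81]
[[[-0.0198, -0.0063, 0.0001], -0.0], [[-0.0365, -0.0186, 0.0004], -0.0], [[-0.048, -0.0359, 0.0007], -0.0], [[-0.0529, -0.056, 0.001], -0.0], [[-0.0506, -0.0766, 0.0013], -0.0]]
```

Request:
{"fn": "apply_moves", "kwargs": {"moves": [[[-0.0198,-0.0063,0.0001],0],[[-0.0365,-0.0186,0.0004],0],[[-0.048,-0.0359,0.0007],0],[[-0.0529,-0.056,0.001],0],[[-0.0506,-0.0766,0.0012],0]]}}

```text
clock: 53.92
tcp_pos: [0.4422, -0.3696, 0.108]
tool_rot: [-2.489, -1.908, 0.022]
force: [4.9, 3.7, -1.4]
opening: 0.272
```

```bash
python3 rows.py 20
```

```text
ang -122.6 rad 0.0609 z 0.108 F [ 4.9  3.7 -1.4] open 0.272 yaw 74.9 j [-0.1   0.65  1.03  1.86 -0.64  1.02  0.94]
[[[0.0107, -0.018, 0.0002], -0.1], [[0.026, -0.032, 0.0002], -0.1], [[0.0452, -0.04, 0.0002], -0.1], [[0.0659, -0.0409, 0.0], -0.1], [[0.0857, -0.0346, -0.0002], -0.1]]
```

Request:
{"fn": "apply_moves", "kwargs": {"moves": [[[0.0107,-0.018,0.0002],0],[[0.026,-0.032,0.0002],0],[[0.0452,-0.04,0.0002],0],[[0.0659,-0.0409,0],0],[[0.0857,-0.0346,-0.0002],0]]}}

```text
clock: 54.55
tcp_pos: [0.43, -0.2784, 0.1082]
tool_rot: [-2.492, -1.907, 0.023]
force: [6.4, -8.6, -8.8]
opening: 0.277
```

```bash
python3 rows.py 20
```

```text
ang 138.4 rad 0.0601 z 0.1082 F [ 6.4 -8.6 -8.8] open 0.277 yaw 74.9 j [-0.33  0.57  1.1   2.02 -0.62  0.95  0.83]
[[[0.0165, 0.0127, -0.0001], -0.1], [[0.028, 0.0299, -0.0004], -0.1], [[0.0329, 0.0501, -0.0007], -0.1], [[0.0305, 0.0707, -0.0009], -0.1], [[0.0213, 0.0892, -0.001], -0.1]]
```

Request:
{"fn": "apply_moves", "kwargs": {"moves": [[[0.0165,0.0127,0],0],[[0.028,0.0299,-0.0003],0],[[0.0329,0.0501,-0.0006],0],[[0.0305,0.0707,-0.0008],0],[[0.0213,0.0892,-0.001],0]]}}

```text
clock: 55.18
tcp_pos: [0.5216, -0.2811, 0.1079]
tool_rot: [-2.489, -1.906, 0.025]
force: [-6.9, -3.0, 4.7]
opening: 0.273
```

```bash
python3 rows.py 20; python3 bar.py
```

```text
ang 38.6 rad 0.0596 z 0.1079 F [-6.9 -3.   4.7] open 0.273 yaw 74.9 j [-0.29  0.69  1.04  1.82 -0.67  1.05  0.75]
[[[-0.0149, 0.0144, -0.0002], -0.1], [[-0.0339, 0.0227, -0.0001], -0.1], [[-0.0546, 0.024, 0.0], -0.1], [[-0.0745, 0.0182, 0.0003], -0.1], [[-0.0912, 0.006, 0.0006], -0.1]]
side
L [(np.float64(0.145), 0.1918, 20), (np.float64(0.222), 0.1897, 5)]
R []
scene
L [(np.float64(0.141), 0.1927, 68), (np.float64(0.224), 0.1923, 60)]
R [(np.float64(-0.13), 0.1932, 44), (np.float64(-0.208), 0.1935, 23)]
```

Request:
{"fn": "apply_moves", "kwargs": {"moves": [[[-0.0149,0.0144,-0.0002],0],[[-0.0339,0.0227,-0.0001],0],[[-0.0546,0.024,0],0],[[-0.0745,0.0182,0.0003],0],[[-0.0912,0.006,0.0006],0]]}}

```text
clock: 55.9
tcp_pos: [0.5041, -0.3715, 0.1079]
tool_rot: [-2.491, -1.907, 0.022]
force: [-0.2, 7.3, 3.7]
opening: 0.274
```

```bash
python3 rows.py 20
```

```text
ang -61.3 rad 0.0607 z 0.1079 F [-0.2  7.3  3.7] open 0.274 yaw 74.9 j [-0.09  0.73  1.    1.74 -0.67  1.08  0.87]
[[[-0.0108, -0.0179, 0.0003], -0.1], [[-0.0158, -0.038, 0.0005], -0.1], [[-0.0135, -0.0587, 0.0008], -0.1], [[-0.0044, -0.0773, 0.0009], -0.1], [[0.0106, -0.0916, 0.001], -0.1]]
```

Request:
{"fn": "apply_moves", "kwargs": {"moves": [[[-0.0108,-0.0179,0.0003],0],[[-0.0158,-0.038,0.0005],0],[[-0.0135,-0.0587,0.0008],0],[[-0.0044,-0.0773,0.0009],0],[[0.0106,-0.0916,0.001],0]]}}

```text
clock: 56.52
tcp_pos: [0.4173, -0.3377, 0.1081]
tool_rot: [-2.494, -1.906, 0.022]
force: [9.2, -0.0, -3.0]
opening: 0.274
```

```bash
python3 rows.py 20
```

```text
ang -161.4 rad 0.0609 z 0.1081 F [ 9.2 -0.  -3. ] open 0.274 yaw 74.8 j [-0.18  0.6   1.07  1.96 -0.63  0.97  0.93]
[[[0.0196, -0.0074, -0.0], -0.2], [[0.0403, -0.0088, -0.0002], -0.2], [[0.0602, -0.003, -0.0005], -0.2], [[0.0769, 0.0093, -0.0007], -0.2], [[0.0885, 0.0265, -0.001], -0.2]]
```

Request:
{"fn": "apply_moves", "kwargs": {"moves": [[[0.0196,-0.0074,0],0],[[0.0403,-0.0088,-0.0002],0],[[0.0602,-0.003,-0.0005],0],[[0.0769,0.0093,-0.0007],0],[[0.0885,0.0265,-0.001],0]]}}

```text
clock: 57.15
tcp_pos: [0.4658, -0.2593, 0.1081]
tool_rot: [-2.494, -1.905, 0.023]
force: [-1.8, -8.7, -3.9]
opening: 0.273
```

```bash
python3 rows.py 20
```

```text
ang 98.9 rad 0.0597 z 0.1081 F [-1.8 -8.7 -3.9] open 0.273 yaw 74.8 j [-0.36  0.61  1.09  1.97 -0.64  0.98  0.77]
[[[0.0051, 0.0201, -0.0002], -0.2], [[0.0029, 0.0407, -0.0004], -0.2], [[-0.0061, 0.0594, -0.0005], -0.2], [[-0.021, 0.0738, -0.0005], -0.2], [[-0.0399, 0.0823, -0.0004], -0.2]]
```

Request:
{"fn": "apply_moves", "kwargs": {"moves": [[[0.0051,0.0201,-0.0002],0],[[0.0029,0.0407,-0.0004],0],[[-0.0061,0.0594,-0.0005],0],[[-0.021,0.0738,-0.0005],0],[[-0.0399,0.0823,-0.0004],0]]}}

```text
clock: 57.78
tcp_pos: [0.5349, -0.3193, 0.1078]
tool_rot: [-2.491, -1.905, 0.023]
force: [-7.2, 2.9, 8.2]
opening: 0.275
```

```bash
python3 rows.py 20; python3 -c "
from h import *
for c in ('scene','side'): cap(c,c+'41')
a=cv2.imread('pics/scene41.png')[100:300,170:370];b=cv2.imread('pics/side41.png')[130:330,200:400]
cv2.imwrite('pics/x41.png',np.hstack([cv2.resize(z,None,fx=2,fy=2,interpolation=2) for z in (a,b)]))"
```

```text
ang -0.9 rad 0.0599 z 0.1078 F [-7.2  2.9  8.2] open 0.275 yaw 74.8 j [-0.2   0.73  1.02  1.74 -0.68  1.08  0.78]
[[[-0.0207, 0.0013, -0.0], -0.2], [[-0.0407, -0.0043, 0.0002], -0.2], [[-0.0575, -0.0164, 0.0005], -0.2], [[-0.0692, -0.0335, 0.0009], -0.2], [[-0.0743, -0.0536, 0.0012], -0.2]]
```

View pics/x41.png

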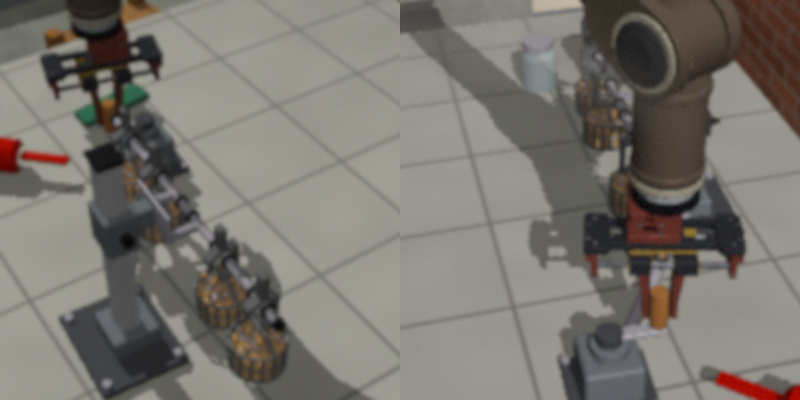

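Request:
{"fn": "apply_moves", "kwargs": {"moves": [[[-0.0207,0.0013,0],0],[[-0.0407,-0.0043,0.0002],0],[[-0.0575,-0.0164,0.0005],0],[[-0.0692,-0.0335,0.0009],0],[[-0.0743,-0.0536,0.0012],0]]}}

```text
clock: 58.5
tcp_pos: [0.4626, -0.3783, 0.1079]
tool_rot: [-2.496, -1.903, 0.021]
force: [4.4, 8.3, 3.3]
opening: 0.273
```

```bash
python3 rows.py 20
```

```text
ang -101.7 rad 0.0613 z 0.1079 F [4.4 8.3 3.3] open 0.273 yaw 74.6 j [-0.08  0.69  1.02  1.81 -0.66  1.04  0.93]
[[[0.0039, -0.0207, 0.0], -0.4], [[0.0131, -0.0393, 0.0001], -0.4], [[0.028, -0.0536, 0.0002], -0.4], [[0.047, -0.0619, 0.0001], -0.4], [[0.0677, -0.0633, -0.0001], -0.4]]
```

Request:
{"fn": "apply_moves", "kwargs": {"moves": [[[0.0039,-0.0207,0],-0.4],[[0.0131,-0.0393,0.0001],-0.4],[[0.028,-0.0536,0.0002],-0.4],[[0.047,-0.0619,0.0001],-0.4],[[0.0677,-0.0633,-0.0001],-0.4]]}}

```text
clock: 59.12
tcp_pos: [0.4186, -0.2972, 0.1081]
tool_rot: [2.493, 1.911, -0.022]
force: [6.1, -4.7, -7.6]
opening: 0.279
```

```bash
python3 rows.py 20
```

```text
ang 159.5 rad 0.0602 z 0.1081 F [ 6.1 -4.7 -7.6] open 0.279 yaw 74.9 j [-0.29  0.57  1.1   2.02 -0.62  0.94  0.88]
[[[0.0199, 0.006, -0.0001], -0.1], [[0.0368, 0.018, -0.0004], -0.1], [[0.0486, 0.0351, -0.0007], -0.1], [[0.0538, 0.0551, -0.0009], -0.1], [[0.0519, 0.0758, -0.0011], -0.1]]
```

Request:
{"fn": "apply_moves", "kwargs": {"moves": [[[0.0199,0.006,0],0],[[0.0368,0.018,-0.0003],0],[[0.0486,0.0351,-0.0006],0],[[0.0538,0.0551,-0.0008],0],[[0.0519,0.0758,-0.001],0]]}}

```text
clock: 59.75
tcp_pos: [0.5059, -0.2674, 0.1079]
tool_rot: [-2.493, -1.912, 0.025]
force: [-7.0, -6.4, 4.1]
opening: 0.272
```

```bash
python3 rows.py 20; python3 -c "
from h import *
p=cap('wrist','w42')"
```

```text
ang 58.8 rad 0.0595 z 0.1079 F [-7.  -6.4  4.1] open 0.272 yaw 75.0 j [-0.33  0.66  1.06  1.88 -0.66  1.02  0.75]
[[[-0.009, 0.0186, -0.0002], -0.0], [[-0.024, 0.033, -0.0002], -0.0], [[-0.0429, 0.0414, -0.0], -0.0], [[-0.0636, 0.0428, 0.0002], -0.0], [[-0.0835, 0.037, 0.0005], -0.0]]
```

View pics/w42.png

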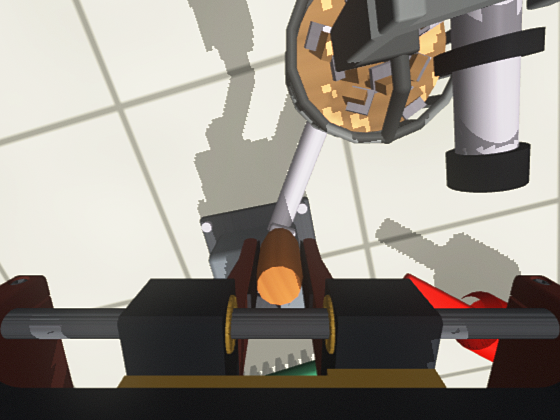

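Request:
{"fn": "apply_moves", "kwargs": {"moves": [[[-0.009,0.0186,-0.0002],0],[[-0.024,0.033,-0.0002],0],[[-0.0429,0.0414,0],0],[[-0.0636,0.0428,0.0002],0],[[-0.0835,0.037,0.0005],0]]}}

```text
clock: 60.42
tcp_pos: [0.5211, -0.3578, 0.1077]
tool_rot: [-2.489, -1.911, 0.025]
force: [-8.1, 10.6, 9.9]
opening: 0.28
```

```bash
python3 rows.py 20
```

```text
ang -40.6 rad 0.0607 z 0.1077 F [-8.1 10.6  9.9] open 0.28 yaw 75.0 j [-0.12  0.74  1.01  1.72 -0.68  1.09  0.84]
[[[-0.0164, -0.013, 0.0], 0.0], [[-0.0281, -0.0301, 0.0004], 0.0], [[-0.0333, -0.0502, 0.0007], 0.0], [[-0.0312, -0.0708, 0.0009], 0.0], [[-0.0223, -0.0895, 0.001], 0.0]]
```

Request:
{"fn": "apply_moves", "kwargs": {"moves": [[[-0.0164,-0.013,0],0],[[-0.0281,-0.0301,0.0004],0],[[-0.0333,-0.0502,0.0007],0],[[-0.0312,-0.0708,0.0009],0],[[-0.0223,-0.0895,0.001],0]]}}

```text
clock: 61.05
tcp_pos: [0.4278, -0.3569, 0.108]
tool_rot: [-2.491, -1.91, 0.026]
force: [4.8, 0.2, 0.7]
opening: 0.281
```

```bash
python3 rows.py 20
```

```text
ang -140.7 rad 0.061 z 0.108 F [4.8 0.2 0.7] open 0.281 yaw 75.0 j [-0.14  0.63  1.06  1.91 -0.64  0.99  0.95]
[[[0.0159, -0.0137, -0.0], -0.0], [[0.0348, -0.0223, -0.0002], -0.0], [[0.0555, -0.0238, -0.0004], -0.0], [[0.0754, -0.0182, -0.0007], -0.0], [[0.0923, -0.0061, -0.001], -0.0]]
```

Request:
{"fn": "apply_moves", "kwargs": {"moves": [[[0.0159,-0.0137,0],0],[[0.0348,-0.0223,-0.0002],0],[[0.0555,-0.0238,-0.0004],0],[[0.0754,-0.0182,-0.0007],0],[[0.0923,-0.0061,-0.001],0]]}}

```text
clock: 61.68
tcp_pos: [0.4455, -0.2663, 0.1081]
tool_rot: [-2.492, -1.91, 0.027]
force: [1.6, -9.1, -3.1]
opening: 0.279
```

```bash
python3 rows.py 18
```

```text
ang 119.5 rad 0.0598 z 0.1081 F [ 1.6 -9.1 -3.1] open 0.279 yaw 74.9 j [-0.36  0.59  1.11  2.   -0.63  0.96  0.81]
[[[0.0108, 0.0152, -0.0003], -0.1], [[0.0165, 0.033, -0.0005], -0.1], [[0.0164, 0.0517, -0.0007], -0.1], [[0.0105, 0.0694, -0.0009], -0.1], [[-0.0006, 0.0845, -0.0009], -0.1]]
```

Request:
{"fn": "apply_moves", "kwargs": {"moves": [[[0.0108,0.0152,-0.0003],0],[[0.0165,0.033,-0.0005],0],[[0.0164,0.0517,-0.0007],0],[[0.0105,0.0694,-0.0009],0],[[-0.0006,0.0845,-0.0009],0]]}}

```text
clock: 62.3
tcp_pos: [0.5268, -0.2889, 0.1078]
tool_rot: [-2.49, -1.909, 0.029]
force: [-6.8, -1.0, 8.8]
opening: 0.272
```

```bash
python3 rows.py 5; python3 - <<'E'
from h import *
for c in ('scene','side'):
    p=cap(c);w=cloud(p).reshape(-1,3);q=w[(abs(w[:,0]-.583-.053*(w[:,1]-.006))<.014)&(w[:,2]>.2)&(w[:,2]<.26)]
    for y in (-.21,-.13,.14,.222):
        s=q[abs(q[:,1]-y)<.01]
        if len(s): print(c,y,len(s),round(float(np.median(s[:,2])),4))
E
```

```text
ang 29.5 rad 0.0596 z 0.1078 F [-6.8 -1.   8.8] open 0.272 yaw 74.9 j [-0.27  0.71  1.04  1.8  -0.68  1.06  0.76]
[[[-0.0038, 0.0036, -0.0002], -0.1], [[-0.0079, 0.0067, -0.0002], -0.1], [[-0.0124, 0.0095, -0.0002], -0.1], [[-0.017, 0.0119, -0.0002], -0.1], [[-0.0218, 0.0138, -0.0001], -0.1]]
scene -0.21 24 0.2298
scene -0.13 20 0.2292
scene 0.14 38 0.2287
scene 0.222 57 0.2283
```

Request:
{"fn": "apply_moves", "kwargs": {"moves": [[[-0.0038,0.0036,-0.0002],0],[[-0.0079,0.0067,-0.0002],0],[[-0.0124,0.0095,-0.0002],0],[[-0.017,0.0119,-0.0002],0],[[-0.0218,0.0138,-0.0001],0]]}}

```text
clock: 63.02
tcp_pos: [0.5346, -0.3138, 0.1079]
tool_rot: [-2.491, -1.907, 0.028]
force: [-4.1, 1.8, 5.1]
opening: 0.274
```

```bash
python3 rows.py 4
```

```text
ang 4.3 rad 0.0597 z 0.1079 F [-4.1  1.8  5.1] open 0.274 yaw 74.9 j [-0.22  0.73  1.03  1.75 -0.68  1.08  0.78]
[[[-0.004, 0.0012, -0.0001], -0.1], [[-0.008, 0.0022, -0.0001], -0.1], [[-0.0122, 0.0029, -0.0], -0.1], [[-0.0163, 0.0033, 0.0], -0.1], [[-0.0205, 0.0034, 0.0001], -0.1]]
```

Request:
{"fn": "apply_moves", "kwargs": {"moves": [[[-0.004,0.0012,-0.0001],0],[[-0.008,0.0022,-0.0001],0],[[-0.0122,0.0029,0],0],[[-0.0163,0.0033,0],0],[[-0.0205,0.0034,0.0001],0]]}}

```text
clock: 63.65
tcp_pos: [0.5332, -0.3283, 0.1072]
tool_rot: [-2.48, -1.906, 0.02]
force: [-0.8, 17.1, 9.7]
opening: 0.279
```

```bash
python3 rows.py 3
```

```text
ang -9.7 rad 0.0591 z 0.1072 F [-0.8 17.1  9.7] open 0.279 yaw 75.1 j [-0.18  0.74  1.01  1.73 -0.69  1.1   0.8 ]
[[[-0.0031, 0.0008, -0.0008], 0.1], [[-0.0062, 0.0009, -0.0008], 0.1], [[-0.0093, 0.0007, -0.0008], 0.1], [[-0.0124, 0.0004, -0.0008], 0.1], [[-0.0155, -0.0, -0.0008], 0.1]]
```

The hard stop is reached: 17 N, after about 1761° plus the start angle. I ease off, open the hand and go straight up.

Request:
{"fn": "apply_moves", "kwargs": {"moves": [[[0.001,0,0],0],[[0.001,0,0],0],[[0.001,0,0],0],[[0.001,0,0],0],[[0.001,0,0],0]]}}

```text
clock: 64.28
tcp_pos: [0.5332, -0.326, 0.1071]
tool_rot: [-2.478, -1.905, 0.019]
force: [-3.3, 1.7, 7.1]
opening: 0.275
```

Request:
{"fn": "apply_moves", "kwargs": {"moves": [[[0,0,0],0],[[0,0,0],0],[[0,0,0],0],[[0,0,0],0],[[0,0,0],0]], "hand": -0.1}}

```text
clock: 64.9
tcp_pos: [0.5331, -0.326, 0.1071]
tool_rot: [-2.478, -1.905, 0.019]
force: [-0.0, 0.4, -0.6]
opening: 0.55
```

Request:
{"fn": "apply_moves", "kwargs": {"moves": [[[0,0,-0.03],0],[[0,0,-0.07],0],[[0,0,-0.12],0],[[0,0,-0.18],0],[[0,0,-0.22],0]]}}

```text
clock: 65.53
tcp_pos: [0.5374, -0.3277, 0.3299]
tool_rot: [-2.48, -1.906, 0.018]
force: [0.3, -0.1, 0.1]
opening: 0.552
```

```bash
python3 -c "
from h import *
plan([.45,-.15,.36],np.radians(120))"
```

```text
tcp [ 0.5374 -0.3277  0.3299] yaw 75.1 shift [ 0.1492 -0.1307 -0.0278] turn -44.9 j7 0.66 open 0.552
```

Request:
{"fn": "apply_moves", "kwargs": {"moves": [[[0.02,-0.02,-0.03],-10],[[0.05,-0.05,-0.04],-20],[[0.09,-0.08,-0.05],-30],[[0.12,-0.11,-0.05],-40],[[0.149,-0.131,-0.05],-50]]}}

```text
clock: 66.15
tcp_pos: [0.4492, -0.1493, 0.3819]
tool_rot: [-1.433, -2.776, 0.006]
force: [-0.8, 1.1, -0.0]
opening: 0.548
```

```bash
python3 -c "
from h import *
plan([.48,0,.40],np.radians(177))"
```

```text
tcp [ 0.4492 -0.1493  0.3819] yaw 125.4 shift [ 0.1041  0.1114 -0.0179] turn -51.6 j7 0.9 open 0.548
```

Request:
{"fn": "apply_moves", "kwargs": {"moves": [[[0.02,0.02,-0.01],-10],[[0.045,0.045,-0.018],-20],[[0.065,0.07,-0.018],-30],[[0.09,0.095,-0.018],-40],[[0.104,0.111,-0.018],-50]]}}

```text
clock: 66.78
tcp_pos: [0.4797, 0.0014, 0.4]
tool_rot: [-0.114, -3.122, -0.007]
force: [-0.7, -0.5, 0.4]
opening: 0.551
```

```bash
python3 chk.py .06; python3 - <<'E'
from h import *
for c in ('scene','side','wrist'):
    p=cap(c,c+'50');w=cloud(p).reshape(-1,3);q=w[(abs(w[:,0]-.583-.053*(w[:,1]-.006))<.014)&(w[:,2]>.2)&(w[:,2]<.26)]
    print(c,[(y,round(float(np.median(q[abs(q[:,1]-y)<.01][:,2])),4)) for y in (-.21,-.13,.14,.222) if (abs(q[:,1]-y)<.01).sum()>3])
    for n in ('canister','jar','scrub_brush','scoop'):
        for d in spotter.masks_of(n,p)[:1]:
            m=cloud(p)[d['mask']];print('  ',n,round(d['p'],2),np.round(np.nanmedian(m,0),3))
E
```

```text
l2 41 tab off [-6.4  0.8] ztop 0.2693
l1 13 tab off [-3.1 -2.2] ztop 0.2698
scene [(-0.21, 0.2308), (-0.13, 0.2306), (0.14, 0.2307), (0.222, 0.2292)]
   canister 0.82 [0.697 0.454 0.125]
   jar 0.83 [0.567 0.458 0.082]
   scrub_brush 0.7 [ 0.498 -0.459  0.036]
   scoop 0.87 [ 0.686 -0.426  0.04 ]
side [(-0.21, 0.2275), (-0.13, 0.2297), (0.14, 0.2289), (0.222, 0.2286)]
   canister 0.66 [0.696 0.413 0.122]
   jar 0.85 [0.544 0.425 0.059]
   scrub_brush 0.77 [ 0.461 -0.476  0.037]
   scoop 0.72 [ 0.668 -0.45   0.042]
wrist [(-0.21, 0.2313), (-0.13, 0.2305), (0.14, 0.2301), (0.222, 0.2304)]
   canister 0.74 [0.659 0.412 0.09 ]
   jar 0.81 [0.545 0.427 0.076]
   scrub_brush 0.63 [ 0.455 -0.462  0.038]
   scoop 0.57 [ 0.674 -0.429  0.049]
```

View pics/wrist50.png

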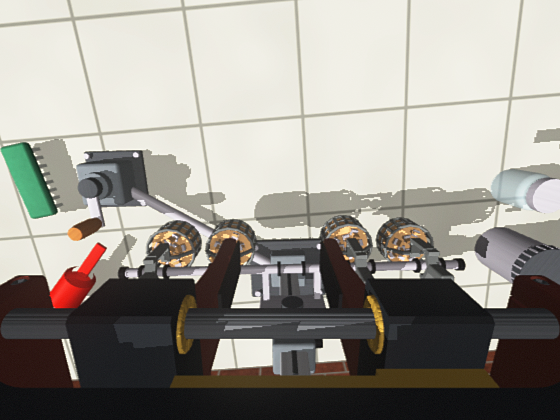

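View pics/scene50.png

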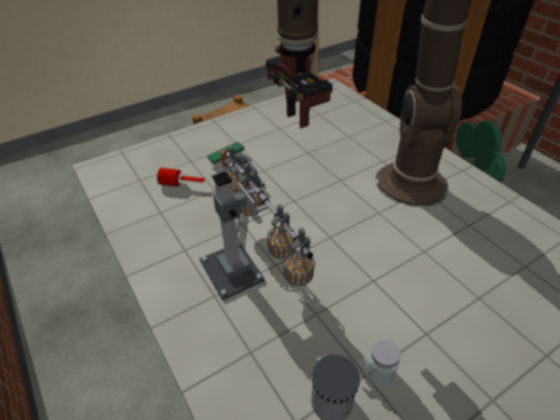

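```bash
python3 chk.py .056 scene; python3 chk.py .056 side; python3 -c "
from h import *
o=sensors.get_obs();print(o['clock'],o['force'],o['qvel'].max())"
```

```text
l2 30 tab off [1.5 1.9] ztop 0.2724
l1 23 tab off [4.7 0.9] ztop 0.2731
r1 20 tab off [3.1 0.7] ztop 0.2718
r2 17 tab off [3.1 1.1] ztop 0.2731
l2 14 tab off [-3.3  0.4] ztop 0.2697
l1 9 tab off [0.4 0.8] ztop 0.272
r1 18 tab off [-0.7 -1.9] ztop 0.2709
r2 18 tab off [-1.7 -1.6] ztop 0.2724
67.675 [-0.23608177  0.48464874  0.40922548] 0.0019218531888508983
```

All four baskets are at their places, the bar is level and wound up, and the arm is clear. I hand in the job.

```bash
python3 -c "
from h import *
print(ticket.finish_job())"
```

```text
the job is handed in; nothing more can be done
None
```

The job is handed in. Four baskets were present and all four hang on the bar, in the order inner left, outer right, outer left, inner right. The bar is wound up to the crank's hard stop. `finish_job` gives no verdict, so the figures below are my own camera checks.

**Last checks**
- **Bar:** It is level to about 0.005 rad in all three views. It has risen about 58–59 mm of 60, and the handle met the hard stop at 17 N after about 1761° plus its start angle.
- **Baskets:** Every basket's thumb tab is within 5 mm of its place in the scene and side views. The wrist view gave 6 mm for the outer left one and missed the two right ones, which the gripper hid.
- **Bystanders:** The canister, jar, brush and scoop read within a few millimetres of their start positions in the side or scene view. The one odd reading was the brush, 40 mm off in the scene view. The bar partly hides it there, and the side view shows it unmoved, so I take that reading as false.
- **Winding speed and arm:** I wound at about 2.8 rad/s on average, but had no direct reading of the crank's own speed. At hand-in the arm was clear and at rest, at 68 s of the 210 s.

**What went wrong on the way**
- **First grasp:** It closed above the tab because the real fingertips end about 31 mm short of the stated geometry. I measured that and allowed for it from then on.
- **Knocked basket:** The basket hung first was knocked, turned and pushed onto a stop ring. I regripped it and slid it back without lifting. The tilt, which I checked by camera between moves, stayed below about 0.09 rad throughout, against the 0.16 rad limit.

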